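# Move the parts bins from the drawer to the slat panel

## Task

Pull the cabinet's drawer open and take out every parts bin in it; hang each one on the slat panel below the tag of its own colour, by tilting its hook into the groove and rotating it down until it is seated and hangs upright. Then push the drawer fully shut. Never tip a bin so far that its parts spill, and leave the other things on the bench where they are.

Things in the scene. Friction and masses are not known exactly. Their poses are not given: they have to be found in the camera images.
- cab_front (a point): Low grey cabinet, 280 deep x 400 wide x 140 mm high, with one blue-fronted drawer. This point: mid-width of its front face (where the shut drawer's front is), at bench height; +x goes back into the cabinet, +y along its front, +z up. Fixed to the bench, but its place and yaw differ from run to run.
- cab_drawer0 (a joint): Drawer travel in m: 0 = shut, grows as it slides out along the cabinet's -x; stop at 0.197. Friction about 1 N, no catch, stays where left; starts ajar. Bins stand in its front part, a space 165 mm long before a cross wall and 358 mm wide, wholly clear of the cabinet's roof only when open over 0.18. Above the bench: floor 22 mm, top edge of the front 128 mm.
- cab_drawer0_handle (a point): Middle of the drawer's steel bar handle (round bar, 120 mm long across the front, 35 mm out from it, 102 mm above the bench, 38 mm below the cabinet's top); moves with the drawer. Axes as the cabinet's.
- panel: Aluminium slat panel, 440 wide x 204 mm high, fixed in varying place and yaw. Origin: on its front face, mid-width, at bench height; +x goes into it, +y along it, +z up. Sheet 6 mm thick. One groove runs along it, open right through: from z = 150 mm (lower slat's top) to 174 mm (upper slat's underside). Behind are only end posts, at |y| over 200 mm. Thin black lines are no grooves.
- bin_red: Open red bin with copper driers, 0.25 kg, 100 long (x) x 70 wide x 45 mm high, 4 mm walls; None if absent. Origin: centre of underside; +z up, +x to its back plate (rear face x = 54 mm, z 0 to 50) with the hook. Black carrying fin in its middle plane: 10 mm thick (y), x -38 to 22, top at z = 95 mm, 26 mm free to each side wall. In the drawer its back faces the cabinet's rear (+x).
- hook_red (a point): Top of the red bin's steel hook lip, at x 68, y 0, z 76 mm in the bin's frame. Hook 50 mm wide: tongue x 54-70, z 46-50, then upright lip x 66-70, z to 76: taller than the groove, so it enters with the bin's front raised about 40 degrees, lip leading up and in, then rotates down. Hung: tongue on the lower slat, lip behind the upper; droops 5 degrees when let go.
- tag_red: Flat red tag, 24 x 60 x 4 mm, on the panel's top edge: marks the red bin's place. Origin: its mid-width, on the top edge; axes as the panel's. Always present. The order of the tags along the panel differs from run to run.
- bin_blue: Open blue bin with white capacitors, 0.25 kg, 100 long (x) x 70 wide x 45 mm high, 4 mm walls; None if absent. Origin: centre of underside; +z up, +x to its back plate (rear face x = 54 mm, z 0 to 50) with the hook. Black carrying fin in its middle plane: 10 mm thick (y), x -38 to 22, top at z = 95 mm, 26 mm free to each side wall. In the drawer its back faces the cabinet's rear (+x).
- hook_blue (a point): Top of the blue bin's steel hook lip, at x 68, y 0, z 76 mm in the bin's frame. Hook 50 mm wide: tongue x 54-70, z 46-50, then upright lip x 66-70, z to 76: taller than the groove, so it enters with the bin's front raised about 40 degrees, lip leading up and in, then rotates down. Hung: tongue on the lower slat, lip behind the upper; droops 5 degrees when let go.
- tag_blue: Flat blue tag, 24 x 60 x 4 mm, on the panel's top edge: marks the blue bin's place. Origin: its mid-width, on the top edge; axes as the panel's. Always present. The order of the tags along the panel differs from run to run.
- bin_yellow: Open yellow bin with rubber feet, 0.25 kg, 100 long (x) x 70 wide x 45 mm high, 4 mm walls; None if absent. Origin: centre of underside; +z up, +x to its back plate (rear face x = 54 mm, z 0 to 50) with the hook. Black carrying fin in its middle plane: 10 mm thick (y), x -38 to 22, top at z = 95 mm, 26 mm free to each side wall. In the drawer its back faces the cabinet's rear (+x).
- hook_yellow (a point): Top of the yellow bin's steel hook lip, at x 68, y 0, z 76 mm in the bin's frame. Hook 50 mm wide: tongue x 54-70, z 46-50, then upright lip x 66-70, z to 76: taller than the groove, so it enters with the bin's front raised about 40 degrees, lip leading up and in, then rotates down. Hung: tongue on the lower slat, lip behind the upper; droops 5 degrees when let go.
- tag_yellow: Flat yellow tag, 24 x 60 x 4 mm, on the panel's top edge: marks the yellow bin's place. Origin: its mid-width, on the top edge; axes as the panel's. Always present. The order of the tags along the panel differs from run to run.
- bin_green: Open green bin with white thermostats, 0.25 kg, 100 long (x) x 70 wide x 45 mm high, 4 mm walls; None if absent. Origin: centre of underside; +z up, +x to its back plate (rear face x = 54 mm, z 0 to 50) with the hook. Black carrying fin in its middle plane: 10 mm thick (y), x -38 to 22, top at z = 95 mm, 26 mm free to each side wall. In the drawer its back faces the cabinet's rear (+x).
- hook_green (a point): Top of the green bin's steel hook lip, at x 68, y 0, z 76 mm in the bin's frame. Hook 50 mm wide: tongue x 54-70, z 46-50, then upright lip x 66-70, z to 76: taller than the groove, so it enters with the bin's front raised about 40 degrees, lip leading up and in, then rotates down. Hung: tongue on the lower slat, lip behind the upper; droops 5 degrees when let go.
- tag_green: Flat green tag, 24 x 60 x 4 mm, on the panel's top edge: marks the green bin's place. Origin: its mid-width, on the top edge; axes as the panel's. Always present. The order of the tags along the panel differs from run to run.
- driver: Yellow-handled screwdriver, lying; a bystander, to be left where it is.
- wrench: Steel wrench, lying near the panel; a bystander, to be left where it is.
- hammer: Hammer with a white handle, lying; a bystander, to be left where it is.
- capacitor: Upright aluminium cylinder, 44 mm across, 75 mm high, between cabinet and panel; a bystander, to be left where it is.
- relay: Black box, 60 x 40 x 30 mm; a bystander, to be left where it is.
- tin: Yellow tin, 68 mm across, 50 mm high, before the panel; a bystander, to be left where it is.

How it is judged (in metres and radians):
On the way, in this order (a step that is already met when the one before it is completed fails the run):
1. the drawer is pulled open (more than 150 mm) (value of joint cab_drawer0 above 0.15 m), for 0.2 s.
2. every bin hangs seated in the groove below its own colour's tag (x of hook_red in the frame of panel between 0.005 and 0.024 m and z of hook_red in the frame of panel between 0.1745 and 0.188 m and y of hook_red in the frame of tag_red between -0.03 and 0.03 m and angle between each of bin_red, bin_blue, bin_yellow, bin_green's own z axis and vertical below 0.17 rad and linear speed of each of bin_red, bin_blue, bin_yellow, bin_green below 0.03 m/s and x of hook_blue in the frame of panel between 0.005 and 0.024 m and z of hook_blue in the frame of panel between 0.1745 and 0.188 m and y of hook_blue in the frame of tag_blue between -0.03 and 0.03 m and x of hook_yellow in the frame of panel between 0.005 and 0.024 m and z of hook_yellow in the frame of panel between 0.1745 and 0.188 m and y of hook_yellow in the frame of tag_yellow between -0.03 and 0.03 m and x of hook_green in the frame of panel between 0.005 and 0.024 m and z of hook_green in the frame of panel between 0.1745 and 0.188 m and y of hook_green in the frame of tag_green between -0.03 and 0.03 m), for 0.3 s.
At the end, for the whole second after the job is handed in: Every bin present hangs seated in the groove (lip tip behind the upper slat, above its lower edge), upright within 0.17 rad, at rest, its hook within 30 mm of the middle of its own colour's tag along the panel; the drawer is shut to within 12 mm (all of step 2 and value of joint cab_drawer0 below 0.012 m); the robot touches nothing.
It fails at once if a bin is tipped more than 65 degrees: its parts spill (angle between any of bin_red, bin_blue, bin_yellow, bin_green's own z axis and vertical above 1.13 rad).
It fails at once if another thing on the bench is moved more than 40 mm (distance of any of driver, wrench, hammer, capacitor, relay, tin from where it was at the start of the episode above 0.04 m).
Of bin_red, bin_blue, bin_yellow, bin_green only 3 to 4 are there at a start; the rules pass over those that are not, and their reading is None.
At some moment in a run one of bin_red, bin_blue, bin_yellow, bin_green may be knocked a few centimetres aside while the robot is not near it.
It also fails if it takes over 210 s, if anything falls off the work surface, if the arm or the gripper's body presses on something with over 40 N, if the wrist force passes 120 N, or if a joint passes its speed limit or range.

## Robot

A 6-joint arm with a two-finger parallel gripper is mounted at the origin on the work surface. World frame = base frame: x ahead of the robot, y to its left, z up, the work surface at z = 0. Lengths are in mm, angles in rad, forces in N, time in s.
With the tool pointing down it reaches from about 350 to 850 mm from the base axis. Payload 8.1 kg.
Tool frame: the origin (TCP) lies between the finger pads; the fingertips stand 14 mm ahead of it and the grasp point (between the pads) lies 5 mm behind it; x points along the fingers, z is the direction in which the jaws open and shut, and the axes are right-handed (so a half turn about x gives the same grasp; the last joint's range is limited). The gripper opens to 85 mm and grips with 20 to 120 N. Pads are 22 mm wide; open, the fingers measure 114 mm over their backs; the gripper's body (76 mm by 85 mm) begins 54 mm behind the grasp point. The pads swing forward as they close: fully open they stand 13 mm farther back than shut.
Start: joints at [1.062, 0.13, 1.488, -0, 1.523, -0.085], TCP at [246.716, 546.934, 245.292] pointing down, gripper open.
Joint ranges: [-2.96, 2.96], [-0.89, 2.26], [0.02, 2.5], [-1.34, 4.48], [0, 2.73], [-2.66, 2.66]. Speed limits (rad/s): [2.39, 2.39, 2.79, 3.14, 3.14, 3.14].

## Interface

Orientations are given as a unit quaternion [w, x, y, z].
In Python, from cell import ctrl gives the robot as it stands. The module is installed in compiled form; this text tells all that it offers.
- The arm moves only by the tool play_rows, never from a script. Its argument "series" is a list of rows, each an object with "offset": the shift along the world's x, y, z in mm, a list of three; "twist": the turn about the world's z in rad. In form: [{"offset": [x, y, z], "twist": twist}, ...]. A call has 1 to 8 rows; each row shifts and turns the pose as measured when the row begins; what a row does not reach is not made up. A row lasts 1/8 s, in which the tool goes at most 62.5 mm and 10.7 degrees, less where a joint would pass 70% of its speed; a pose out of reach is approached as far as the arm can. A call with a gripper value outside its range is refused whole. "gripper" is the opening in per cent of the stroke, from 0 (shut) to 100 (fully open), set as the call begins (left out, the last holds). The fingers move at their own pace and stop on an object; "grip_force" is the grip in N (left out, the last holds). Time passes only in rows, so rows that do not move let the fingers close. It gives the time, the measured TCP pose, the force and the opening at its end, in the units of the state.
- ctrl.read_state(): the state, without advancing time (a new reading comes with each control period).
- ctrl.get_image(name): name is "scene" or "top" or "wrist"; returns the picture (384x512x3 uint8, red, green, blue); there is no depth.
- ctrl.calibration(name): a dict with "K" (3x3 intrinsics, pixels), "dist_coeffs" ([k1, k2, p1, p2, k3] as OpenCV has them; the pictures are not rectified), "T" (4x4, takes a point from camera to world coordinates); the wrist camera has in their place "tool_from_camera" (4x4, takes a point from camera to tool coordinates, whose origin is the TCP and whose axes are the tool frame's). Camera axes: x right, y down, z forward; pixel columns grow to the right and rows downward; lengths in mm; the calibration is good to about 2 mm. A picture is of the moment at which its call begins: read the wrist's pose just before it. calibration takes no time and is no camera call.
- ctrl.close_job(): hands the job in, once; it reports no verdict.
The state is a dict: "time": time; "q": joint angles; "dq": joint speeds; "effort": joint torques, N m; "tcp_pos": TCP position; "tool_rot": TCP orientation; "wrist_force": force on the tool from outside, world axes, zero at the start; "ft_torque": the same for the moment, N m; "grip_width": finger opening in mm.
Only numpy, scipy, OpenCV 4.12 (cv2) and the standard library are available. Lean on these libraries where they do the work, as an engineer would, in place of code of your own. Each camera call takes 0.05 s, during which the arm holds its last target.

## Working session

There is one attempt and no reset: what is moved stays moved. The work goes in short steps, Python scripts to look and compute and a tool call to move; the robot and the scene stay as the last step left them, time stands still between calls to the robot, and variables do not carry over. Pictures are saved under pics/ and viewed, and the job is handed in when it is done.

Besides the shell and the picture viewer there is one more tool, called after "Call:" by a JSON object that holds its "fn" and its "kwargs". play_rows: Moves the arm, as the interface text tells. Its arguments: {"type":"object","properties":{"series":{"type":"array"},"gripper":{"type":"number"},"grip_force":{"type":"number"}},"required":["series"]}

```bash
mkdir -p pics; ls
python3 - <<'E'
from cell import ctrl
import cv2,numpy as np
s=ctrl.read_state();print(s)
for n in("scene","top","wrist"):
    im=ctrl.get_image(n);cv2.imwrite(f"pics/{n}0.png",im[:,:,::-1]);c=ctrl.calibration(n)
    print(n,{k:np.round(np.array(v),4).tolist() for k,v in c.items()})
E
```

```text
pics
{'time': 0.0, 'q': array([ 1.06159804e+00,  1.31162217e-01,  1.48931574e+00, -3.28272324e-05,
        1.52299836e+00, -8.53827548e-02]), 'dq': array([-0.0015093 , -0.00027143,  0.00095144, -0.00172483,  0.00104193,
        0.00068561]), 'effort': array([ 1.77841426e-03, -5.69414377e+01, -5.00543153e+01, -3.38093532e-04,
        1.53535686e-02,  9.25244308e-05]), 'tcp_pos': array([246.46138603, 546.45140555, 244.22375979]), 'tool_rot': array([ 0.59339507, -0.38397589,  0.59456061,  0.38333079]), 'wrist_force': array([-0.22355537,  1.03121615, -0.91004158]), 'ft_torque': array([-0.01887254, -0.00762585, -0.02772389]), 'grip_width': 85.22530021877205}
scene {'K': [[485.8582, 0.0, 252.1387], [0.0, 485.8582, 186.2681], [0.0, 0.0, 1.0]], 'dist_coeffs': [-0.0591, 0.0, 0.0, 0.0, 0.0], 'T': [[-0.6295, 0.6221, -0.4655, 1270.5261], [0.7769, 0.496, -0.3878, 620.3015], [-0.0103, -0.6058, -0.7956, 1414.8303], [0.0, 0.0, 0.0, 1.0]]}
top {'K': [[379.0125, 0.0, 259.535], [0.0, 379.0125, 196.2891], [0.0, 0.0, 1.0]], 'dist_coeffs': [0.0222, 0.0, 0.0, 0.0, 0.0], 'T': [[0.0227, -0.9856, 0.1676, 339.4075], [-0.9994, -0.0265, -0.0207, 15.8342], [0.0248, -0.1671, -0.9856, 1174.3011], [0.0, 0.0, 0.0, 1.0]]}
wrist {'K': [[287.29, 0.0, 253.2194], [0.0, 287.29, 191.8599], [0.0, 0.0, 1.0]], 'dist_coeffs': [-0.0521, 0.0, 0.0, 0.0, 0.0], 'tool_from_camera': [[-0.0003, -0.314, 0.9494, -128.0732], [-0.0002, -0.9494, -0.314, 80.9024], [1.0, -0.0003, 0.0003, 0.2023], [0.0, 0.0, 0.0, 1.0]]}
```

View pics/scene0.png

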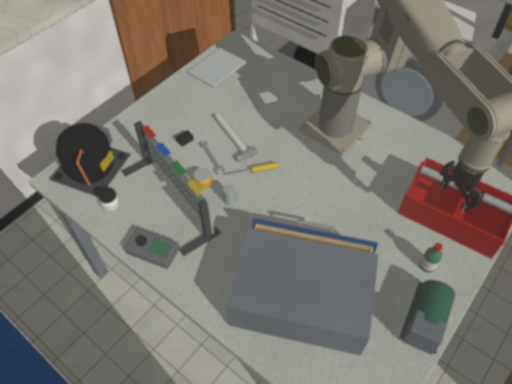

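View pics/top0.png

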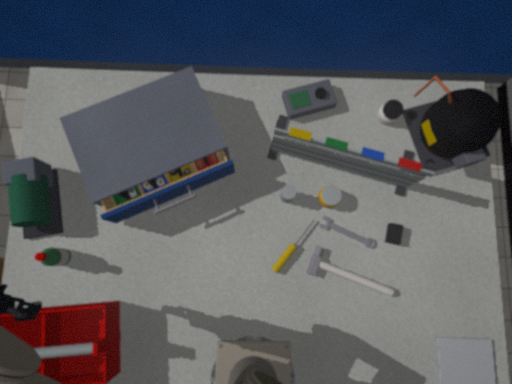

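View pics/wrist0.png

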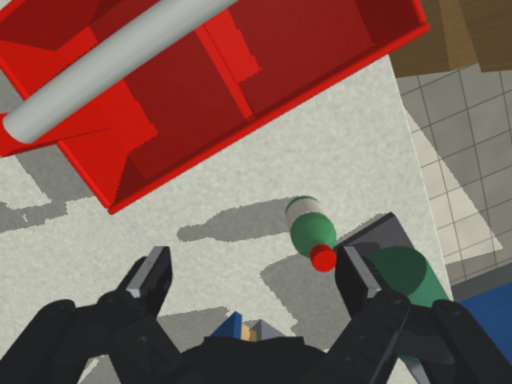

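```bash
cat > h.py <<'E'
from cell import ctrl
import cv2,numpy as np,json
from scipy.spatial.transform import Rotation as R
def px2w(name,uv,z,im_T=None,c=None):
    c=c or ctrl.calibration(name)
    T=np.array(c["T"]) if im_T is None else im_T
    p=cv2.undistortPoints(np.array(uv,float).reshape(-1,1,2),np.array(c["K"]),np.array(c["dist_coeffs"])).reshape(-1,2)
    d=np.c_[p,np.ones(len(p))]@T[:3,:3].T
    o=T[:3,3]; z=np.broadcast_to(np.array(z,float),len(p))
    t=(z-o[2])/d[:,2]
    return o+d*t[:,None]
def w2px(name,P,T=None):
    c=ctrl.calibration(name); T=np.array(c["T"]) if T is None else T
    Ti=np.linalg.inv(T); P=np.atleast_2d(P)
    return cv2.projectPoints(P.astype(float),cv2.Rodrigues(Ti[:3,:3])[0],Ti[:3,3],np.array(c["K"]),np.array(c["dist_coeffs"]))[0].reshape(-1,2)
def wristT(s):
    c=ctrl.calibration("wrist");w=np.array(s["tool_rot"])
    T=np.eye(4);T[:3,:3]=R.from_quat([w[1],w[2],w[3],w[0]]).as_matrix();T[:3,3]=s["tcp_pos"]
    return T@np.array(c["tool_from_camera"])
def snap(name,f,crop=None,k=1):
    s=ctrl.read_state();im=ctrl.get_image(name)[:,:,::-1]
    np.save(f"pics/{f}.npy",im)
    if name=="wrist": np.save(f"pics/{f}_T.npy",wristT(s))
    save(im,f,crop,k)
def save(im,f,crop=None,k=1):
    if crop: x0,y0,x1,y1=crop; im=im[y0:y1,x0:x1]
    cv2.imwrite(f"pics/{f}.png",cv2.resize(im,None,fx=k,fy=k,interpolation=cv2.INTER_CUBIC))
def st():
    s=ctrl.read_state();w=s["tool_rot"];M=R.from_quat([w[1],w[2],w[3],w[0]]).as_matrix()
    print("t",round(s["time"],2),"tcp",np.round(s["tcp_pos"],1),"x",np.round(M[:,0],3),"z",np.round(M[:,2],3),"jawang",round(np.degrees(np.arctan2(M[1,2],M[0,2])),1),"F",np.round(s["wrist_force"],1),"g",round(s["grip_width"],1),"q",np.round(s["q"],2))
E
python3 - <<'E'
from h import *
im=cv2.imread("pics/top0.png")
save(im,"tc1",(50,60,250,230),4)
save(im,"tc2",(260,110,440,210),4)
E
```

```text
(no output)
```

View pics/tc1.png

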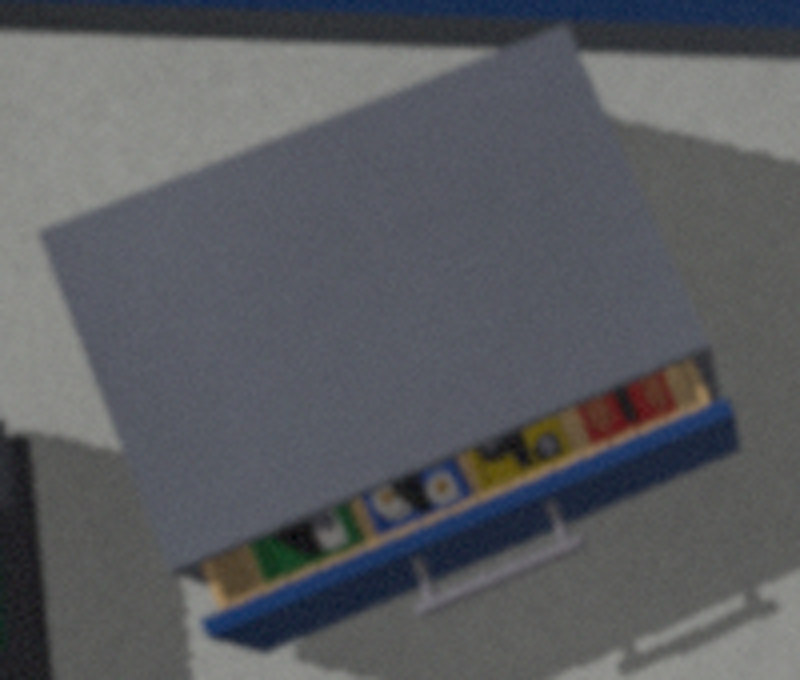

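View pics/tc2.png

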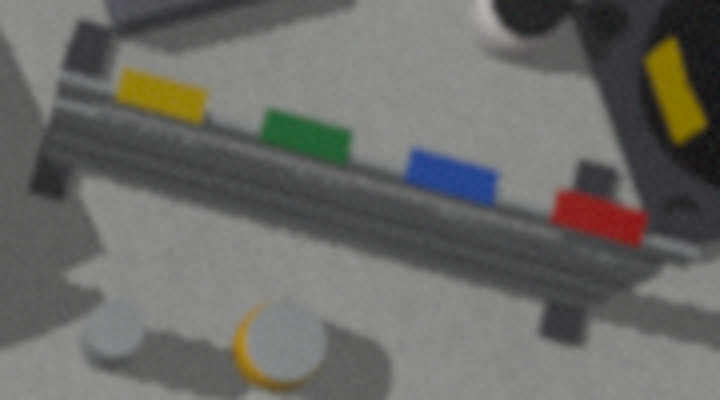

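Run:
```python
from h import *
np.set_printoptions(suppress=True,precision=1)
r=px2w("top",[(60.5,118),(193,66.25),(227.5,147),(93.75,202.5)],140);print("roof",r)
print([np.linalg.norm(r[i]-r[(i+1)%4]) for i in range(4)], "front ang",np.degrees(np.arctan2(*(r[3]-r[2])[[1,0]])))
print("cab front mid",(r[2]+r[3])/2)
h=px2w("top",[(155,212),(194.5,195.5)],105);print("handle",h,h.mean(0),np.linalg.norm(h[0]-h[1]))
t=px2w("top",[(300.75,134),(336.75,144),(373.25,154.5),(410,164.25)],208);print("tags y,g,b,r",t,np.linalg.norm(np.diff(t,axis=0),axis=1),np.degrees(np.arctan2(*(t[0]-t[3])[[1,0]])))
print("cap",px2w("top",[(288,192.5)],75),"tin",px2w("top",[(331,195.5)],50))
print(px2w("top",[(140,217)],128))
st()
```

```text
roof [[723.4 558.5 140. ]
 [894.6 196.9 140. ]
 [654.   87.8 140. ]
 [486.  444.6 140. ]]
[np.float64(400.1488419317259), np.float64(264.15341219410203), np.float64(394.3767380382947), np.float64(263.2337029953365)] front ang 115.20341624363573
cab front mid [570.  266.2 140. ]
handle [[468.4 287.  105. ]
 [518.6 178.8 105. ]] [493.5 232.9 105. ] 119.26333756595457
tags y,g,b,r [[ 675.1 -110.5  208. ]
 [ 650.2 -206.5  208. ]
 [ 624.2 -303.2  208. ]
 [ 600.2 -399.9  208. ]] [ 99.2 100.2  99.6] 75.50174152088124
cap [[540. -91.  75.]] tin [[ 538.8 -223.7   50. ]]
[[450.8 321.  128. ]]
t 0.15 tcp [246.5 546.6 244.5] x [-0. -0. -1.] z [ 0.4  0.9 -0. ] jawang 65.7 F [-0.2 -0.6  0.2] g 85.5 q [ 1.1  0.1  1.5  0.   1.5 -0.1]
```

Call:
{"fn": "play_rows", "kwargs": {"series": [{"offset": [35, -45, 0], "twist": -0.1}, {"offset": [35, -45, 0], "twist": -0.1}, {"offset": [35, -45, 0], "twist": -0.1}, {"offset": [35, -45, 0], "twist": -0.1}, {"offset": [35, -45, 0], "twist": -0.1}, {"offset": [35, -45, 0], "twist": -0.1}, {"offset": [37, -45, 0], "twist": -0.107}, {"offset": [0, 0, 0], "twist": 0}], "gripper": 32}}

```text
time: 1.15
tcp_pos: [497.3, 220.4, 241.6]
tool_rot: [0.69, -0.148, 0.693, 0.147]
wrist_force: [0.2, 0.1, 0.9]
grip_width: 27.3
```

Run:
```python
from h import *
st(); snap("wrist","w1")
```

```text
t 1.15 tcp [497.3 220.4 241.6] x [-0.004 -0.002 -1.   ] z [ 0.913  0.407 -0.004] jawang 24.0 F [0.2 0.1 0.9] g 27.3 q [ 0.32 -0.02  1.65 -0.    1.51 -0.1 ]
```

View pics/w1.png

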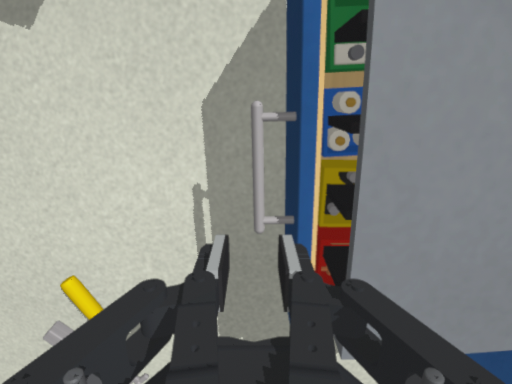

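Run:
```python
from h import *
np.set_printoptions(suppress=True,precision=1)
T=np.load("pics/w1_T.npy")
h=px2w("wrist",[(257,103),(260,231)],105,T);print(h,h.mean(0),np.linalg.norm(h[0]-h[1]),np.degrees(np.arctan2(*(h[0]-h[1])[[1,0]])))
r=px2w("wrist",[(373,0),(351,300)],140,T);print("roof edge",r,np.degrees(np.arctan2(*(r[0]-r[1])[[1,0]])))
f=px2w("wrist",[(322,60),(305,300)],128,T);print("front outer/inner top edge",f)
```

```text
[[468.8 291.2 105. ]
 [522.9 178.7 105. ]] [495.8 235.  105. ] 124.739123769946 115.66481977302985
roof edge [[514.1 390.4 140. ]
 [627.2 162.3 140. ]] 116.38768003080764
front outer/inner top edge [[501.3 341.8 128. ]
 [592.2 136.5 128. ]]
```

Call:
{"fn": "play_rows", "kwargs": {"series": [{"offset": [-2.5, 13.5, -40], "twist": 0.025}, {"offset": [0, 0, -40], "twist": 0}, {"offset": [0, 0, -35], "twist": 0}, {"offset": [0, 0, 0], "twist": 0}]}}

```text
time: 1.7
tcp_pos: [490.5, 239.9, 124.2]
tool_rot: [0.687, -0.159, 0.69, 0.16]
wrist_force: [-0.6, -0.8, -0.0]
grip_width: 27.2
```

Run:
```python
from h import *
st(); snap("wrist","w2")
```

```text
t 1.7 tcp [490.5 239.9 124.2] x [-0.005  0.001 -1.   ] z [ 0.898  0.44  -0.004] jawang 26.1 F [-0.6 -0.8 -0. ] g 27.2 q [ 0.36  0.08  1.77  0.    1.3  -0.1 ]
```

View pics/w2.png

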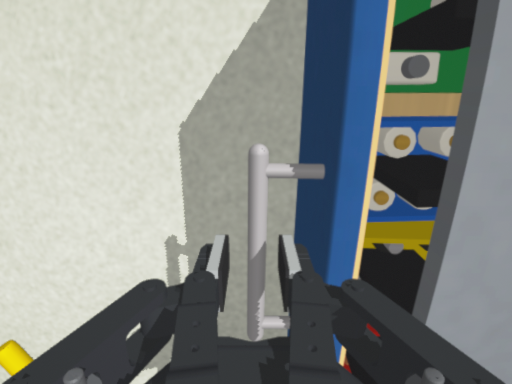

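Call:
{"fn": "play_rows", "kwargs": {"series": [{"offset": [2, -1, -13], "twist": 0}, {"offset": [0, 0, -12], "twist": 0}, {"offset": [0, 0, 0], "twist": 0}]}}

```text
time: 2.12
tcp_pos: [496.2, 241.2, 104.3]
tool_rot: [0.691, -0.159, 0.687, 0.161]
wrist_force: [0.1, -0.6, -0.7]
grip_width: 27.7
```

Call:
{"fn": "play_rows", "kwargs": {"series": [{"offset": [0, 0, 0], "twist": 0}, {"offset": [0, 0, 0], "twist": 0}, {"offset": [0, 0, 0], "twist": 0}, {"offset": [0, 0, 0], "twist": 0}], "gripper": 0, "grip_force": 40}}

```text
time: 2.62
tcp_pos: [496.6, 241.2, 104.9]
tool_rot: [0.691, -0.159, 0.687, 0.161]
wrist_force: [-0.1, -0.4, -2.6]
grip_width: 9.5
```

Call:
{"fn": "play_rows", "kwargs": {"series": [{"offset": [-13.5, -6.5, 0], "twist": 0}, {"offset": [-22.5, -10.7, 0], "twist": 0}, {"offset": [-22.5, -10.7, 0], "twist": 0}, {"offset": [-22.5, -10.7, 0], "twist": 0}, {"offset": [-22.5, -10.7, 0], "twist": 0}, {"offset": [-18, -8.6, 0], "twist": 0}, {"offset": [-9, -4.3, 0], "twist": 0}, {"offset": [-4, -2, 0], "twist": 0}]}}

```text
time: 3.62
tcp_pos: [359.5, 176.2, 104.9]
tool_rot: [0.692, -0.158, 0.685, 0.162]
wrist_force: [0.5, 1.7, -4.6]
grip_width: 8.9
```

Run:
```python
from h import *
st(); snap("top","t2",(50,60,250,260),3)
```

```text
t 3.62 tcp [359.5 176.2 104.9] x [ 0.009  0.008 -1.   ] z [0.898 0.44  0.011] jawang 26.1 F [ 0.5  1.7 -4.6] g 8.9 q [ 0.32 -0.34  2.19  0.    1.28 -0.13]
```

View pics/t2.png

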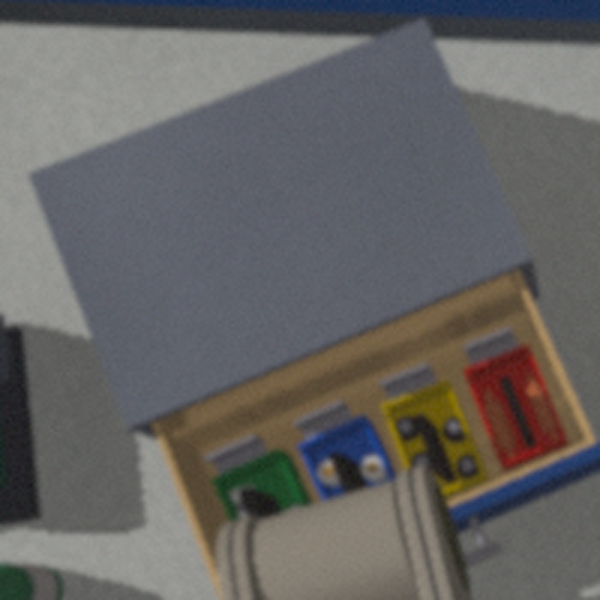

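Call:
{"fn": "play_rows", "kwargs": {"series": [{"offset": [0, 0, 0], "twist": 0}, {"offset": [0, 0, 0], "twist": 0}, {"offset": [0, 0, 0], "twist": 0}, {"offset": [0, 0, 30], "twist": 0}, {"offset": [0, 0, 50], "twist": 0}, {"offset": [0, 0, 50], "twist": -0.15}, {"offset": [30, 10, 50], "twist": -0.18}, {"offset": [40, 20, 50], "twist": -0.18}], "gripper": 35}}

```text
time: 4.68
tcp_pos: [425.4, 203.9, 334.9]
tool_rot: [0.709, 0.026, 0.705, -0.023]
wrist_force: [0.2, 0.1, 0.3]
grip_width: 30.3
```

Call:
{"fn": "play_rows", "kwargs": {"series": [{"offset": [20, 0, 0], "twist": -0.18}, {"offset": [0, 0, 0], "twist": -0.18}, {"offset": [0, 0, 0], "twist": -0.18}, {"offset": [0, 0, 0], "twist": -0.18}, {"offset": [0, 0, 0], "twist": -0.18}, {"offset": [0, 0, 0], "twist": -0.12}, {"offset": [0, 0, 0], "twist": 0}]}}

```text
time: 5.55
tcp_pos: [452.1, 206.0, 340.2]
tool_rot: [0.604, 0.377, 0.593, -0.376]
wrist_force: [0.3, 0.8, 0.5]
grip_width: 29.9
```

Run:
```python
from h import *
st(); snap("wrist","w3"); snap("top","t3",(50,60,250,260),3)
```

```text
t 5.55 tcp [452.1 206.  340.2] x [ 0.014 -0.008 -1.   ] z [ 0.433 -0.901  0.013] jawang -64.4 F [0.3 0.8 0.5] g 29.9 q [ 0.33 -0.18  1.62 -0.01  1.69  1.45]
```

View pics/w3.png

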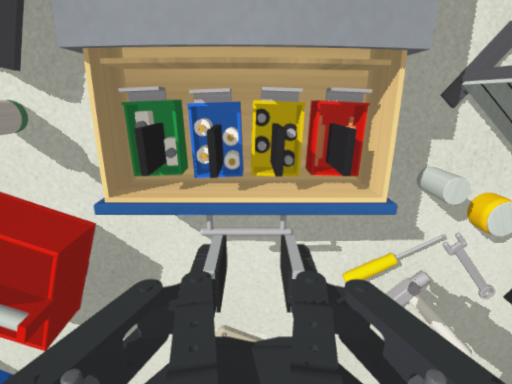

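View pics/t3.png

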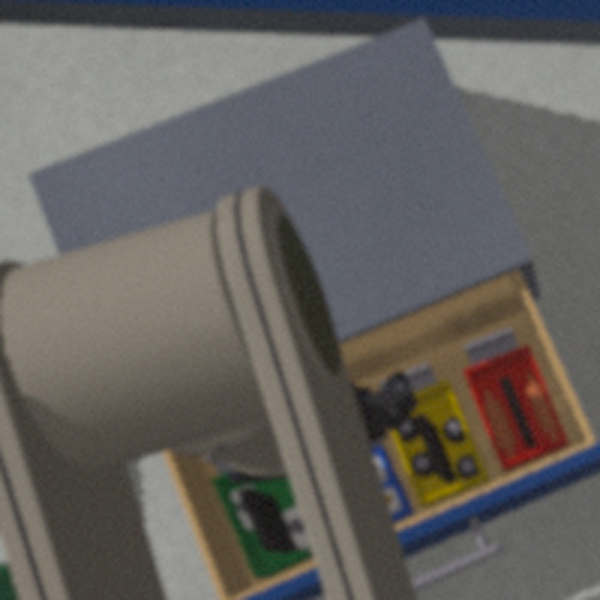

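Run:
```python
from h import *
save(np.load("pics/w3.npy"),"w3c",(110,75,380,215),2.9)
```

```text
(no output)
```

View pics/w3c.png

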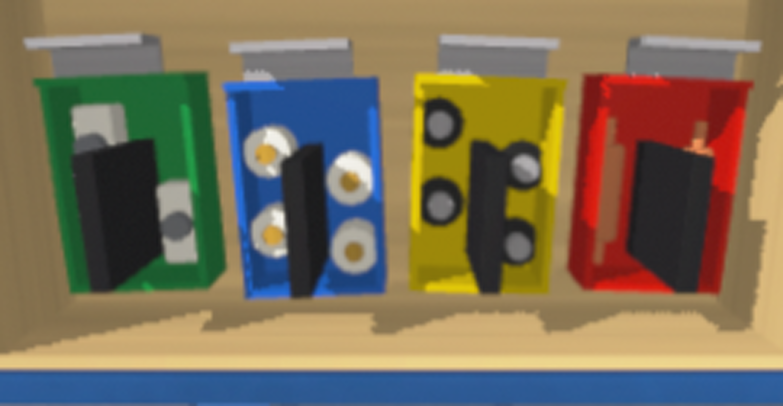

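Run:
```python
from h import *
np.set_printoptions(suppress=True,precision=1)
T=np.load("pics/w3_T.npy")
a=np.radians(25.5);X=np.array([np.cos(a),np.sin(a)]);Y=np.array([-np.sin(a),np.cos(a)]);O=np.array([570,266.])
def W(p,z):return px2w("wrist",np.array(p)/2.9+[110,75],z,T)[:,:2]
def C(p):return np.c_[(p-O)@X,(p-O)@Y]
B={"red":([(630,42),(759,47)],[(698,155),(688,291)]),
"yellow":([(440,40),(559,44)],[(489,145),(489,291)]),
"blue":([(231,46),(351,43)],[(312,147),(301,294)]),
"green":([(26,43),(158,38)],[(91,152),(99,289)])}
for n,(hk,fn) in B.items():
    h=W(hk,98);f=W(fn,117)
    print(n,"hook",h.mean(0),C(h).ravel(),np.linalg.norm(h[0]-h[1]),"fin",f.ravel(),C(f).ravel(),np.linalg.norm(f[0]-f[1]),"yaw",np.degrees(np.arctan2(*(f[0]-f[1])[::-1])),np.degrees(np.arctan2(*(h[0]-h[1])[::-1]))-90)
```

```text
red hook [587.9 135.7] [ -39.3  -97.3  -40.5 -153.4] 56.12307028172114 fin [547.1 117.1 494.6  90.4] [ -84.8 -124.5 -143.6 -126. ] 58.91797068571822 yaw 26.991609995148313 24.276184284227696
yellow hook [552.  211.2] [-39.2 -16.4 -40.5 -67. ] 50.53010184181377 fin [512.4 198.2 456.8 169.7] [ -81.2  -36.4 -143.7  -38.2] 62.49598990883033 yaw 27.106821727189864 24.03712811302516
blue hook [513.  290.3] [-41.5  71.9 -40.4  21.1] 50.75705135989272 fin [480.  264.  420.3 243.2] [ -82.1   36.9 -144.9   43.8] 63.22303963118749 yaw 19.223012743648198 26.71546315649239
green hook [478.7 367.5] [-39.4 159.2 -38.1 102.6] 56.670443868304595 fin [438.9 346.5 384.6 323.9] [ -83.7  129.  -142.4  132. ] 58.845852079295575 yaw 22.58378663266164 26.872078714517897
```

```bash
cat > plan.py <<'E'
import numpy as np,heapq
# bin frame rects (x0,x1,z0,z1)
BR=[(54,70,46,50),(66,70,46,76),(-50,54,0,50)]
SL=[(0,6,50,150),(0,6,174,204),(-9,15,204,208)]
def bnd(r,n=2.0):
    x0,x1,z0,z1=r
    xs=np.linspace(x0,x1,int((x1-x0)/n)+2);zs=np.linspace(z0,z1,int((z1-z0)/n)+2)
    return np.array([(x,z) for x in xs for z in (z0,z1)]+[(x,z) for z in zs for x in (x0,x1)])
def sdf(P,r):
    x0,x1,z0,z1=r
    dx=np.maximum(x0-P[...,0],P[...,0]-x1);dz=np.maximum(z0-P[...,1],P[...,1]-z1)
    return np.where((dx>0)&(dz>0),np.hypot(dx,dz),np.maximum(dx,dz))
BP=np.vstack([bnd(r,3) for r in BR]);SP=np.vstack([bnd(r,3) for r in SL])
PIV=np.array([-18,78.])
def clr(x,z,th):  # pivot at (x,z), tilt th rad front raised
    c,s=np.cos(th),np.sin(th)
    u=np.array([c,-s]);n=np.array([s,c])
    w=np.array([x,z])+(BP-PIV)[:,:1]*u+(BP-PIV)[:,1:]*n
    d=min(sdf(w,r).min() for r in SL)
    b=SP-np.array([x,z]);b=np.c_[b@u,b@n]+PIV
    return min(d,min(sdf(b,r).min() for r in BR))
def tip(x,z,th,p=(68,76)):
    c,s=np.cos(th),np.sin(th);d=np.array(p)-PIV
    return np.array([x+d[0]*c+d[1]*s,z-d[0]*s+d[1]*c])
E
cat > a.py <<'E'
from plan import *
# coordinates: tongue-root point A=(62,48) position
ths=np.radians(np.arange(0,61,4));xs=np.arange(-30,16,1.);zs=np.arange(130,176,1.)
A=np.array([62,48.])
G=np.full((len(ths),len(xs),len(zs)),-1.)
for i,t in enumerate(ths):
    off=tip(0,0,t,A)
    for j,x in enumerate(xs):
        for k,z in enumerate(zs):
            G[i,j,k]=clr(x-off[0],z-off[1],t)
np.save("G.npy",G)
# goal: th=0, A at x=8.. bin hung: A=(8+.5,152)
goal=min(((i,j,k) for i in [0] for j in range(len(xs)) for k in range(len(zs)) if 5<=xs[j]<=14 and G[0,j,k]>0),key=lambda q:-G[q])
print("goal",xs[goal[1]],zs[goal[2]],G[goal])
best=np.full(G.shape,-9.);prev={}
best[goal]=G[goal];h=[(-G[goal],0,goal)]
import itertools
end=None
cost=np.full(G.shape,1e9);cost[goal]=0
h=[(0,goal)]
def w(g):return 1/np.maximum(g,.05)**2
while h:
    c,q=heapq.heappop(h)
    if c>cost[q]:continue
    if xs[q[1]]<=-28: end=q;break
    for d in itertools.product((-1,0,1),repeat=3):
        n=tuple(np.add(q,d))
        if min(n)<0 or n[0]>=len(ths) or n[1]>=len(xs) or n[2]>=len(zs) or G[n]<=0.2: continue
        nc=c+w(G[n])*np.linalg.norm(d)
        if nc<cost[n]: cost[n]=nc;prev[n]=q;heapq.heappush(h,(nc,n))
p=[];q=end
while q!=goal: p.append(q);q=prev[q]
p.append(goal)
for q in p:
    t=ths[q[0]];o=tip(0,0,t,A);P=np.array([xs[q[1]],zs[q[2]]])-o
    print(round(np.degrees(t)),"A",xs[q[1]],zs[q[2]],"P",P.round(1),"tip",tip(*P,t).round(1),"clr",round(G[q],2))
E
python3 a.py
```

```text
goal 5.0 155.0 3.0
60 A -28.0 155.0 P [-42.  239.3] tip [ -0.8 163.8] clr 8.64
60 A -27.0 155.0 P [-41.  239.3] tip [  0.2 163.8] clr 8.5
60 A -26.0 155.0 P [-40.  239.3] tip [  1.2 163.8] clr 8.46
60 A -25.0 155.0 P [-39.  239.3] tip [  2.2 163.8] clr 8.46
60 A -24.0 155.0 P [-38.  239.3] tip [  3.2 163.8] clr 8.33
60 A -23.0 155.0 P [-37.  239.3] tip [  4.2 163.8] clr 7.83
60 A -22.0 156.0 P [-36.  240.3] tip [  5.2 164.8] clr 7.46
60 A -21.0 156.0 P [-35.  240.3] tip [  6.2 164.8] clr 7.46
60 A -20.0 156.0 P [-34.  240.3] tip [  7.2 164.8] clr 7.2
60 A -19.0 157.0 P [-33.  241.3] tip [  8.2 165.8] clr 6.58
60 A -18.0 157.0 P [-32.  241.3] tip [  9.2 165.8] clr 6.84
60 A -17.0 157.0 P [-31.  241.3] tip [ 10.2 165.8] clr 6.56
60 A -16.0 158.0 P [-30.  242.3] tip [ 11.2 166.8] clr 6.86
60 A -15.0 159.0 P [-29.  243.3] tip [ 12.2 167.8] clr 6.49
60 A -14.0 159.0 P [-28.  243.3] tip [ 13.2 167.8] clr 6.79
60 A -13.0 160.0 P [-27.  244.3] tip [ 14.2 168.8] clr 6.62
60 A -12.0 160.0 P [-26.  244.3] tip [ 15.2 168.8] clr 6.66
60 A -11.0 161.0 P [-25.  245.3] tip [ 16.2 169.8] clr 6.76
60 
[... 512 characters left out ...]
 178.3] clr 6.08
44 A -1.0 163.0 P [-37.7 240.2] tip [ 22.8 179. ] clr 6.0
40 A 0.0 163.0 P [-42.  237.4] tip [ 22.6 180.6] clr 6.33
36 A 1.0 163.0 P [-46.1 234.3] tip [ 22.3 182.1] clr 6.31
32 A 2.0 162.0 P [-49.9 229.8] tip [ 21.9 182.6] clr 6.3
28 A 3.0 162.0 P [-53.6 226. ] tip [ 21.4 183.9] clr 6.98
24 A 4.0 161.0 P [-56.9 220.9] tip [ 20.9 184.1] clr 7.24
20 A 4.0 160.0 P [-60.9 215.6] tip [ 19.2 184.3] clr 6.71
16 A 4.0 159.0 P [-64.6 209.9] tip [ 17.5 184.3] clr 6.1
12 A 4.0 158.0 P [-68. 204.] tip [ 15.7 184.1] clr 5.37
8 A 4.0 157.0 P [-71.  197.8] tip [ 13.8 183.9] clr 4.39
4 A 5.0 156.0 P [-72.7 191.5] tip [ 12.9 183.5] clr 3.43
0 A 5.0 155.0 P [-75. 185.] tip [ 11. 183.] clr 3.0
```

Call:
{"fn": "play_rows", "kwargs": {"series": [{"offset": [20, -36, -30], "twist": 0}, {"offset": [20, -36, -50], "twist": 0}, {"offset": [19, -35, -50], "twist": 0}, {"offset": [0, 0, -50], "twist": 0}, {"offset": [0, 0, 0], "twist": 0}, {"offset": [0, 0, 0], "twist": 0}, {"offset": [0, 0, 0], "twist": 0}]}}

```text
time: 6.52
tcp_pos: [514.4, 97.6, 163.1]
tool_rot: [0.61, 0.374, 0.594, -0.368]
wrist_force: [0.2, 0.6, 0.2]
grip_width: 29.8
```

Run:
```python
from h import *
st(); snap("wrist","w4")
```

```text
t 6.53 tcp [514.4  97.6 163.1] x [ 0.024 -0.006 -1.   ] z [ 0.45  -0.893  0.016] jawang -63.3 F [0.2 0.6 0.2] g 29.8 q [ 0.09 -0.04  1.82 -0.01  1.34  1.2 ]
```

View pics/w4.png

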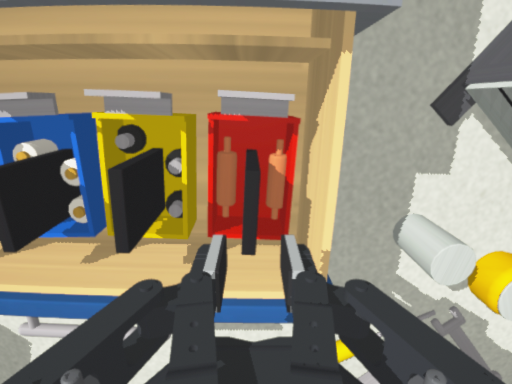

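Call:
{"fn": "play_rows", "kwargs": {"series": [{"offset": [-3, 0.5, -30], "twist": -0.02}, {"offset": [0, 0, -25], "twist": 0}, {"offset": [0, 0, -10], "twist": 0}, {"offset": [0, 0, 0], "twist": 0}, {"offset": [0, 0, 0], "twist": 0}]}}

```text
time: 7.2
tcp_pos: [518.1, 100.5, 107.2]
tool_rot: [0.612, 0.382, 0.586, -0.369]
wrist_force: [-0.9, 0.4, -0.1]
grip_width: 30.0
```

Run:
```python
from h import *
st(); snap("wrist","w5")
```

```text
t 7.2 tcp [518.1 100.5 107.2] x [ 0.041 -0.004 -0.999] z [ 0.434 -0.9    0.022] jawang -64.2 F [-0.9  0.4 -0.1] g 30.0 q [ 0.1   0.01  1.87 -0.01  1.22  1.22]
```

View pics/w5.png

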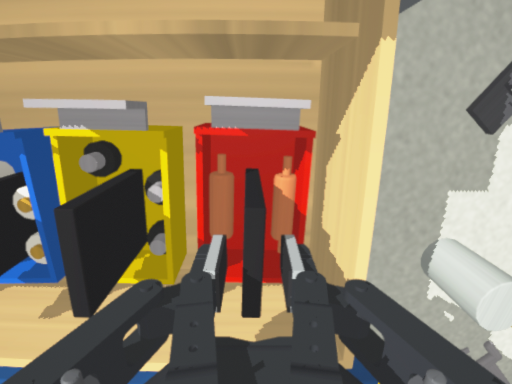

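Call:
{"fn": "play_rows", "kwargs": {"series": [{"offset": [-4, -2, -4], "twist": 0}, {"offset": [-3, -1, -4], "twist": 0}, {"offset": [-1, 0, -3], "twist": 0}, {"offset": [0, 0, 0], "twist": 0}]}}

```text
time: 7.75
tcp_pos: [510.2, 97.2, 96.8]
tool_rot: [0.612, 0.383, 0.585, -0.369]
wrist_force: [0.8, -0.8, 0.0]
grip_width: 29.7
```

Run:
```python
from h import *
st()
```

```text
t 7.75 tcp [510.2  97.2  96.8] x [ 0.043 -0.004 -0.999] z [ 0.434 -0.901  0.022] jawang -64.3 F [ 0.8 -0.8  0. ] g 29.7 q [ 0.09 -0.    1.91 -0.01  1.19  1.22]
```

Call:
{"fn": "play_rows", "kwargs": {"series": [{"offset": [0, 0, 0], "twist": 0}, {"offset": [0, 0, 0], "twist": 0}, {"offset": [0, 0, 0], "twist": 0}, {"offset": [0, 0, 0], "twist": 0}, {"offset": [0, 0, 10], "twist": 0}, {"offset": [0, 0, 20], "twist": 0}, {"offset": [0, 0, 20], "twist": 0}, {"offset": [0, 0, 0], "twist": 0}], "gripper": 0, "grip_force": 25}}

```text
time: 8.75
tcp_pos: [508.8, 96.7, 147.6]
tool_rot: [0.612, 0.382, 0.586, -0.37]
wrist_force: [-0.7, 0.2, -4.3]
grip_width: 9.9
```

Run:
```python
from h import *
st(); snap("wrist","w6")
```

```text
t 8.75 tcp [508.8  96.7 147.6] x [ 0.04  -0.005 -0.999] z [ 0.434 -0.9    0.022] jawang -64.2 F [-0.7  0.2 -4.3] g 9.9 q [ 0.09 -0.06  1.86 -0.01  1.3   1.22]
```

View pics/w6.png

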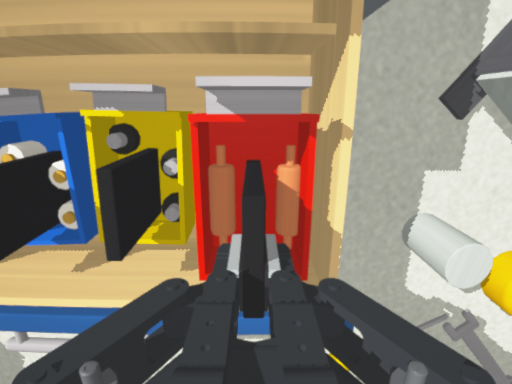

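```bash
cat > est.py <<'E'
from h import *
from scipy.optimize import least_squares
def rows_model(p,pts):
    # p: th, gx, gz = bin coords of the point at tool grasp (tool x=-5,y=0)
    th,gx,gz=p;c=ctrl.calibration("wrist");TC=np.linalg.inv(np.array(c["tool_from_camera"]))
    d=np.array(pts,float)-[gx,gz]
    hor=d[:,0]*np.cos(th)+d[:,1]*np.sin(th); ver=-d[:,0]*np.sin(th)+d[:,1]*np.cos(th)
    P=np.c_[-5-ver,hor,np.zeros(len(d)),np.ones(len(d))]@TC.T
    return cv2.projectPoints(P[:,:3].copy(),np.zeros(3),np.zeros(3),np.array(c["K"]),np.array(c["dist_coeffs"]))[0][:,0,1]
def est(obs,g0=(-18,78),th0=0,verbose=True):
    pts=[o[0] for o in obs];r=np.array([o[1] for o in obs])
    f=least_squares(lambda p:rows_model(p,pts)-r,[th0,*g0],x_scale=[.1,5,5])
    if verbose: print("tilt deg %.1f grip bin xz %.1f %.1f"%(np.degrees(f.x[0]),*f.x[1:]),"res",np.round(f.fun,1))
    return f.x
E
python3 - <<'E'
from est import *
est([((70,76),77),((22,95),161),((54,50),114.5),((-38,95),317)])
save(np.load("pics/w6.npy"),"w6c",(180,60,330,340),2.1)
E
```

```text
tilt deg 22.2 grip bin xz -25.6 64.8 res [-5.6  2.   6.  -1.6]
```

View pics/w6c.png

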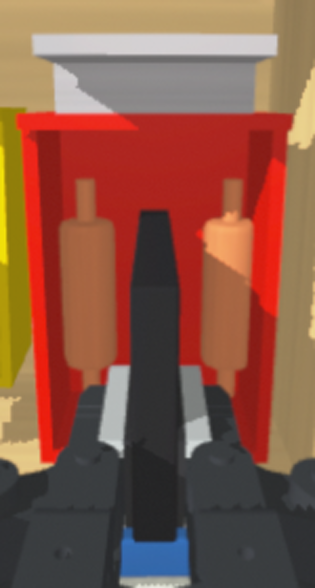

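Run:
```python
from est import *
est([((70,76),77),((66,76),86),((22,95),196.7),((54,50),114.5),((-38,95),317)])
```

```text
tilt deg 2.0 grip bin xz -19.4 82.0 res [-0.1  0.7 -0.3 -0.6  0.2]
```

Call:
{"fn": "play_rows", "kwargs": {"series": [{"offset": [0, 0, 25], "twist": 0}, {"offset": [0, 0, 30], "twist": 0}, {"offset": [9, 4.3, 5], "twist": 0}, {"offset": [14, 6.5, 0], "twist": 0}, {"offset": [14, 6.5, 0], "twist": 0}, {"offset": [4, 2, 0], "twist": 0}, {"offset": [0, 0, 0], "twist": 0}, {"offset": [0, 0, 0], "twist": 0}]}}

```text
time: 9.8
tcp_pos: [545.4, 115.7, 195.0]
tool_rot: [0.607, 0.377, 0.591, -0.375]
wrist_force: [0.3, -0.5, -3.1]
grip_width: 9.9
```

Run:
```python
from h import *
st(); snap("wrist","w7")
s=ctrl.read_state();a=np.radians(25.5);d=s["tcp_pos"][:2]-[570,266];print(d@[np.cos(a),np.sin(a)],d@[-np.sin(a),np.cos(a)])
```

```text
t 9.8 tcp [545.4 115.7 195. ] x [ 0.021 -0.008 -1.   ] z [ 0.434 -0.901  0.017] jawang -64.3 F [ 0.3 -0.5 -3.1] g 9.9 q [ 0.12  0.03  1.69 -0.01  1.4   1.25]
-86.97321739365535 -125.13511271930749
```

View pics/w7.png

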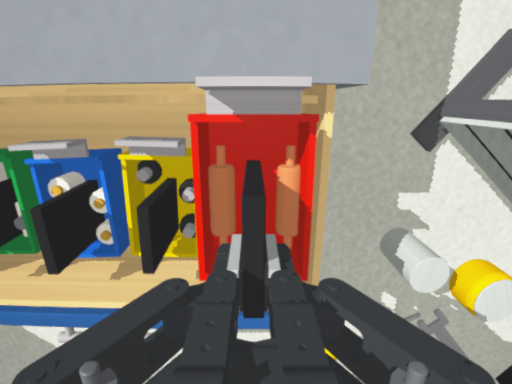

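Call:
{"fn": "play_rows", "kwargs": {"series": [{"offset": [0, 0, 15], "twist": 0}, {"offset": [9, 4.3, 0], "twist": 0}, {"offset": [9, 4.3, 0], "twist": 0}, {"offset": [9, 4.3, 4], "twist": 0}, {"offset": [9, 4.3, 4], "twist": 0}, {"offset": [9, 4.3, 4], "twist": 0}, {"offset": [9, 4.3, 4], "twist": 0}, {"offset": [0, 0, 0], "twist": 0}]}}

```text
time: 10.85
tcp_pos: [601.1, 142.0, 230.2]
tool_rot: [0.606, 0.376, 0.592, -0.376]
wrist_force: [-1.3, -1.4, 0.5]
grip_width: 10.0
```

Run:
```python
from h import *
st(); snap("wrist","w8")
s=ctrl.read_state();a=np.radians(25.5);d=s["tcp_pos"][:2]-[570,266];print(d@[np.cos(a),np.sin(a)],d@[-np.sin(a),np.cos(a)])
```

```text
t 10.85 tcp [601.1 142.  230.2] x [ 0.017 -0.011 -1.   ] z [ 0.434 -0.901  0.017] jawang -64.3 F [-1.3 -1.4  0.5] g 10.0 q [ 0.16  0.17  1.47 -0.01  1.48  1.28]
-25.5214062312456 -125.28159975924738
```

View pics/w8.png

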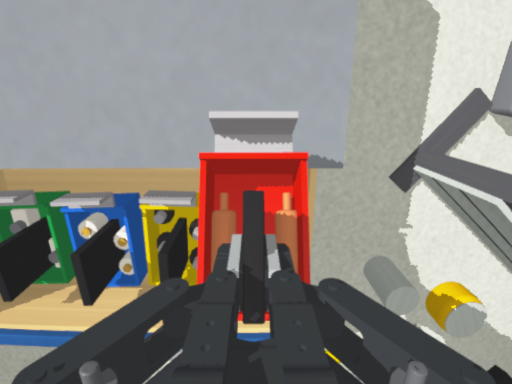

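Run:
```python
from est import *
save(np.load("pics/w8.npy"),"w8c",(190,100,320,340),2.4)
est([((70,76),111),((66,76),118),((54,50),153.5),((-38,95),322)],(-19,82),.4)
```

```text
tilt deg 30.5 grip bin xz -16.3 78.5 res [ 0.3 -0.3 -0.   0. ]
```

View pics/w8c.png

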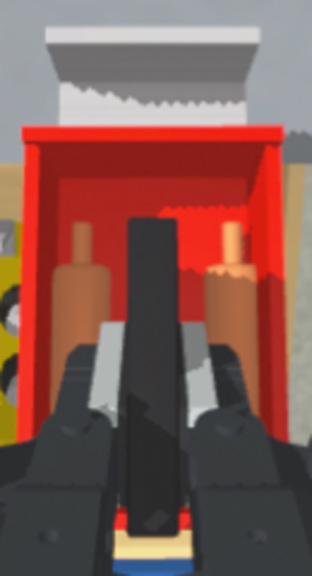

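Run:
```python
from est import *
p=est([((70,76),111.7),((66,76),118),((54,50),152.5),((-38,95),322),((22,95),191)],(-19,82),.4)
```

```text
tilt deg 26.4 grip bin xz -15.4 84.2 res [ 0.2  0.5 -0.6  0.2 -0.3]
```

Call:
{"fn": "play_rows", "kwargs": {"series": [{"offset": [6, 2.9, 0], "twist": 0}, {"offset": [5, 2.5, 0], "twist": 0}, {"offset": [2, 1, 0], "twist": 0}, {"offset": [0, 0, 0], "twist": 0}]}}

```text
time: 11.4
tcp_pos: [614.0, 148.2, 232.5]
tool_rot: [0.606, 0.376, 0.591, -0.376]
wrist_force: [-3.1, -0.9, 0.8]
grip_width: 9.9
```

Run:
```python
from h import *
st(); snap("wrist","w9",(170,90,340,350),2.3)
s=ctrl.read_state();a=np.radians(25.5);d=s["tcp_pos"][:2]-[570,266];print(d@[np.cos(a),np.sin(a)],d@[-np.sin(a),np.cos(a)])
```

```text
t 11.4 tcp [614.  148.2 232.5] x [ 0.018 -0.011 -1.   ] z [ 0.434 -0.901  0.018] jawang -64.3 F [-3.1 -0.9  0.8] g 9.9 q [ 0.16  0.21  1.43 -0.01  1.49  1.29]
-11.018336914399223 -125.29565053428885
```

View pics/w9.png

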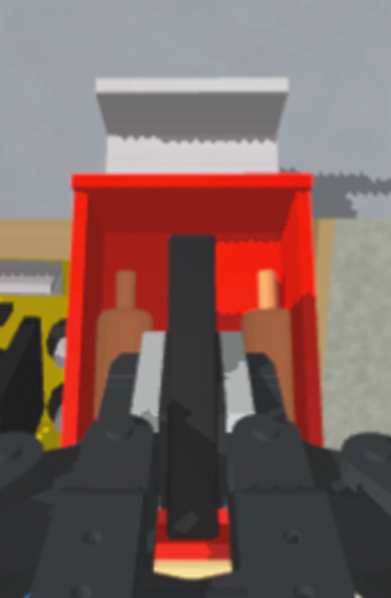

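Run:
```python
from est import *
p=est([((70,76),90+78/2.3),((66,76),90+92/2.3),((54,50),90+173/2.3),((-38,95),90+537/2.3),((22,95),90+234/2.3)],(-19,82),.5)
p=est([((70,76),90+78/2.3),((66,76),90+92/2.3),((54,50),90+173/2.3),((-38,95),90+537/2.3)],(-19,82),.5)
for th in(25,30,35,40,45):print(th,rows_model([np.radians(th),-18,80],[(70,76),(66,76),(54,50),(-38,95),(22,95),(-50,45)]).round(1))
```

```text
tilt deg 34.7 grip bin xz -14.2 82.9 res [ 0.2  0.1 -0.3  0.1 -0.1]
tilt deg 35.5 grip bin xz -14.3 81.6 res [ 0.1 -0.1 -0.   0. ]
25 [102.4 109.4 144.1 319.5 184.2 313.2]
30 [109.2 115.6 151.1 317.5 182.9 319.7]
35 [116.4 122.3 158.4 315.  182.3 326.1]
40 [124.  129.4 165.8 312.  182.3 332.3]
45 [131.8 136.8 173.5 308.6 183.1 338.4]
```

Call:
{"fn": "play_rows", "kwargs": {"series": [{"offset": [4.5, 2.1, 0], "twist": 0}, {"offset": [3, 1.5, 0], "twist": 0}, {"offset": [0, 0, 0], "twist": 0}]}}

```text
time: 11.82
tcp_pos: [621.5, 151.8, 233.1]
tool_rot: [0.606, 0.376, 0.591, -0.376]
wrist_force: [-3.4, -0.9, 2.2]
grip_width: 10.0
```

Run:
```python
from h import *
st(); snap("wrist","w10",(170,90,340,350),2.3)
```

```text
t 11.82 tcp [621.5 151.8 233.1] x [ 0.018 -0.011 -1.   ] z [ 0.434 -0.901  0.018] jawang -64.3 F [-3.4 -0.9  2.2] g 10.0 q [ 0.17  0.23  1.4  -0.01  1.5   1.29]
```

View pics/w10.png

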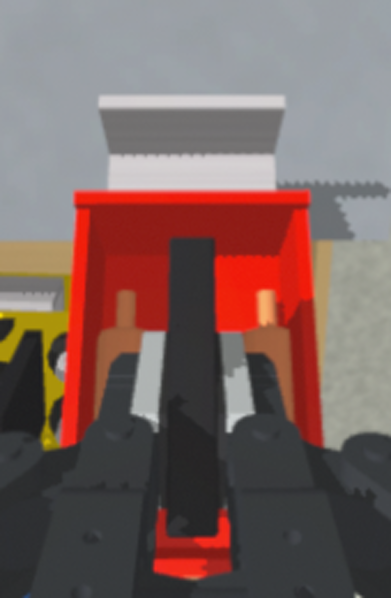

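Run:
```python
from est import *
p=est([((70,76),90+96/2.3),((66,76),90+109/2.3),((54,50),90+191/2.3),((-38,95),90+535/2.3),((22,95),90+237/2.3)],(-19,82),.5)
```

```text
tilt deg 39.3 grip bin xz -13.7 83.5 res [ 0.2  0.1 -0.3  0.1 -0.2]
```

Call:
{"fn": "play_rows", "kwargs": {"series": [{"offset": [3.6, 1.7, 0], "twist": 0}, {"offset": [0, 0, 0], "twist": 0}, {"offset": [-3, -1.5, 8], "twist": 0}, {"offset": [-6, -3, 16], "twist": 0}, {"offset": [-6, -10, 10], "twist": 0}, {"offset": [-8, -25, 0], "twist": 0}, {"offset": [-10, -40, 0], "twist": -0.07}, {"offset": [-10, -40, 0], "twist": -0.07}]}}

```text
time: 12.88
tcp_pos: [580.8, 31.9, 271.0]
tool_rot: [0.58, 0.418, 0.562, -0.416]
wrist_force: [-0.1, 0.2, -3.5]
grip_width: 9.5
```

Call:
{"fn": "play_rows", "kwargs": {"series": [{"offset": [-11, -45, 0], "twist": -0.08}, {"offset": [-11, -45, 0], "twist": -0.08}, {"offset": [-11, -45, 0], "twist": -0.08}, {"offset": [-11, -45, 0], "twist": -0.08}, {"offset": [-11, -45, 0], "twist": -0.08}, {"offset": [-11, -40, 0], "twist": -0.08}, {"offset": [-11, -25, 0], "twist": -0.08}, {"offset": [0, 0, 0], "twist": 0}]}}

```text
time: 13.88
tcp_pos: [496.1, -274.1, 279.0]
tool_rot: [-0.439, -0.563, -0.413, 0.566]
wrist_force: [-0.1, 1.0, -3.4]
grip_width: 9.6
```

Run:
```python
from h import *
st(); snap("wrist","w11")
```

```text
t 13.88 tcp [ 496.1 -274.1  279. ] x [ 0.019 -0.032 -0.999] z [-0.274 -0.961  0.026] jawang -105.9 F [-0.1  1.  -3.4] g 9.6 q [-0.59 -0.    1.57 -0.02  1.54  1.26]
```

View pics/w11.png

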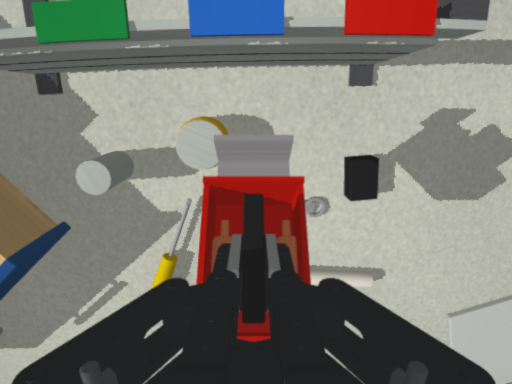

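Run:
```python
from h import *
save(np.load("pics/w11.npy"),"w11c",(250,0,512,100),3)
save(np.load("pics/w11.npy"),"w11d",(0,0,262,100),3)
from est import *
save(np.load("pics/w11.npy"),"w11e",(170,110,340,350),2.3)
```

```text
(no output)
```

View pics/w11c.png

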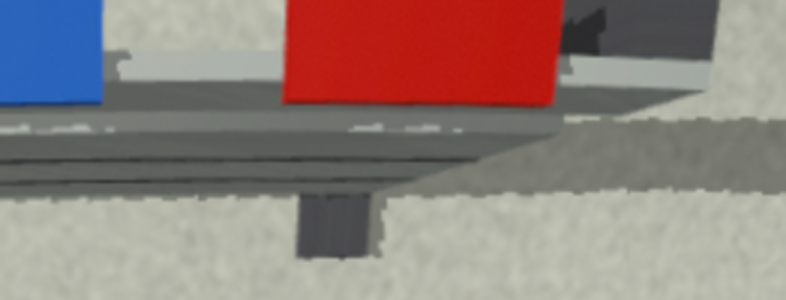

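View pics/w11d.png

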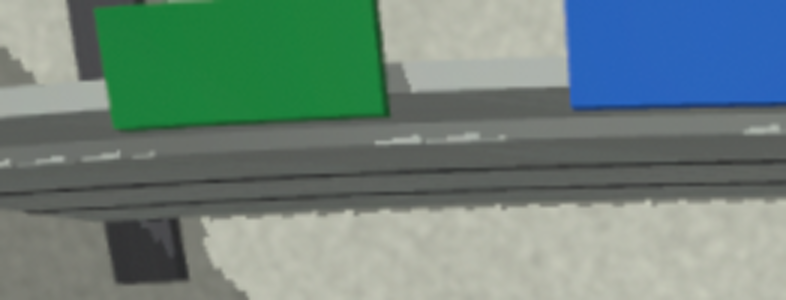

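View pics/w11e.png

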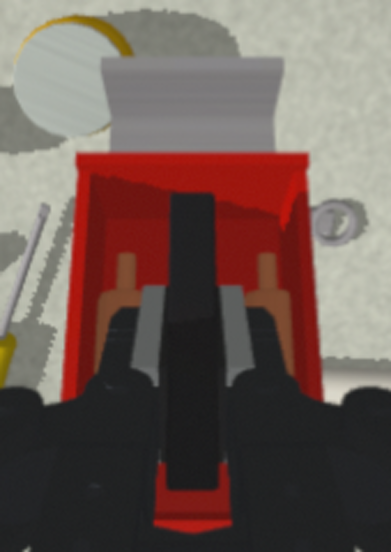

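Run:
```python
from est import *
np.set_printoptions(suppress=True,precision=1)
p=est([((70,76),110+58/2.3),((66,76),110+70/2.3),((54,50),110+153/2.3),((-38,95),110+489/2.3),((22,95),110+193/2.3)],(-14,82),.6)
T=np.load("pics/w11_T.npy")
e=px2w("wrist",[(316.7,27.3),(463.3,28.7),(160,30),(16.7,38.3)],204,T)[:,:2];print("front top edge",e)
v=np.polyfit(e[:,1],e[:,0],1);print("slope ang of +y",90-np.degrees(np.arctan(v[0])),"resid",e[:,0]-np.polyval(v,e[:,1]))
t=px2w("wrist",[(344.3,33.5),(434.3,34.7),(190.7,36),(284,34.3),(38.3,43),(128.7,38.3)],208,T)[:,:2]
m=t.reshape(3,2,2).mean(1);print("tag front mid r,b,g",m,np.linalg.norm(t[0::2]-t[1::2],axis=1))
a=np.radians(-14.5);X=np.array([np.cos(a),np.sin(a)]);Y=np.array([-np.sin(a),np.cos(a)])
print("edge along X",e@X,"tagfront X",t@X,"tag Y",m@Y)
tt=np.array([[675.1,-110.5],[650.2,-206.5],[624.2,-303.2],[600.2,-399.9]]);print("top cam: tag ctr X,Y",tt@X,tt@Y)
```

```text
tilt deg 41.3 grip bin xz -13.2 83.6 res [ 0.2  0.3 -0.4  0.1 -0.2]
front top edge [[ 606.2 -350.1]
 [ 581.2 -447.8]
 [ 632.2 -251.9]
 [ 656.5 -158.5]]
slope ang of +y 75.38525785958909 resid [-0.3  0.2  0.1  0. ]
tag front mid r,b,g [[ 589.7 -394.9]
 [ 614.6 -298.9]
 [ 639.9 -202.8]] [60.8 59.4 59.9]
edge along X [674.6 674.8 675.1 675.3] tagfront X [669.9 669.7 670.  669.7 670.5 670.1] tag Y [-234.7 -135.5  -36.1]
top cam: tag ctr X,Y [681.3 681.2 680.2 681.2] [  62.1  -37.1 -137.3 -236.9]
```

```bash
sed -i 's/PIV=np.array(\[-18,78.\])/PIV=np.array([-13.2,83.6])/' plan.py; sed 's/arange(0,61,4)/arange(0,41,4)/' a.py > a2.py; python3 a2.py
```

```text
goal 5.0 155.0 3.0
40 A -28.0 147.0 P [-62.7 222.6] tip [ -5.4 164.6] clr 10.68
40 A -27.0 147.0 P [-61.7 222.6] tip [ -4.4 164.6] clr 10.06
40 A -26.0 147.0 P [-60.7 222.6] tip [ -3.4 164.6] clr 9.51
40 A -25.0 147.0 P [-59.7 222.6] tip [ -2.4 164.6] clr 9.03
40 A -24.0 147.0 P [-58.7 222.6] tip [ -1.4 164.6] clr 8.46
40 A -23.0 147.0 P [-57.7 222.6] tip [ -0.4 164.6] clr 7.69
40 A -22.0 148.0 P [-56.7 223.6] tip [  0.6 165.6] clr 7.18
40 A -21.0 148.0 P [-55.7 223.6] tip [  1.6 165.6] clr 6.8
40 A -20.0 149.0 P [-54.7 224.6] tip [  2.6 166.6] clr 6.12
40 A -19.0 149.0 P [-53.7 224.6] tip [  3.6 166.6] clr 5.91
40 A -18.0 150.0 P [-52.7 225.6] tip [  4.6 167.6] clr 5.12
40 A -17.0 150.0 P [-51.7 225.6] tip [  5.6 167.6] clr 5.02
40 A -16.0 151.0 P [-50.7 226.6] tip [  6.6 168.6] clr 4.12
40 A -15.0 151.0 P [-49.7 226.6] tip [  7.6 168.6] clr 4.12
40 A -14.0 152.0 P [-48.7 227.6] tip [  8.6 169.6] clr 3.3
40 A -13.0 153.0 P [-47.7 228.6] tip [  9.6 170.6] clr 2.96
40 A -12.0 154.0 P [-46.7 229.6] tip [ 10.6 171.6] clr 3.07
40 A -11.0 155.0 P [-45.7 230.6] tip [ 11.6 172.6] clr 3.19
4
[... 461 characters left out ...]
] clr 4.82
40 A -2.0 162.0 P [-36.7 237.6] tip [ 20.6 179.6] clr 5.33
36 A -1.0 162.0 P [-40.9 235. ] tip [ 20.3 181.1] clr 5.39
36 A 0.0 162.0 P [-39.9 235. ] tip [ 21.3 181.1] clr 5.68
32 A 1.0 162.0 P [-43.9 232. ] tip [ 20.9 182.6] clr 6.11
28 A 2.0 162.0 P [-47.7 228.7] tip [ 20.4 183.9] clr 6.1
24 A 3.0 161.0 P [-51.2 224.1] tip [ 19.9 184.1] clr 6.55
20 A 4.0 160.0 P [-54.5 219.2] tip [ 19.2 184.3] clr 6.71
16 A 4.0 159.0 P [-58.5 213.9] tip [ 17.5 184.3] clr 6.1
12 A 4.0 158.0 P [-62.2 208.5] tip [ 15.7 184.1] clr 5.37
8 A 4.0 157.0 P [-65.5 202.7] tip [ 13.8 183.9] clr 4.39
4 A 5.0 156.0 P [-67.5 196.8] tip [ 12.9 183.5] clr 3.43
0 A 5.0 155.0 P [-70.2 190.6] tip [ 11. 183.] clr 3.0
```

Call:
{"fn": "play_rows", "kwargs": {"series": [{"offset": [5, -25, 0], "twist": 0.023}, {"offset": [8, -35, -5], "twist": 0}, {"offset": [8, -30, -15], "twist": 0}, {"offset": [4, -14, -20], "twist": 0}, {"offset": [0, 0, -15], "twist": 0}, {"offset": [0, 0, 0], "twist": 0}, {"offset": [0, 0, 0], "twist": 0}]}}

```text
time: 14.8
tcp_pos: [524.7, -373.9, 226.8]
tool_rot: [0.451, 0.556, 0.422, -0.556]
wrist_force: [-0.9, 0.8, -2.9]
grip_width: 10.2
```

```bash
cat >> est.py <<'E'
PX=np.array([np.cos(np.radians(-14.6)),np.sin(np.radians(-14.6))]);PY=np.array([-PX[1],PX[0]])
TAG=dict(red=-234.5,blue=-135.5,green=-36,yellow=63); FACE=675
def pan(n=None):
    s=ctrl.read_state();w=s["tool_rot"];M=R.from_quat([w[1],w[2],w[3],w[0]]).as_matrix()
    g=s["tcp_pos"]-5*M[:,0]
    lean=np.degrees(np.arctan2(M[:2,0]@PX,-M[2,0]));roll=np.degrees(np.arctan2(M[:2,0]@PY,-M[2,0]))
    print("t %.2f P panel x %.1f y(tag) %.1f z %.1f  yawerr %.1f lean %.1f roll %.1f F %s g %.1f"%(s["time"],g[:2]@PX-FACE,g[:2]@PY-(TAG[n] if n else 0),g[2],np.degrees(np.arctan2(M[1,2],M[0,2]))+104.6,lean,roll,np.round(s["wrist_force"],1),s["grip_width"]))
    return lean
E
python3 - <<'E'
from est import *
pan("red"); snap("wrist","w12")
E
```

```text
t 14.80 P panel x -73.1 y(tag) 5.1 z 231.8  yawerr 0.9 lean 1.9 roll -1.4 F [-0.9  0.8 -2.9] g 10.2
```

View pics/w12.png

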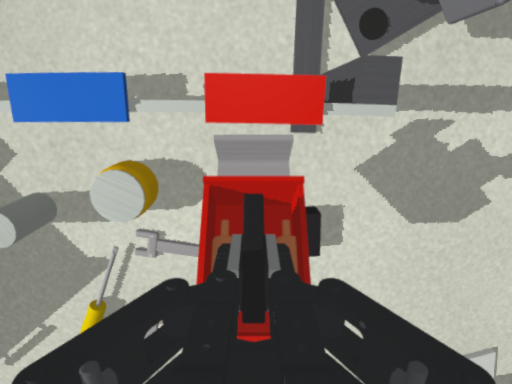

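Run:
```python
from est import *
save(np.load("pics/w12.npy"),"w12c",(120,60,420,180),2.6)
T=np.load("pics/w12_T.npy")
e=px2w("wrist",[(170,111),(370,114.5)],204,T)[:,:2];print(e@PX,e@PY)
t=px2w("wrist",[(205,122),(324,124),(205,73),(326,75)],208,T)[:,:2];print(t@PX,t@PY)
```

```text
[676.05002033 676.06573833] [-185.72053964 -290.1711474 ]
[670.85756384 670.80323259 694.23538508 694.50624212] [-204.14660592 -264.89372265 -204.74663831 -264.05393504]
```

View pics/w12c.png

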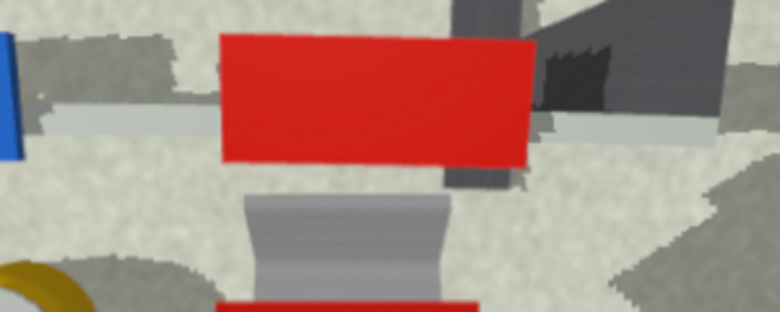

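Call:
{"fn": "play_rows", "kwargs": {"series": [{"offset": [0, -5, -5], "twist": -0.015}, {"offset": [0, 0, -4], "twist": 0}, {"offset": [0, 0, 0], "twist": 0}]}}

```text
time: 15.22
tcp_pos: [525.4, -378.9, 219.2]
tool_rot: [0.448, 0.56, 0.417, -0.559]
wrist_force: [0.3, -0.7, -3.6]
grip_width: 9.6
```

```bash
sed -i 's/FACE=675/FACE=676/' est.py
python3 - <<'E'
from est import *
pan("red"); snap("wrist","w13",(170,90,340,350),2.3);snap("scene","s13",(110,100,260,260),4)
E
```

```text
t 15.22 P panel x -72.2 y(tag) 0.4 z 224.2  yawerr 0.0 lean 2.0 roll -1.5 F [ 0.3 -0.7 -3.6] g 9.6
```

View pics/w13.png

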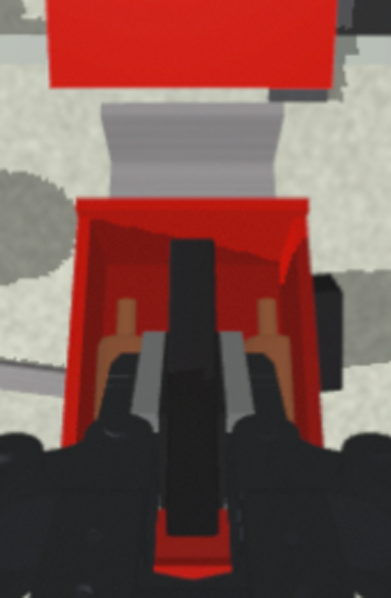

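View pics/s13.png

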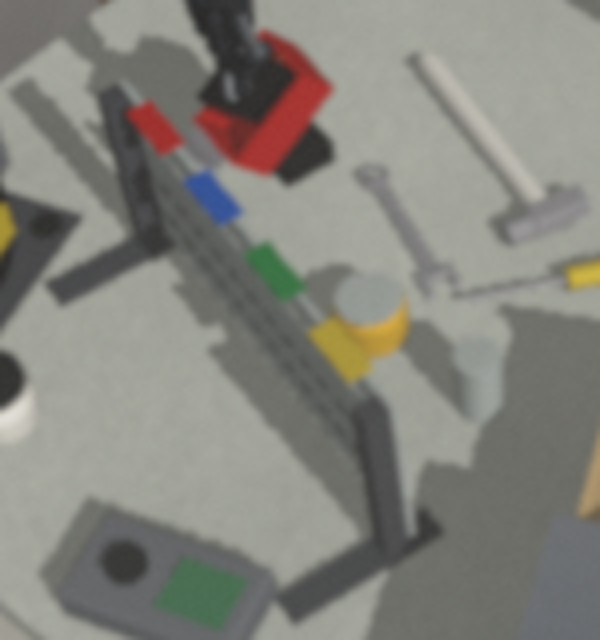

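Call:
{"fn": "play_rows", "kwargs": {"series": [{"offset": [5, -1.3, -1], "twist": 0}, {"offset": [4, -1, 0], "twist": 0}, {"offset": [4, -1, 1.2], "twist": 0}, {"offset": [4, -1, 1.2], "twist": 0}, {"offset": [0, 0, 0], "twist": 0}, {"offset": [0, 0, 0], "twist": 0}]}}

```text
time: 16.08
tcp_pos: [544.1, -383.7, 221.3]
tool_rot: [0.448, 0.56, 0.417, -0.559]
wrist_force: [0.7, 0.3, -3.8]
grip_width: 9.4
```

Run:
```python
from est import *
pan("red"); snap("wrist","w14",(170,90,340,350),2.3)
```

```text
t 16.07 P panel x -52.9 y(tag) 0.4 z 226.3  yawerr 0.1 lean 2.1 roll -1.5 F [ 0.7  0.3 -3.8] g 9.4
```

View pics/w14.png

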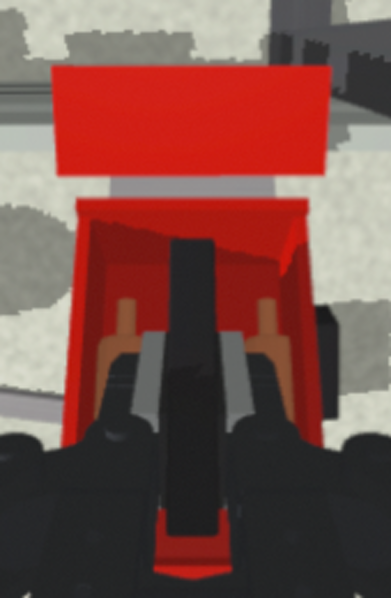

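Call:
{"fn": "play_rows", "kwargs": {"series": [{"offset": [4, -1, 1.5], "twist": 0}, {"offset": [2, -0.5, 2], "twist": 0}, {"offset": [3, -0.8, 3], "twist": 0}, {"offset": [3, -0.8, 3], "twist": 0}, {"offset": [0, 0, 0], "twist": 0}]}}

```text
time: 16.75
tcp_pos: [557.0, -387.1, 231.9]
tool_rot: [0.449, 0.56, 0.417, -0.559]
wrist_force: [-0.1, 0.0, -3.3]
grip_width: 9.8
```

Run:
```python
from est import *
pan("red"); snap("wrist","w15",(170,90,340,350),2.3)
```

```text
t 16.75 P panel x -39.6 y(tag) 0.4 z 236.9  yawerr 0.0 lean 2.1 roll -1.5 F [-0.1  0.  -3.3] g 9.8
```

View pics/w15.png

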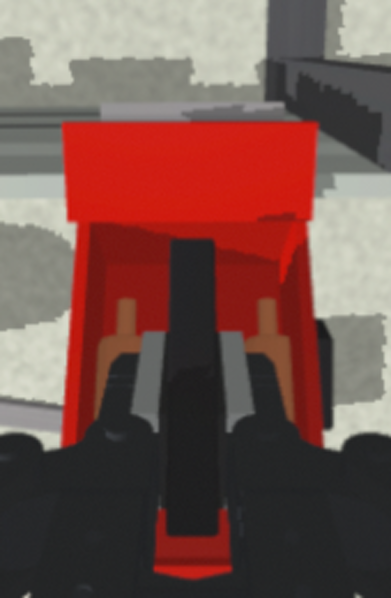

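Call:
{"fn": "play_rows", "kwargs": {"series": [{"offset": [4, -1, -1], "twist": 0}, {"offset": [3.5, -0.9, -5], "twist": 0}, {"offset": [2.5, -0.6, -5], "twist": 0}, {"offset": [0, 0, -1.5], "twist": 0}, {"offset": [0, 0, 0], "twist": 0}]}}

```text
time: 17.42
tcp_pos: [565.3, -389.5, 224.8]
tool_rot: [-0.448, -0.559, -0.417, 0.56]
wrist_force: [-2.4, 1.5, -1.9]
grip_width: 9.5
```

Run:
```python
from est import *
pan("red"); snap("wrist","w16",(170,90,340,350),2.3)
```

```text
t 17.43 P panel x -31.0 y(tag) 0.2 z 229.8  yawerr 0.0 lean 1.9 roll -1.6 F [-2.4  1.5 -1.9] g 9.5
```

View pics/w16.png

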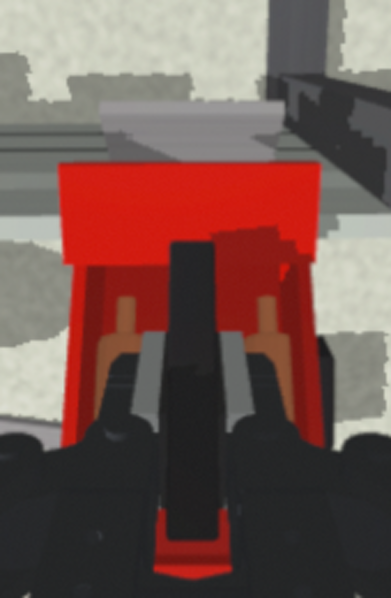

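Call:
{"fn": "play_rows", "kwargs": {"series": [{"offset": [1.5, -0.4, -5], "twist": 0}, {"offset": [1, -0.3, -5], "twist": 0}, {"offset": [0, 0, 0], "twist": 0}]}}

```text
time: 17.85
tcp_pos: [565.6, -389.6, 223.5]
tool_rot: [-0.448, -0.558, -0.417, 0.56]
wrist_force: [-1.4, 0.6, -3.3]
grip_width: 9.8
```

Run:
```python
from est import *
pan("red"); snap("wrist","w17",(170,90,340,350),2.3)
```

```text
t 17.85 P panel x -30.6 y(tag) 0.2 z 228.5  yawerr 0.0 lean 1.8 roll -1.7 F [-1.4  0.6 -3.3] g 9.8
```

View pics/w17.png

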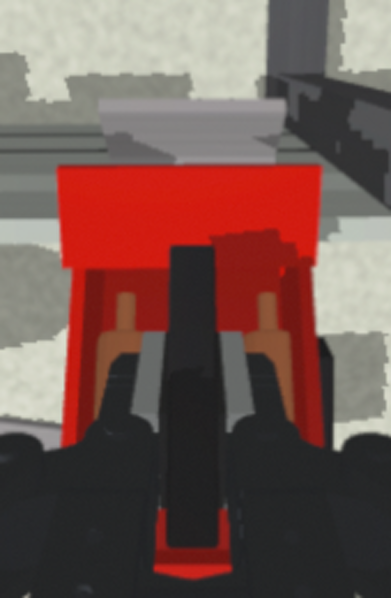

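Run:
```python
from est import *
st(); s=ctrl.read_state(); print(s["effort"].round(2),s["ft_torque"].round(2),s["dq"].round(3))
snap("scene","s17",(110,60,260,220),4)
from est import *
est([((70,76),90+99/2.3),((54,50),90+263/2.3)  ,((-38,95),90+547/2.3),((22,95),90+246/2.3)],(-14,82),.6)
```

```text
t 17.9 tcp [ 565.7 -389.8  223.6] x [ 0.024 -0.036 -0.999] z [-0.252 -0.967  0.029] jawang -104.6 F [-7.   3.7  5.6] g 9.5 q [-0.67  0.34  1.29 -0.01  1.47  1.16]
[ 5.50e-01 -6.48e+01 -5.04e+01  2.80e-01 -2.60e+00  4.00e-02] [0.65 0.78 0.05] [-0.     0.004 -0.003 -0.001 -0.006  0.   ]
tilt deg 54.3 grip bin xz -4.1 66.3 res [ 14.  -11.8   2.6  -5.5]
```

View pics/s17.png

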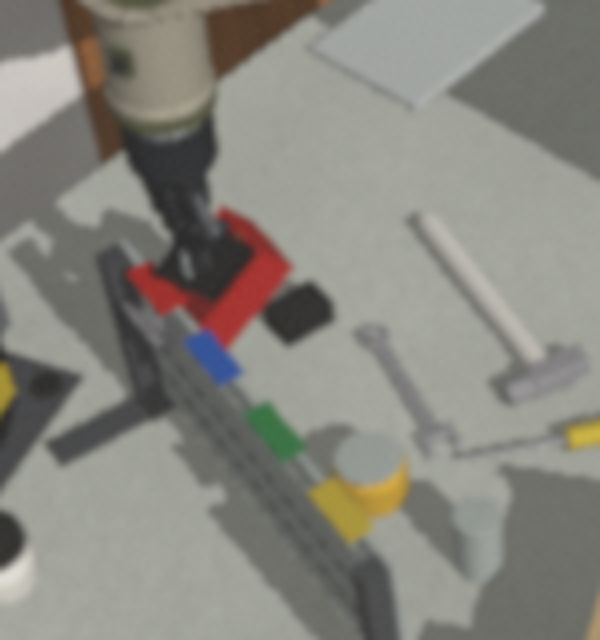

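Run:
```python
from est import *
o=lambda a,b,c,d:[((70,76),90+a/2.3),((66,76),90+b/2.3),((-38,95),90+c/2.3),((22,95),90+d/2.3)]
est(o(99,113,547,246),(-14,82),.6)
est(o(99,113,540,241),(-14,82),.6)
est([((70,76),90+78/2.3+40/2.3)],(-14,82),.6,False)
print(rows_model([np.radians(41.3),-13.2,83.6],[(70,76),(66,76),(-38,95),(22,95)])*2.3-207)
for th in (25,30,35,41):print(th,rows_model([np.radians(th),-13.2,83.6],[(70,76),(66,76),(-38,95),(22,95)])*2.3-207)
```

```text
tilt deg 37.9 grip bin xz -11.6 84.4 res [ 0.2 -0.2  0.   0. ]
tilt deg 39.2 grip bin xz -12.7 84.1 res [ 0.3 -0.3  0.   0. ]
[104.04923305 116.35882473 535.0173448  238.31303015]
25 [ 52.58518368  68.39320685 545.89410722 241.39692552]
30 [ 67.36511201  82.03470266 543.94829328 238.8854274 ]
35 [ 83.10307587  96.69215237 540.78119917 237.79569745]
41 [103.02712459 115.39561898 535.3368911  238.24294556]
```

```bash
sed -i 's/^BR=.*/BR=[(54,70,46,50),(66,70,46,76),(-50,54,0,50),(-38,22,40,95)]/; s/^SL=.*/SL=[(0,6,50,150),(0,6,174,204),(-6,19,204,208)]/' plan.py; sed -i 's/arange(0,61,4)/arange(0,49,4)/' a.py; sed -i 's/arange(0,61,4)/arange(0,49,4)/;' a2.py; python3 a.py | awk 'NR%2==0'; echo; python3 a2.py | tail -30
```

```text
48 A -28.0 150.0 P [-51.9 229.7] tip [ -3.2 164.3] clr 9.39
48 A -26.0 150.0 P [-49.9 229.7] tip [ -1.2 164.3] clr 8.61
48 A -24.0 150.0 P [-47.9 229.7] tip [  0.8 164.3] clr 8.06
48 A -22.0 151.0 P [-45.9 230.7] tip [  2.8 165.3] clr 7.24
48 A -20.0 152.0 P [-43.9 231.7] tip [  4.8 166.3] clr 6.24
48 A -18.0 152.0 P [-41.9 231.7] tip [  6.8 166.3] clr 5.53
48 A -16.0 153.0 P [-39.9 232.7] tip [  8.8 167.3] clr 4.94
48 A -14.0 155.0 P [-37.9 234.7] tip [ 10.8 169.3] clr 4.74
48 A -12.0 157.0 P [-35.9 236.7] tip [ 12.8 171.3] clr 4.59
48 A -10.0 158.0 P [-33.9 237.7] tip [ 14.8 172.3] clr 4.64
48 A -8.0 160.0 P [-31.9 239.7] tip [ 16.8 174.3] clr 4.78
48 A -6.0 162.0 P [-29.9 241.7] tip [ 18.8 176.3] clr 4.89
48 A -4.0 163.0 P [-27.9 242.7] tip [ 20.8 177.3] clr 5.22
44 A -2.0 163.0 P [-31.4 240.8] tip [ 21.8 179. ] clr 5.86
40 A 0.0 163.0 P [-34.7 238.6] tip [ 22.6 180.6] clr 6.33
32 A 2.0 162.0 P [-42.9 232. ] tip [ 21.9 182.6] clr 6.3
24 A 4.0 161.0 P [-50.2 224.1] tip [ 20.9 184.1] clr 7.24
16 A 4.0 159.0 P [-58.5 213.9] tip [ 17.5 184.3] clr 6.1
8 A 4.0 157.0 P [-65.5 202.7] tip 
[... 1139 characters left out ...]
] clr 4.82
40 A -2.0 162.0 P [-36.7 237.6] tip [ 20.6 179.6] clr 5.33
36 A -1.0 162.0 P [-40.9 235. ] tip [ 20.3 181.1] clr 5.39
36 A 0.0 162.0 P [-39.9 235. ] tip [ 21.3 181.1] clr 5.68
32 A 1.0 162.0 P [-43.9 232. ] tip [ 20.9 182.6] clr 6.11
28 A 2.0 162.0 P [-47.7 228.7] tip [ 20.4 183.9] clr 6.1
24 A 3.0 161.0 P [-51.2 224.1] tip [ 19.9 184.1] clr 6.55
20 A 4.0 160.0 P [-54.5 219.2] tip [ 19.2 184.3] clr 6.71
16 A 4.0 159.0 P [-58.5 213.9] tip [ 17.5 184.3] clr 6.1
12 A 4.0 158.0 P [-62.2 208.5] tip [ 15.7 184.1] clr 5.37
8 A 4.0 157.0 P [-65.5 202.7] tip [ 13.8 183.9] clr 4.39
4 A 5.0 156.0 P [-67.5 196.8] tip [ 12.9 183.5] clr 3.43
0 A 5.0 155.0 P [-70.2 190.6] tip [ 11. 183.] clr 3.0
```

Call:
{"fn": "play_rows", "kwargs": {"series": [{"offset": [-4, 1, -2], "twist": 0}, {"offset": [-4, 1, -5], "twist": 0}, {"offset": [-2, 0.5, -4], "twist": 0}, {"offset": [0, 0, 0], "twist": 0}]}}

```text
time: 18.45
tcp_pos: [556.7, -388.0, 212.3]
tool_rot: [-0.449, -0.559, -0.416, 0.56]
wrist_force: [0.0, -0.3, -0.2]
grip_width: 9.8
```

Run:
```python
from est import *
pan("red"); snap("wrist","w18",(170,90,340,350),2.3)
```

```text
t 18.45 P panel x -39.7 y(tag) -0.5 z 217.3  yawerr -0.0 lean 2.1 roll -1.7 F [ 0.  -0.3 -0.2] g 9.8
```

View pics/w18.png

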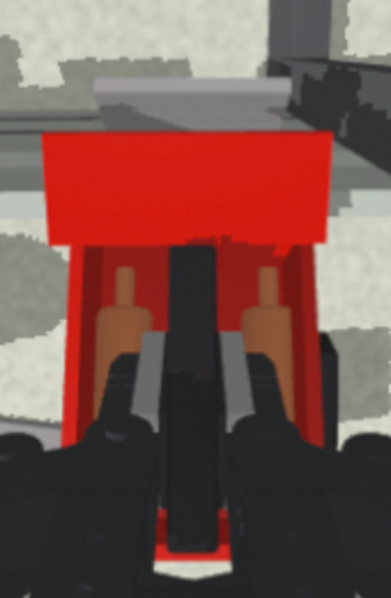

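```bash
cat >> est.py <<'E'
def hk(rows,lean,n,off=90,k=2.3,g0=(-13,83)):
    # rows in crop: lip far, lip near, fin front, fin rear
    p=est([(q,off+r/k) for q,r in zip([(70,76),(66,76),(-38,95),(22,95)],rows) if r is not None],g0,.5)
    th=p[0]-np.radians(lean);s=ctrl.read_state();w=s["tool_rot"];M=R.from_quat([w[1],w[2],w[3],w[0]]).as_matrix()
    g=s["tcp_pos"]-5*M[:,0];G=np.array([g[:2]@PX-FACE,g[2]])
    f=lambda q:(G+np.array([(q[0]-p[1])*np.cos(th)+(q[1]-p[2])*np.sin(th),-(q[0]-p[1])*np.sin(th)+(q[1]-p[2])*np.cos(th)])).round(1)
    print("world tilt %.1f"%np.degrees(th),"Q(54,46)",f((54,46)),"tip",f((68,76)),"lipbot",f((70,46)),"fin rear top",f((22,95)))
E
python3 - <<'E'
from est import *
hk((78,93,550,243),pan("red"),"red")
E
```

```text
t 18.50 P panel x -39.7 y(tag) -0.5 z 217.3  yawerr -0.0 lean 2.1 roll -1.7 F [ 0.4 -0.  -0.9] g 9.6
tilt deg 32.6 grip bin xz -12.0 82.9 res [ 0.2 -0.2  0.   0. ]
world tilt 30.5 Q(54,46) [ -1.6 152. ] tip [ 25.7 170.7] lipbot [ 12.2 143.8] fin rear top [ -4.3 210.4]
```

Call:
{"fn": "play_rows", "kwargs": {"series": [{"offset": [-4.5, 1.2, -4.5], "twist": 0}, {"offset": [-4.5, 1.2, -5], "twist": 0}, {"offset": [-4.3, 1.1, -5], "twist": 0}, {"offset": [-4, 1, -5], "twist": 0}, {"offset": [0, 0, 0], "twist": 0}]}}

```text
time: 19.12
tcp_pos: [538.0, -383.6, 192.4]
tool_rot: [-0.449, -0.559, -0.415, 0.56]
wrist_force: [-0.4, -0.3, 0.2]
grip_width: 9.1
```

Run:
```python
from est import *
pan("red"); snap("wrist","w19",(170,50,340,310),2.3)
```

```text
t 19.12 P panel x -58.8 y(tag) -0.9 z 197.4  yawerr -0.0 lean 2.1 roll -1.8 F [-0.4 -0.3  0.2] g 9.1
```

View pics/w19.png

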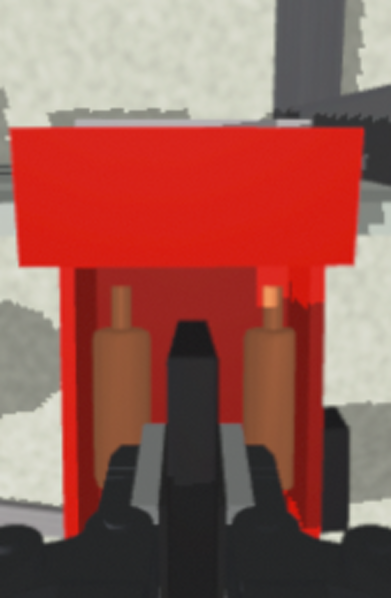

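Call:
{"fn": "play_rows", "kwargs": {"series": [{"offset": [-4, 1, -5], "twist": 0}, {"offset": [-3, 0.8, -5], "twist": 0}, {"offset": [0, 0, 0], "twist": 0}]}}

```text
time: 19.55
tcp_pos: [531.0, -381.9, 181.5]
tool_rot: [-0.45, -0.559, -0.415, 0.56]
wrist_force: [0.3, -1.4, -0.3]
grip_width: 9.6
```

Run:
```python
from est import *
pan("red"); snap("wrist","w20",(170,50,340,310),2.3); snap("scene","s20",(110,60,260,220),4)
```

```text
t 19.55 P panel x -66.1 y(tag) -1.1 z 186.5  yawerr -0.0 lean 2.1 roll -1.8 F [ 0.3 -1.4 -0.3] g 9.6
```

View pics/w20.png

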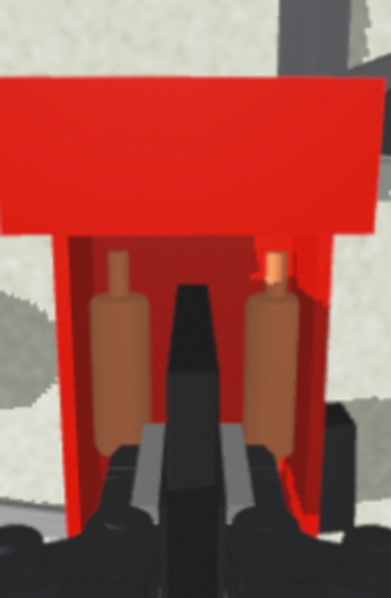

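View pics/s20.png

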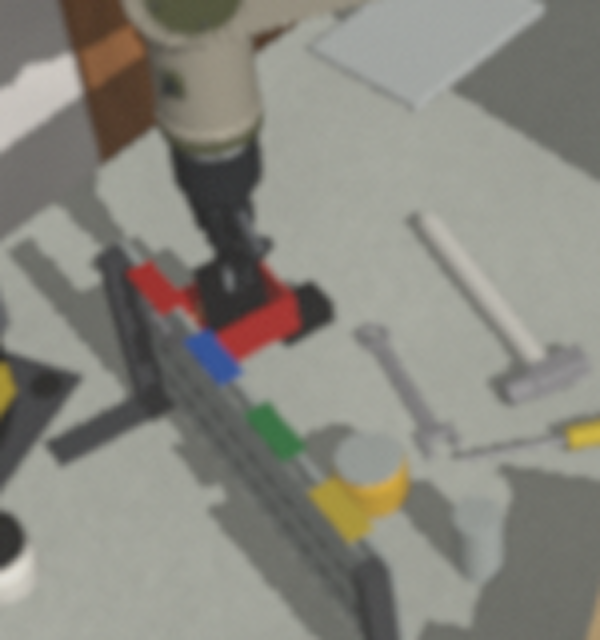

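Call:
{"fn": "play_rows", "kwargs": {"series": [{"offset": [0, 0, 0], "twist": 0}, {"offset": [0, 0, 0], "twist": 0}, {"offset": [0, 0, 0], "twist": 0}, {"offset": [0, 0, 10], "twist": 0}, {"offset": [-2, 0, 30], "twist": 0}, {"offset": [-6, 0, 40], "twist": 0}, {"offset": [-6, 0, 20], "twist": 0}, {"offset": [0, 0, 0], "twist": 0}], "gripper": 35}}

```text
time: 20.65
tcp_pos: [516.2, -380.8, 285.7]
tool_rot: [-0.449, -0.558, -0.416, 0.56]
wrist_force: [0.2, -0.1, -0.5]
grip_width: 30.3
```

Run:
```python
from est import *
pan("red");st(); snap("wrist","w21"); snap("top","t21",(260,110,440,210),4)
```

```text
t 20.65 P panel x -80.7 y(tag) -3.7 z 290.7  yawerr 0.0 lean 2.1 roll -1.8 F [ 0.2 -0.1 -0.5] g 30.3
t 20.65 tcp [ 516.2 -380.8  285.7] x [ 0.027 -0.039 -0.999] z [-0.251 -0.967  0.031] jawang -104.6 F [ 0.2 -0.1 -0.5] g 30.3 q [-0.71  0.19  1.35 -0.01  1.56  1.12]
```

View pics/w21.png

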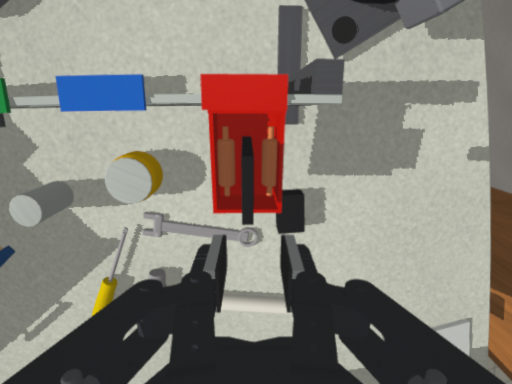

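View pics/t21.png

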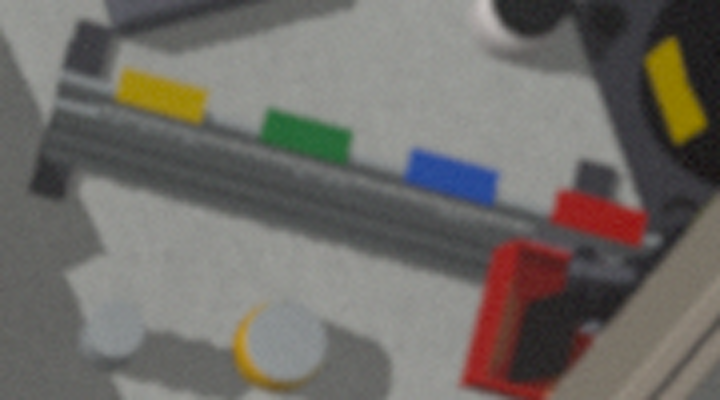

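Call:
{"fn": "play_rows", "kwargs": {"series": [{"offset": [-8, 30, 8], "twist": 0.06}, {"offset": [-6, 50, 8], "twist": 0.06}, {"offset": [-6, 55, 8], "twist": 0.06}, {"offset": [-6, 55, 8], "twist": 0.06}, {"offset": [-6, 55, 8], "twist": 0.06}, {"offset": [-6, 55, 5], "twist": 0.06}, {"offset": [-6, 55, 5], "twist": 0.06}, {"offset": [-6, 55, 0], "twist": 0.06}]}}

```text
time: 21.75
tcp_pos: [457.9, 41.0, 314.6]
tool_rot: [0.562, 0.436, 0.549, -0.439]
wrist_force: [1.0, 0.8, -0.8]
grip_width: 30.2
```

Call:
{"fn": "play_rows", "kwargs": {"series": [{"offset": [-4, 50, 0], "twist": 0.06}, {"offset": [-4, 50, 0], "twist": 0.06}, {"offset": [-4, 40, 0], "twist": 0.06}, {"offset": [-2, 30, 0], "twist": 0.04}, {"offset": [0, 0, 0], "twist": 0}, {"offset": [0, 0, 0], "twist": 0}]}}

```text
time: 22.5
tcp_pos: [437.7, 219.5, 302.3]
tool_rot: [0.605, 0.365, 0.6, -0.375]
wrist_force: [0.7, 0.6, 0.3]
grip_width: 29.8
```

Run:
```python
from est import *
st(); snap("wrist","w22")
```

```text
t 22.5 tcp [437.7 219.5 302.3] x [-0.001 -0.017 -1.   ] z [ 0.453 -0.891  0.014] jawang -63.1 F [0.7 0.6 0.3] g 29.8 q [ 0.37 -0.18  1.69 -0.02  1.64  1.47]
```

View pics/w22.png

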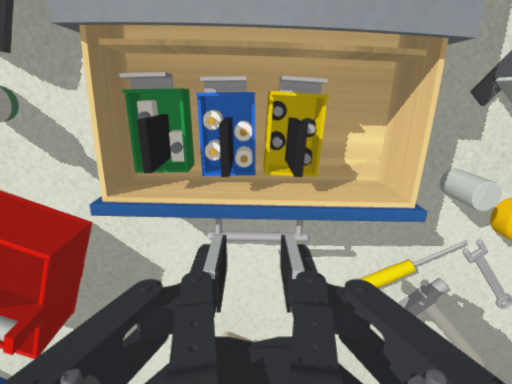

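Run:
```python
from est import *
save(np.load("pics/w22.npy"),"w22c",(110,60,340,190),3.4)
```

```text
(no output)
```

View pics/w22c.png

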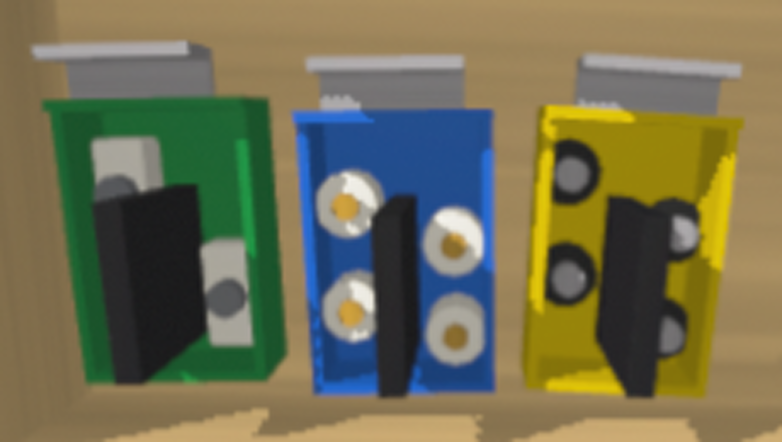

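```bash
cat >> est.py <<'E'
CA=np.radians(25.5);CX=np.array([np.cos(CA),np.sin(CA)]);CY=np.array([-CX[1],CX[0]]);CO=np.array([570,266.])
def cab(p):p=np.atleast_2d(p)[:,:2]-CO;return np.c_[p@CX,p@CY]
def bins(f,off,k,B):
    T=np.load(f"pics/{f}_T.npy")
    for n,(h,fn) in B.items():
        W=lambda q,z:px2w("wrist",np.array(q)/k+off,z,T)[:,:2]
        h=W(h,98);fn=W(fn,117);d=fn[0]-fn[1]
        print(n,"hook cab",cab(h).mean(0).round(1),"len %.0f"%np.linalg.norm(h[0]-h[1]),"fin cab",cab(fn).round(1).ravel(),"len %.0f"%np.linalg.norm(d),"yaw fin %.1f hook %.1f"%(np.degrees(np.arctan2(d[1],d[0])),np.degrees(np.arctan2(*(h[0]-h[1])[::-1]))-90))
        a=(fn[1]-cab(fn)[1,0]*0*CX)
def grip(x,y): # cab coords -> world
    return CO+x*CX+y*CY
E
python3 - <<'E'
from est import *
bins("w22",[110,60],3.4,{"yellow":([(582,60),(740,70)],[(652,210),(641,394)]),"blue":([(306,66),(464,63)],[(398,200),(393,394)]),"green":([(33,52),(188,46)],[(112,202),(127,380)])})
print(grip(-121,-39.5))
E
```

```text
yellow hook cab [-39.7 -41. ] len 51 fin cab [ -83.8  -37.8 -143.8  -38.8] len 60 yaw fin 26.4 hook 24.0
blue hook cab [-41.9  47.3] len 50 fin cab [ -82.7   41.8 -145.5   43.7] len 63 yaw fin 23.8 hook 27.8
green hook cab [-38.6 134.8] len 50 fin cab [ -84.8  131.5 -142.4  131.8] len 58 yaw fin 25.2 hook 28.1
[477.79236892 178.25603855]
```

Call:
{"fn": "play_rows", "kwargs": {"series": [{"offset": [20, -20, -30], "twist": -0.025}, {"offset": [19, -20, -40], "twist": 0}, {"offset": [1, -1, -40], "twist": 0}, {"offset": [0, 0, -25], "twist": 0}, {"offset": [0, 0, 0], "twist": 0}, {"offset": [0, 0, 0], "twist": 0}]}}

```text
time: 23.3
tcp_pos: [479.9, 170.6, 164.4]
tool_rot: [0.599, 0.376, 0.592, -0.386]
wrist_force: [-0.2, 0.1, 0.4]
grip_width: 29.9
```

Run:
```python
from est import *
st(); print(cab(ctrl.read_state()["tcp_pos"])); snap("wrist","w23")
```

```text
t 23.3 tcp [479.9 170.6 164.4] x [ 0.    -0.017 -1.   ] z [ 0.42  -0.907  0.015] jawang -65.2 F [-0.2  0.1  0.4] g 29.9 q [ 0.25 -0.06  1.83 -0.02  1.37  1.39]
[[-122.44140148  -47.34986997]]
```

View pics/w23.png

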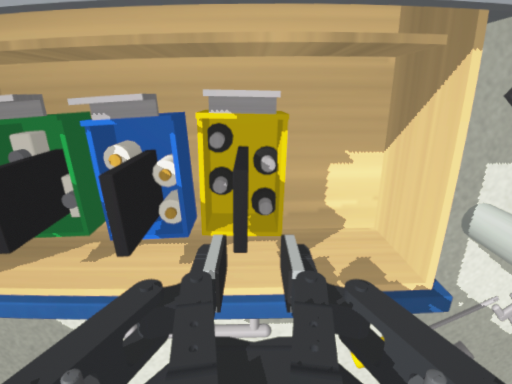

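Call:
{"fn": "play_rows", "kwargs": {"series": [{"offset": [-3, 7, -20], "twist": 0.012}, {"offset": [0, 0, -25], "twist": 0}, {"offset": [0, 0, -15], "twist": 0}, {"offset": [0, 0, 0], "twist": 0}, {"offset": [0, 0, 0], "twist": 0}]}}

```text
time: 23.98
tcp_pos: [481.8, 179.0, 111.0]
tool_rot: [0.604, 0.376, 0.592, -0.379]
wrist_force: [0.4, 1.0, 0.5]
grip_width: 29.9
```

Run:
```python
from est import *
st(); print(cab(ctrl.read_state()["tcp_pos"])); snap("wrist","w24")
```

```text
t 23.98 tcp [481.8 179.  111. ] x [ 0.013 -0.014 -1.   ] z [ 0.431 -0.902  0.018] jawang -64.5 F [0.4 1.  0.5] g 29.9 q [ 0.27 -0.    1.88 -0.02  1.26  1.4 ]
[[-117.11474604  -40.56348204]]
```

View pics/w24.png

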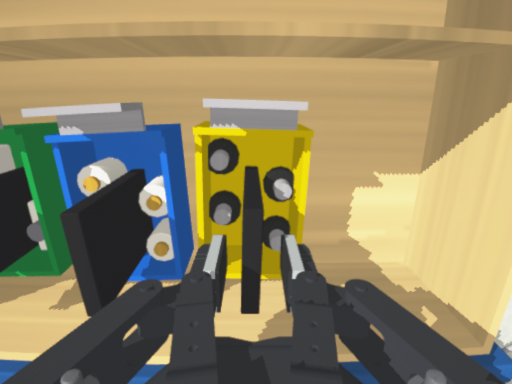

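Centered. Down 14 with slight −x, then grip and lift.

Call:
{"fn": "play_rows", "kwargs": {"series": [{"offset": [-3, -1, -6], "twist": 0}, {"offset": [-2, -1, -5], "twist": 0}, {"offset": [0, 0, -2], "twist": 0}, {"offset": [0, 0, 0], "twist": 0}]}}

```text
time: 24.52
tcp_pos: [477.1, 176.9, 98.4]
tool_rot: [0.605, 0.376, 0.591, -0.378]
wrist_force: [0.1, 1.2, -0.2]
grip_width: 29.6
```

Call:
{"fn": "play_rows", "kwargs": {"series": [{"offset": [0, 0, 0], "twist": 0}, {"offset": [0, 0, 0], "twist": 0}, {"offset": [0, 0, 0], "twist": 0}, {"offset": [0, 0, 0], "twist": 0}, {"offset": [0, 0, 10], "twist": 0}, {"offset": [0, 0, 30], "twist": 0}, {"offset": [0, 0, 35], "twist": 0}, {"offset": [0, 0, 35], "twist": 0}], "gripper": 0, "grip_force": 25}}

```text
time: 25.52
tcp_pos: [473.5, 175.9, 208.4]
tool_rot: [0.603, 0.374, 0.593, -0.381]
wrist_force: [-0.1, 0.5, -2.6]
grip_width: 9.6
```

Run:
```python
from est import *
st(); print(cab(ctrl.read_state()["tcp_pos"])); snap("wrist","w25",(170,50,340,340),2)
```

```text
t 25.52 tcp [473.5 175.9 208.4] x [ 0.006 -0.016 -1.   ] z [ 0.431 -0.902  0.017] jawang -64.5 F [-0.1  0.5 -2.6] g 9.6 q [ 0.27 -0.11  1.8  -0.02  1.45  1.39]
[[-125.95005389  -39.80366231]]
```

View pics/w25.png

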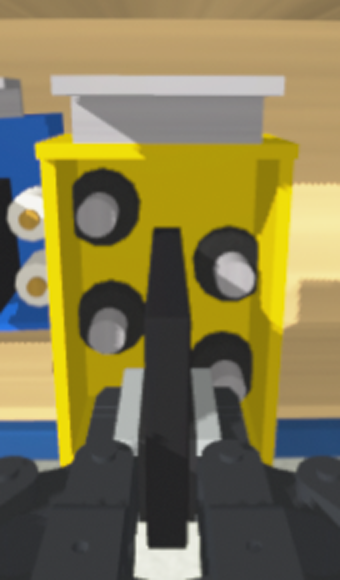

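Run:
```python
from est import *
est([((70,76),50+77/2),((66,76),50+95/2),((22,95),50+318/2),((-38,95),50+548/2)])
```

```text
tilt deg 0.1 grip bin xz -14.5 82.7 res [-0.3  0.4 -0.   0. ]
```

Call:
{"fn": "play_rows", "kwargs": {"series": [{"offset": [9, 4.3, 0], "twist": 0}, {"offset": [14, 6.7, 0], "twist": 0}, {"offset": [14, 6.7, 0], "twist": 0}, {"offset": [12, 5.7, 0], "twist": 0}, {"offset": [10, 4.8, 2], "twist": 0}, {"offset": [10, 4.8, 4], "twist": 0}, {"offset": [10, 4.8, 4], "twist": 0}, {"offset": [10, 4.8, 4], "twist": 0}]}}

```text
time: 26.58
tcp_pos: [563.5, 218.6, 223.1]
tool_rot: [0.601, 0.37, 0.595, -0.385]
wrist_force: [-5.4, -2.4, 3.8]
grip_width: 9.4
```

Run:
```python
from est import *
st(); print(cab(ctrl.read_state()["tcp_pos"]))
```

```text
t 26.57 tcp [563.5 218.6 223.1] x [-0.004 -0.021 -1.   ] z [ 0.43  -0.903  0.018] jawang -64.5 F [-5.4 -2.4  3.8] g 9.4 q [ 0.3   0.16  1.49 -0.02  1.5   1.42]
[[-26.23783626 -40.00812821]]
```

Call:
{"fn": "play_rows", "kwargs": {"series": [{"offset": [9, 4.3, 4], "twist": 0}, {"offset": [9, 4.3, 3], "twist": 0}, {"offset": [5, 2.4, 0], "twist": 0}, {"offset": [0, 0, 0], "twist": 0}]}}

```text
time: 27.08
tcp_pos: [586.8, 229.7, 227.7]
tool_rot: [0.599, 0.368, 0.596, -0.386]
wrist_force: [-3.4, -0.7, 3.3]
grip_width: 9.2
```

Run:
```python
from est import *
st(); print(cab(ctrl.read_state()["tcp_pos"]));snap("wrist","w26",(170,90,340,350),2.3)
```

```text
t 27.07 tcp [586.8 229.7 227.7] x [-0.01  -0.024 -1.   ] z [ 0.43  -0.902  0.017] jawang -64.5 F [-3.4 -0.7  3.3] g 9.2 q [ 0.3   0.24  1.4  -0.02  1.52  1.43]
[[ -0.45707899 -39.94979951]]
```

View pics/w26.png

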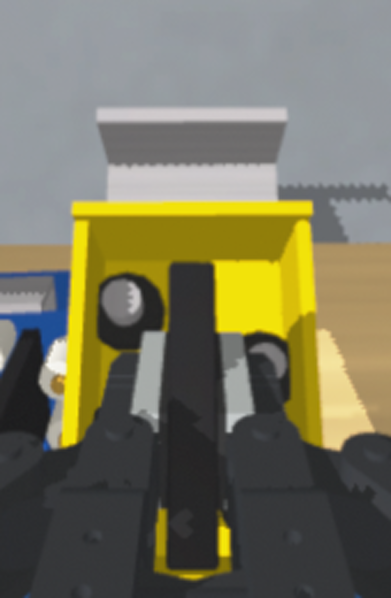

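Run:
```python
from est import *
est([(q,90+r/2.3) for q,r in zip([(70,76),(66,76),(54,50),(-38,95),(22,95)],(108,122,203,568,264))],(-10,82),.6)
M=R.from_quat(np.roll(ctrl.read_state()["tool_rot"],-1)).as_matrix();print(np.degrees(M[:2,0]@CX))
```

```text
tilt deg 36.9 grip bin xz -8.1 84.8 res [ 0.6  0.3 -0.8  0.2 -0.4]
-1.116210420874261
```

Call:
{"fn": "play_rows", "kwargs": {"series": [{"offset": [4, 2, 2], "twist": 0}, {"offset": [3, 1.5, 1], "twist": 0}, {"offset": [0, 0, 0], "twist": 0}]}}

```text
time: 27.5
tcp_pos: [593.2, 233.1, 229.5]
tool_rot: [0.599, 0.368, 0.597, -0.387]
wrist_force: [-2.4, -0.9, 0.5]
grip_width: 9.7
```

Run:
```python
from est import *
st(); print(cab(ctrl.read_state()["tcp_pos"]));snap("wrist","w27",(170,90,340,350),2.3)
```

```text
t 27.5 tcp [593.2 233.1 229.5] x [-0.013 -0.025 -1.   ] z [ 0.43  -0.902  0.017] jawang -64.5 F [-2.4 -0.9  0.5] g 9.7 q [ 0.3   0.26  1.37 -0.02  1.53  1.43]
[[  6.79460654 -39.71031472]]
```

View pics/w27.png

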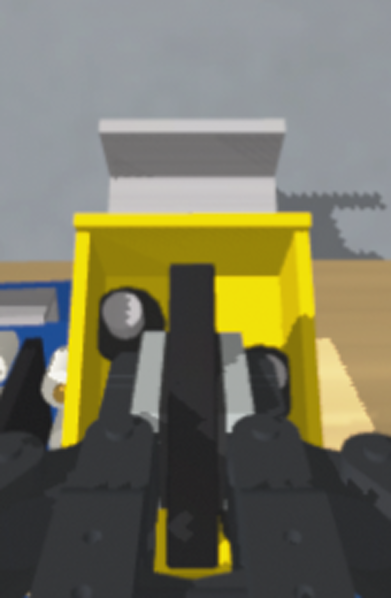

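Run:
```python
from est import *
est([(q,90+r/2.3) for q,r in zip([(70,76),(66,76),(54,50),(-38,95),(22,95)],(119,133,214,566,265))],(-10,82),.6)
```

```text
tilt deg 40.0 grip bin xz -8.1 85.5 res [ 0.6  0.1 -0.7  0.2 -0.3]
```

Call:
{"fn": "play_rows", "kwargs": {"series": [{"offset": [3.6, 1.7, 1], "twist": 0}, {"offset": [0, 0, 0], "twist": 0}, {"offset": [-4, -2, 8], "twist": 0}, {"offset": [-6, -8, 16], "twist": 0}, {"offset": [-4, -25, 10], "twist": -0.05}, {"offset": [-1, -40, 0], "twist": -0.09}, {"offset": [-1, -40, 0], "twist": -0.09}, {"offset": [-1, -40, 0], "twist": -0.09}]}}

```text
time: 28.55
tcp_pos: [580.0, 74.0, 272.3]
tool_rot: [0.529, 0.464, 0.525, -0.479]
wrist_force: [0.9, -0.7, -2.7]
grip_width: 9.5
```

Call:
{"fn": "play_rows", "kwargs": {"series": [{"offset": [-1, -40, 0], "twist": -0.09}, {"offset": [-1, -40, 0], "twist": -0.09}, {"offset": [-1, -40, 0], "twist": -0.09}, {"offset": [-1, -30, 0], "twist": -0.09}, {"offset": [0, -12, 0], "twist": -0.02}, {"offset": [0, 0, 0], "twist": 0}, {"offset": [0, 0, 0], "twist": 0}]}}

```text
time: 29.42
tcp_pos: [572.8, -103.4, 280.4]
tool_rot: [-0.424, -0.563, -0.415, 0.574]
wrist_force: [-0.1, -0.6, -2.7]
grip_width: 9.7
```

Run:
```python
from est import *
st(); pan("yellow");snap("wrist","w28")
```

```text
t 29.43 tcp [ 572.8 -103.4  280.4] x [-0.005 -0.02  -1.   ] z [-0.295 -0.955  0.02 ] jawang -107.1 F [-0.1 -0.6 -2.7] g 9.7 q [-0.25  0.07  1.49 -0.02  1.58  1.62]
t 29.43 P panel x -95.6 y(tag) -18.5 z 285.4  yawerr -2.5 lean 0.0 roll -1.2 F [-0.1 -0.6 -2.7] g 9.7
```

View pics/w28.png

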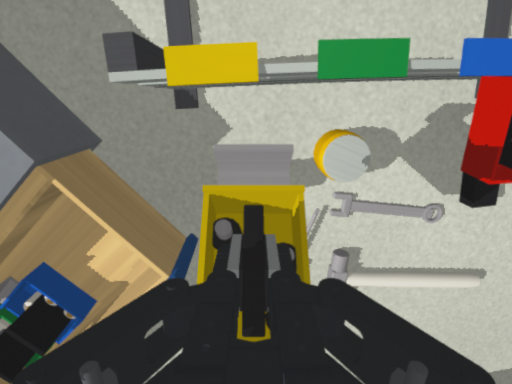

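Run:
```python
from est import *
snap("top","t28",(260,100,460,250),4);snap("scene","s28",(110,100,310,250),4)
```

```text
(no output)
```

View pics/t28.png

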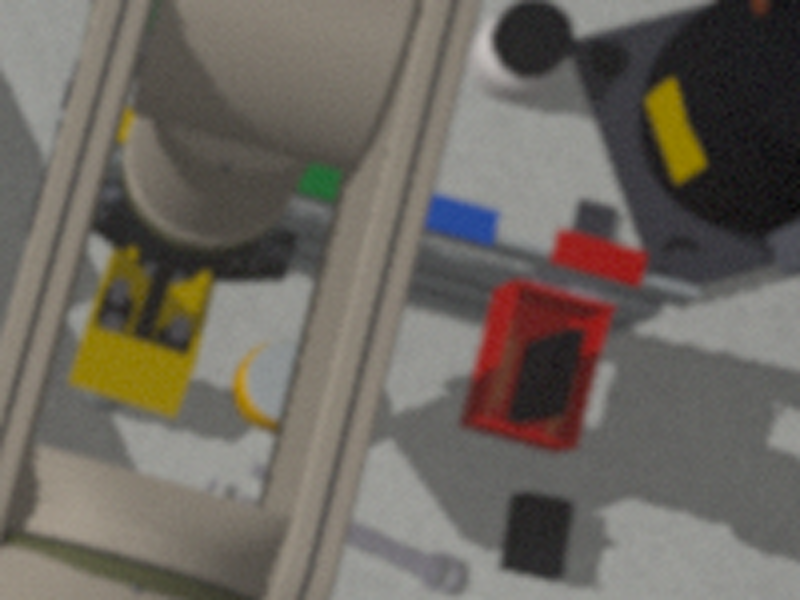

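View pics/s28.png

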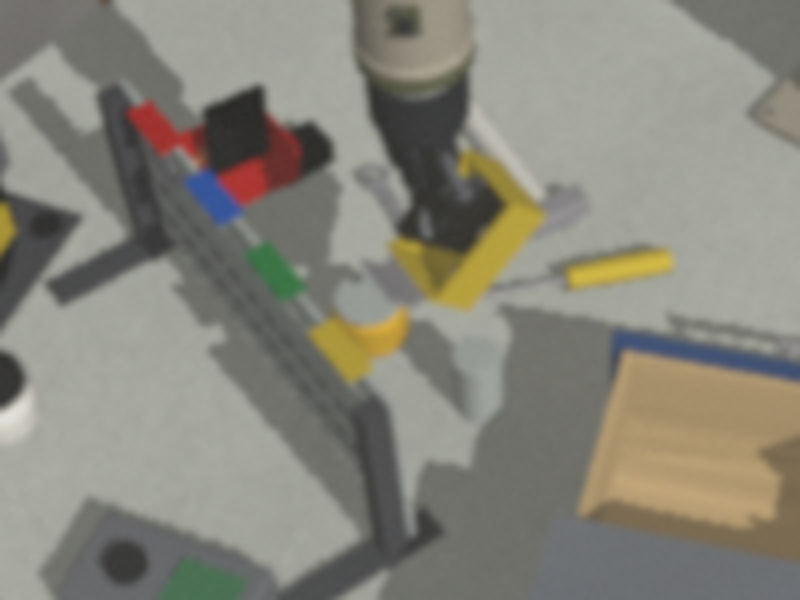

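Run:
```python
from est import *
save(np.load("pics/w28.npy"),"w28c",(170,100,340,350),2.3)
T=np.load("pics/w28_T.npy")
t=px2w("wrist",[(166,83),(258,82),(165,48),(257,43)],208,T)[:,:2];print(t@PX-FACE,t@PY)
t=px2w("wrist",[(320,77),(408,75)],208,T)[:,:2];print(t@PX-FACE,t@PY)
e=px2w("wrist",[(140,79),(290,75),(430,72)],204,T)[:,:2];print(e@PX-FACE,e@PY)
```

```text
[-3.30305133 -5.64515436 17.88632513 17.96687516] [96.46579563 36.04900791 94.46203567 35.73932464]
[-4.09674759 -4.44425324] [ -4.92998154 -64.62271464]
[ 0.46471977 -1.88393659 -2.55909658] [114.64323884  14.33678251 -82.32547709]
```

View pics/w28c.png

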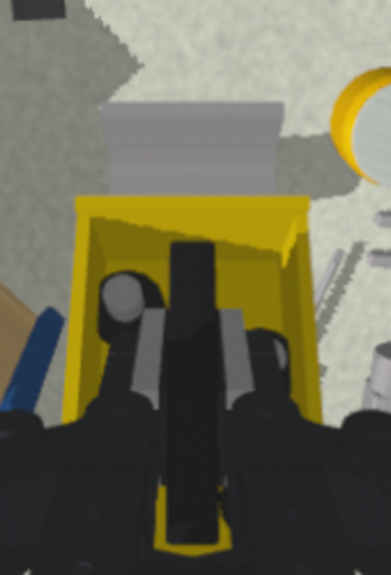

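```bash
sed -i 's/yellow=63/yellow=64.5/' est.py
python3 - <<'E'
from est import *
hk((103,115,543,241),pan("yellow"),"yellow",off=100,g0=(-8,85))
est([(q,100+r/2.3) for q,r in zip([(70,76),(66,76),(54,50),(-38,95),(22,95)],(103,115,197,543,241))],(-10,82),.6)
E
```

```text
t 29.57 P panel x -95.6 y(tag) -19.6 z 285.1  yawerr -2.5 lean -0.0 roll -1.2 F [-0.4  0.1 -2.6] g 9.8
tilt deg 41.9 grip bin xz -7.7 85.0 res [-0.1  0.1 -0.  -0. ]
world tilt 41.9 Q(54,46) [-75.8 214.8] tip [-45.3 227.8] lipbot [-63.9 204.1] fin rear top [-66.8 272.7]
tilt deg 42.3 grip bin xz -7.7 84.6 res [ 0.1  0.3 -0.3  0.1 -0.2]
```

Call:
{"fn": "play_rows", "kwargs": {"series": [{"offset": [8, 6, -10], "twist": 0.044}, {"offset": [10, 6, -20], "twist": 0}, {"offset": [8, 0, -20], "twist": 0}, {"offset": [3, 0, -8], "twist": 0}, {"offset": [0, 0, 0], "twist": 0}, {"offset": [0, 0, 0], "twist": 0}]}}

```text
time: 30.32
tcp_pos: [603.2, -87.6, 214.9]
tool_rot: [-0.438, -0.551, -0.431, 0.564]
wrist_force: [0.4, 0.2, -2.3]
grip_width: 9.6
```

Run:
```python
from est import *
pan("yellow")
```

```text
t 30.32 P panel x -70.2 y(tag) 2.8 z 219.9  yawerr 0.4 lean -0.2 roll -1.2 F [ 0.4  0.2 -2.3] g 9.6
```

Call:
{"fn": "play_rows", "kwargs": {"series": [{"offset": [6, -3, 2], "twist": -0.005}, {"offset": [6, -2, 1], "twist": 0}, {"offset": [5, -1.3, 1], "twist": 0}, {"offset": [3, -1, 1], "twist": 0}, {"offset": [0, 0, 0], "twist": 0}, {"offset": [0, 0, 0], "twist": 0}]}}

```text
time: 31.08
tcp_pos: [625.6, -96.3, 222.7]
tool_rot: [-0.437, -0.553, -0.428, 0.565]
wrist_force: [-0.5, 0.6, -2.6]
grip_width: 9.7
```

Run:
```python
from est import *
pan("yellow");snap("wrist","w29",(170,90,340,350),2.3)
```

```text
t 31.07 P panel x -46.3 y(tag) 0.1 z 227.7  yawerr 0.1 lean -0.0 roll -1.2 F [-0.5  0.6 -2.6] g 9.7
```

View pics/w29.png

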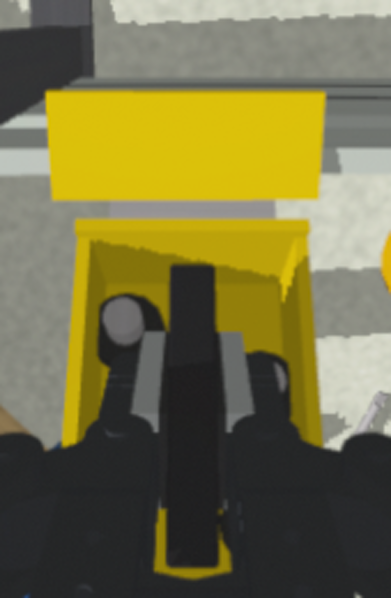

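Call:
{"fn": "play_rows", "kwargs": {"series": [{"offset": [4.5, -1.2, -0.5], "twist": 0}, {"offset": [2, -0.5, 1], "twist": 0}, {"offset": [3, -0.8, 3], "twist": 0}, {"offset": [3, -0.8, 3], "twist": 0}, {"offset": [2, -0.5, 1], "twist": 0}, {"offset": [0, 0, 0], "twist": 0}]}}

```text
time: 31.88
tcp_pos: [641.2, -100.3, 231.1]
tool_rot: [-0.437, -0.554, -0.428, 0.565]
wrist_force: [0.2, -1.0, -2.8]
grip_width: 9.9
```

Run:
```python
from est import *
pan("yellow");snap("wrist","w30",(170,90,340,350),2.3)
```

```text
t 31.88 P panel x -30.2 y(tag) 0.1 z 236.1  yawerr 0.1 lean 0.0 roll -1.2 F [ 0.2 -1.  -2.8] g 9.9
```

View pics/w30.png

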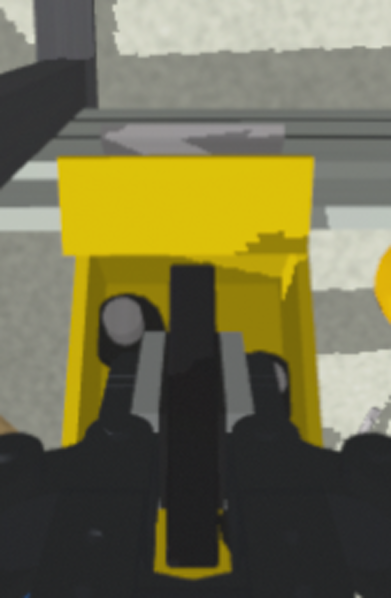

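Call:
{"fn": "play_rows", "kwargs": {"series": [{"offset": [-1, 0.2, -5], "twist": 0}, {"offset": [-2, 0.5, -6], "twist": 0}, {"offset": [-2, 0.5, -5], "twist": 0}, {"offset": [-1, 0.2, -2], "twist": 0}, {"offset": [0, 0, 0], "twist": 0}]}}

```text
time: 32.55
tcp_pos: [637.9, -99.7, 223.1]
tool_rot: [-0.441, -0.557, -0.424, 0.562]
wrist_force: [-0.0, -0.2, -2.4]
grip_width: 9.7
```

Run:
```python
from est import *
pan("yellow");snap("wrist","w31",(170,90,340,350),2.3)
```

```text
t 32.55 P panel x -33.6 y(tag) -0.1 z 228.1  yawerr 0.0 lean 0.8 roll -1.2 F [-0.  -0.2 -2.4] g 9.7
```

View pics/w31.png

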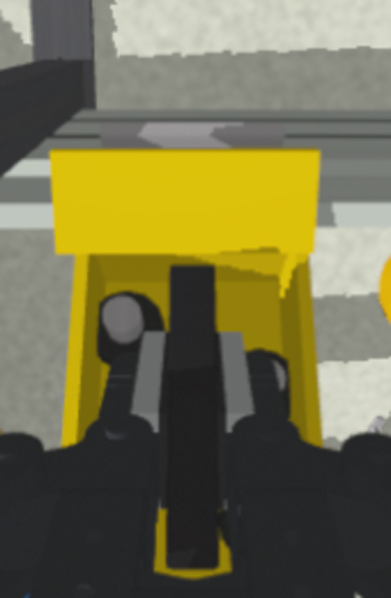

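Call:
{"fn": "play_rows", "kwargs": {"series": [{"offset": [0, 0, -6], "twist": 0}, {"offset": [-1, 0.2, -6], "twist": 0}, {"offset": [-2, 0.5, -5], "twist": 0}, {"offset": [0, 0, 0], "twist": 0}]}}

```text
time: 33.1
tcp_pos: [637.2, -99.6, 222.7]
tool_rot: [0.445, 0.56, 0.42, -0.559]
wrist_force: [-0.3, 0.5, -3.3]
grip_width: 10.0
```

Run:
```python
from est import *
pan("yellow");snap("wrist","w32",(170,90,340,350),2.3)
```

```text
t 33.10 P panel x -34.4 y(tag) -0.2 z 227.7  yawerr 0.0 lean 1.6 roll -1.2 F [-0.3  0.5 -3.3] g 10.0
```

View pics/w32.png

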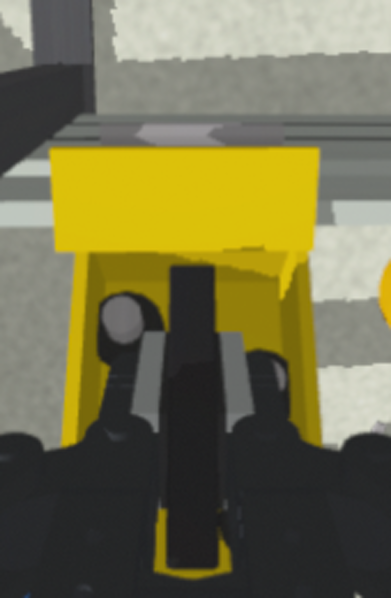

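Call:
{"fn": "play_rows", "kwargs": {"series": [{"offset": [1, -0.2, 4], "twist": 0}, {"offset": [2, -0.5, 5], "twist": 0}, {"offset": [3, -0.8, 2], "twist": 0}, {"offset": [3, -0.8, 0], "twist": 0}, {"offset": [0, 0, 0], "twist": 0}]}}

```text
time: 33.78
tcp_pos: [645.5, -101.9, 229.9]
tool_rot: [-0.443, -0.558, -0.422, 0.56]
wrist_force: [0.1, 0.2, -1.9]
grip_width: 9.6
```

Run:
```python
from est import *
l=pan("yellow");snap("wrist","w33",(170,90,340,350),2.3)
```

```text
t 33.77 P panel x -25.8 y(tag) -0.2 z 234.9  yawerr 0.0 lean 1.2 roll -1.2 F [ 0.1  0.2 -1.9] g 9.6
```

View pics/w33.png

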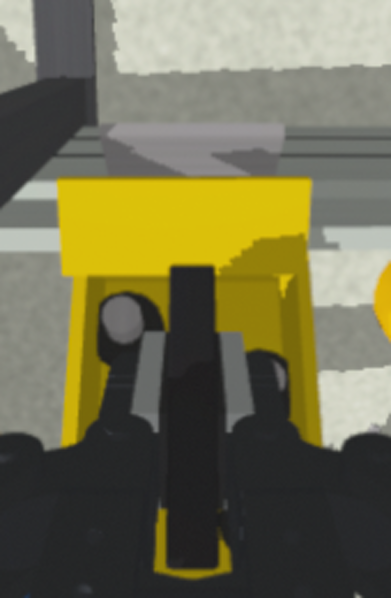

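Call:
{"fn": "play_rows", "kwargs": {"series": [{"offset": [0, 0, -4], "twist": 0}, {"offset": [-2, 0.5, -5], "twist": 0}, {"offset": [-3, 0.8, -5], "twist": 0}, {"offset": [-4, 1, -5], "twist": 0}, {"offset": [0, 0, 0], "twist": 0}]}}

```text
time: 34.45
tcp_pos: [638.2, -99.9, 213.7]
tool_rot: [0.445, 0.56, 0.42, -0.559]
wrist_force: [0.4, 0.2, -2.2]
grip_width: 9.2
```

Run:
```python
from est import *
l=pan("yellow");snap("wrist","w34",(170,90,340,350),2.3)
```

```text
t 34.45 P panel x -33.4 y(tag) -0.2 z 218.7  yawerr 0.0 lean 1.7 roll -1.2 F [ 0.4  0.2 -2.2] g 9.2
```

View pics/w34.png

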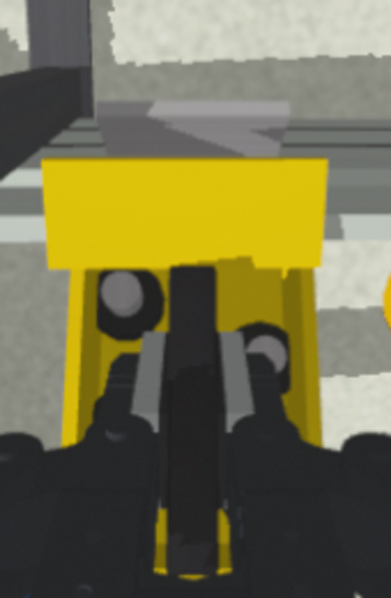

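Run:
```python
from est import *
hk((100,115,575,265),pan("yellow"),"yellow",g0=(-8,84))
```

```text
t 34.50 P panel x -33.5 y(tag) -0.2 z 218.7  yawerr 0.0 lean 1.7 roll -1.2 F [ 0.4  0.9 -2.9] g 9.4
tilt deg 34.0 grip bin xz -7.3 83.6 res [ 0.2 -0.2  0.   0. ]
world tilt 32.3 Q(54,46) [ -1.8 154.2] tip [ 26.1 172. ] lipbot [ 11.7 145.6] fin rear top [ -2.6 212.7]
```

Call:
{"fn": "play_rows", "kwargs": {"series": [{"offset": [-4, 1, -5], "twist": 0}, {"offset": [-5, 1.3, -6], "twist": 0}, {"offset": [-5, 1.3, -5], "twist": 0}, {"offset": [-4.5, 1.2, -5], "twist": 0}, {"offset": [0, 0, 0], "twist": 0}]}}

```text
time: 35.12
tcp_pos: [621.0, -95.6, 195.9]
tool_rot: [0.447, 0.562, 0.417, -0.557]
wrist_force: [-0.1, -0.7, 0.1]
grip_width: 9.9
```

Run:
```python
from est import *
l=pan("yellow");snap("wrist","w35",(170,50,340,310),2.3)
```

```text
t 35.12 P panel x -51.1 y(tag) -0.4 z 200.9  yawerr -0.0 lean 2.1 roll -1.2 F [-0.1 -0.7  0.1] g 9.9
```

View pics/w35.png

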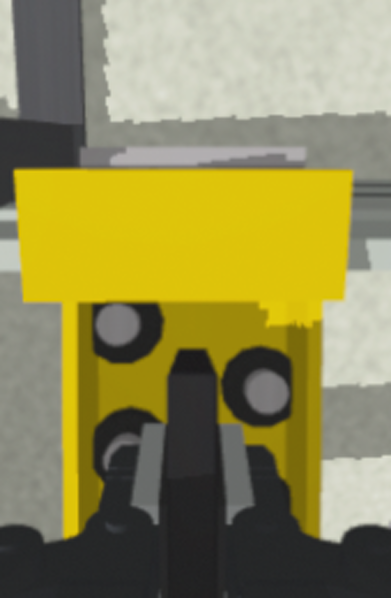

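Call:
{"fn": "play_rows", "kwargs": {"series": [{"offset": [-4.5, 1.2, -5], "twist": 0}, {"offset": [-4, 1, -5], "twist": 0}, {"offset": [-1, 0.3, -2], "twist": 0}, {"offset": [0, 0, 0], "twist": 0}]}}

```text
time: 35.67
tcp_pos: [611.4, -93.3, 183.3]
tool_rot: [0.448, 0.562, 0.417, -0.557]
wrist_force: [0.4, -1.1, 1.6]
grip_width: 9.9
```

Run:
```python
from est import *
l=pan("yellow");snap("wrist","w36",(170,50,340,310),2.3)
```

```text
t 35.67 P panel x -61.0 y(tag) -0.6 z 188.2  yawerr -0.0 lean 2.2 roll -1.2 F [ 0.4 -1.1  1.6] g 9.9
```

View pics/w36.png

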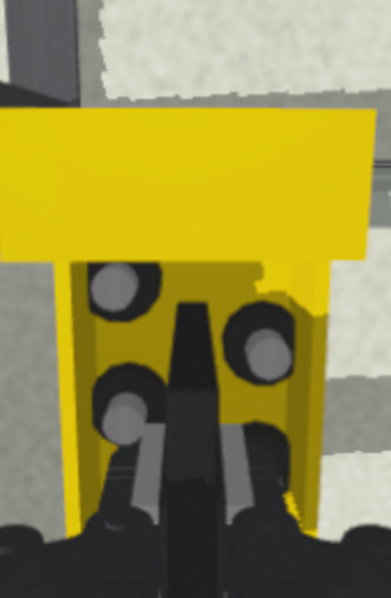

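Release and rise, then return to the drawer.

Call:
{"fn": "play_rows", "kwargs": {"series": [{"offset": [0, 0, 0], "twist": 0}, {"offset": [0, 0, 0], "twist": 0}, {"offset": [0, 0, 0], "twist": 0}, {"offset": [0, 0, 10], "twist": 0}, {"offset": [-2, 0, 30], "twist": 0}, {"offset": [-6, 0, 40], "twist": 0}, {"offset": [-6, 0, 30], "twist": 0}, {"offset": [0, 0, 0], "twist": 0}], "gripper": 35}}

```text
time: 36.72
tcp_pos: [595.1, -92.4, 297.0]
tool_rot: [0.447, 0.561, 0.418, -0.558]
wrist_force: [1.6, 0.7, -0.2]
grip_width: 29.9
```

Run:
```python
from est import *
st(); snap("wrist","w37")
```

```text
t 36.73 tcp [595.1 -92.4 297. ] x [ 0.028 -0.029 -0.999] z [-0.252 -0.968  0.021] jawang -104.6 F [ 1.6  0.7 -0.2] g 29.9 q [-0.23  0.09  1.44 -0.02  1.58  1.6 ]
```

View pics/w37.png

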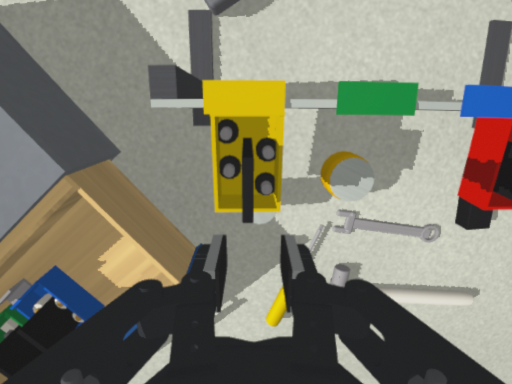

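Run:
```python
from est import *
T=np.load("pics/w37_T.npy")
def L(p,z):
    e=px2w("wrist",p,z,T)[:,:2];print((e@PX-FACE).round(1),(e@PY).round(1))
L([(475,118),(462,192)],149)
L([(462,117)],208)
L([(212,112),(283,112)],149);L([(205,114),(283,114)],208);L([(247,138),(247,222)],199)
snap("top","t37",(260,100,460,250),4)
T=np.array(ctrl.calibration("top")["T"])
```

```text
[ -7.6 -84. ] [-161.7 -163.3]
[-5.6] [-103.]
[-4.3 -4.4] [96.5 29.8]
[-5.  -5.1] [94.7 36.9]
[-23.6 -94.7] [63.8 64.2]
```

View pics/t37.png

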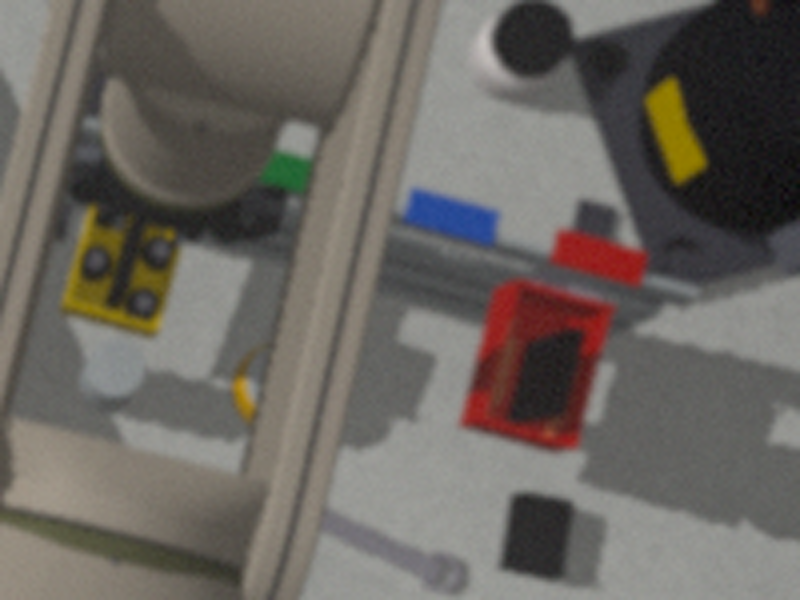

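Run:
```python
from est import *
def L(n,p,z,T=None):
    e=px2w(n,p,z,T)[:,:2];print((e@PX-FACE).round(1),(e@PY).round(1))
o=lambda p:(np.array(p)/4+[260,100])
L("top",o([(497,283),(612,302),(462,425),(578,448)]),149)
L("top",o([(95,205),(180,225),(62,308),(160,333)]),149)
L("top",o([(555,265),(645,285)]),208)
T=np.load("pics/w21_T.npy")
L("wrist",[(210,111),(285,111),(214,212),(282,212)],149,T)
save(np.load("pics/w37.npy"),"w37c",(400,60,512,250),3)
```

```text
[ -11.    -1.8 -115.5 -108.8] [-190.8 -271.1 -189.8 -270. ]
[ -35.3  -32.5 -112.9 -111. ] [93.9 32.8 96.4 26.4]
[-8.  -4.6] [-208.2 -268.2]
[  -6.7   -6.8 -103.  -103.7] [-203.4 -270.9 -203.4 -270.8]
```

View pics/w37c.png

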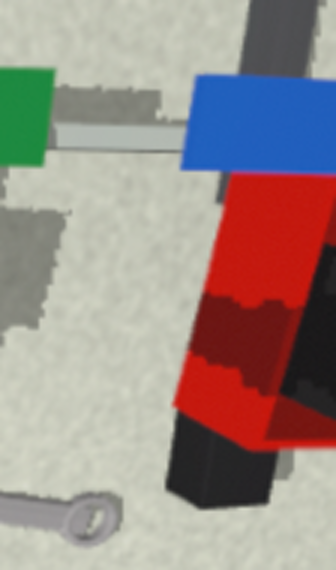

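Call:
{"fn": "play_rows", "kwargs": {"series": [{"offset": [-10, 15, 5], "twist": 0.06}, {"offset": [-18, 35, 5], "twist": 0.08}, {"offset": [-20, 40, 5], "twist": 0.08}, {"offset": [-20, 40, 0], "twist": 0.08}, {"offset": [-20, 40, 0], "twist": 0.08}, {"offset": [-20, 40, 0], "twist": 0.08}, {"offset": [-20, 40, 0], "twist": 0.08}, {"offset": [-15, 30, 0], "twist": 0.08}]}}

```text
time: 37.83
tcp_pos: [441.5, 193.3, 291.6]
tool_rot: [0.592, 0.394, 0.579, -0.399]
wrist_force: [0.7, -0.3, 0.2]
grip_width: 29.7
```

Call:
{"fn": "play_rows", "kwargs": {"series": [{"offset": [-8, 20, 0], "twist": 0.05}, {"offset": [0, 0, 0], "twist": 0}, {"offset": [0, 0, 0], "twist": 0}]}}

```text
time: 38.2
tcp_pos: [430.6, 215.0, 286.7]
tool_rot: [0.601, 0.375, 0.591, -0.384]
wrist_force: [0.1, 0.3, 0.2]
grip_width: 29.7
```

Run:
```python
from est import *
st(); snap("wrist","w38")
save(np.load("pics/w38.npy"),"w38c",(110,50,340,190),3.4)
```

```text
t 38.2 tcp [430.6 215.  286.7] x [ 0.005 -0.018 -1.   ] z [ 0.423 -0.906  0.019] jawang -65.0 F [0.1 0.3 0.2] g 29.7 q [ 0.37 -0.21  1.74 -0.02  1.61  1.5 ]
```

View pics/w38.png

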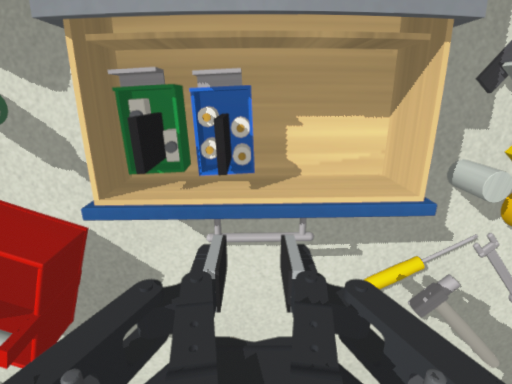

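View pics/w38c.png

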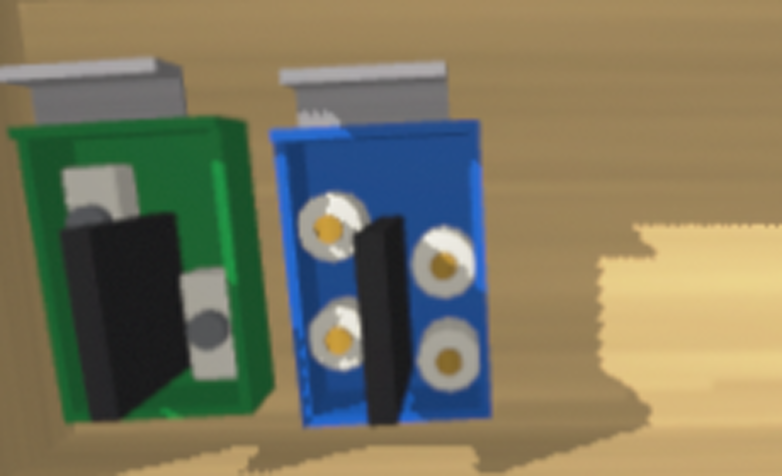

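Run:
```python
from est import *
bins("w38",[110,50],3.4,{"blue":([(280,77),(446,69)],[(372,232),(383,421)]),"green":([(-8,75),(155,64)],[(80,230),(105,416)])})
print(grip(-121,43.5))
```

```text
blue hook cab [-41.6  47.4] len 50 fin cab [ -87.4   44.8 -145.3   43.8] len 58 yaw fin 26.4 hook 27.4
green hook cab [-39.  135.1] len 50 fin cab [ -85.3  131.5 -142.4  131.2] len 57 yaw fin 25.8 hook 27.6
[442.05994788 253.17061716]
```

Call:
{"fn": "play_rows", "kwargs": {"series": [{"offset": [4, 13, -25], "twist": 0.015}, {"offset": [4, 13, -40], "twist": 0}, {"offset": [3, 10, -35], "twist": 0}, {"offset": [0, 3, -20], "twist": 0}, {"offset": [0, 0, 0], "twist": 0}, {"offset": [0, 0, 0], "twist": 0}]}}

```text
time: 39.0
tcp_pos: [444.8, 249.5, 163.5]
tool_rot: [0.603, 0.374, 0.591, -0.383]
wrist_force: [-0.3, 0.2, 0.3]
grip_width: 29.8
```

Run:
```python
from est import *
st(); print(cab(ctrl.read_state()["tcp_pos"])); snap("wrist","w39")
```

```text
t 39.0 tcp [444.8 249.5 163.5] x [ 0.006 -0.019 -1.   ] z [ 0.426 -0.905  0.02 ] jawang -64.8 F [-0.3  0.2  0.3] g 29.8 q [ 0.42 -0.06  1.83 -0.02  1.37  1.56]
[[-120.08947914   38.97507877]]
```

View pics/w39.png

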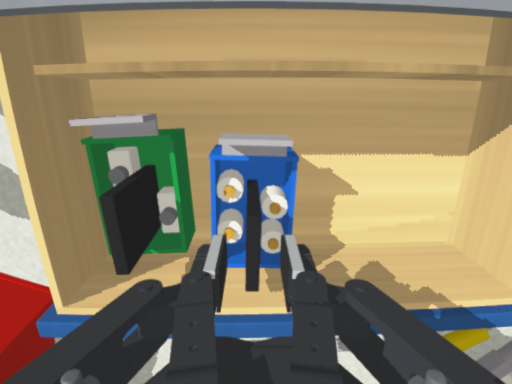

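Run:
```python
from est import *
save(np.load("pics/w39.npy"),"w39c",(70,100,330,300),3)
```

```text
(no output)
```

View pics/w39c.png

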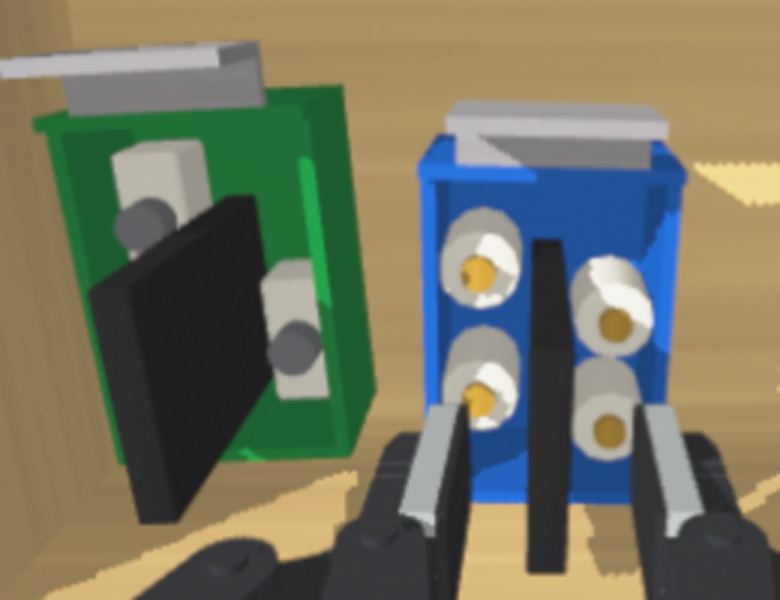

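Run:
```python
from est import *
bins("w39",[70,100],3,{"blue":([(447,126),(667,128)],[(551,345),(547,572)]),"green":([(-5,70),(220,55)],[(112,290),(157,522)])})
```

```text
blue hook cab [-68.4  36. ] len 49 fin cab [-113.2   38.1 -172.9   39.3] len 60 yaw fin 24.3 hook 24.5
green hook cab [-53.  135.2] len 51 fin cab [ -99.3  132.5 -157.7  131.8] len 58 yaw fin 26.2 hook 28.0
```

Call:
{"fn": "play_rows", "kwargs": {"series": [{"offset": [-13, -6, -5], "twist": 0}, {"offset": [-13, -6, -10], "twist": 0}, {"offset": [0, 0, -20], "twist": 0}, {"offset": [0, 0, -15], "twist": 0}, {"offset": [0, 0, 0], "twist": 0}, {"offset": [0, 0, 0], "twist": 0}]}}

```text
time: 39.8
tcp_pos: [423.3, 237.7, 120.2]
tool_rot: [0.605, 0.379, 0.588, -0.38]
wrist_force: [1.3, 0.4, 0.1]
grip_width: 29.6
```

Run:
```python
from est import *
st(); print(cab(ctrl.read_state()["tcp_pos"])); snap("wrist","w40")
```

```text
t 39.8 tcp [423.3 237.7 120.2] x [ 0.018 -0.014 -1.   ] z [ 0.423 -0.906  0.021] jawang -65.0 F [1.3 0.4 0.1] g 29.6 q [ 0.42 -0.09  1.95 -0.02  1.27  1.56]
[[-144.55659448   37.59274841]]
```

View pics/w40.png

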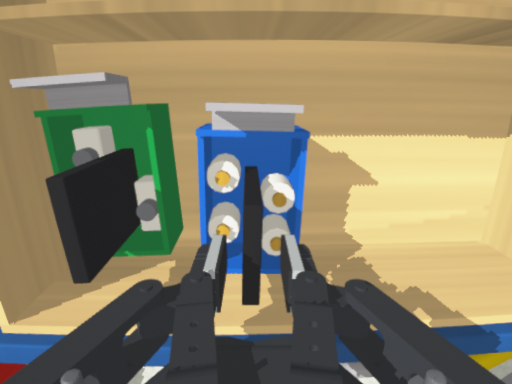

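Call:
{"fn": "play_rows", "kwargs": {"series": [{"offset": [-3, -1, -8], "twist": 0}, {"offset": [-2, -1, -8], "twist": 0}, {"offset": [-1, 0, -5], "twist": 0}, {"offset": [0, 0, 0], "twist": 0}]}}

```text
time: 40.35
tcp_pos: [417.2, 235.8, 98.3]
tool_rot: [0.605, 0.379, 0.588, -0.38]
wrist_force: [-0.1, -0.4, 0.6]
grip_width: 29.8
```

Run:
```python
from est import *
st(); print(cab(ctrl.read_state()["tcp_pos"]))
```

```text
t 40.35 tcp [417.2 235.8  98.3] x [ 0.019 -0.014 -1.   ] z [ 0.423 -0.906  0.021] jawang -64.9 F [-0.1 -0.4  0.6] g 29.8 q [ 0.42 -0.08  1.98 -0.02  1.23  1.56]
[[-150.96991382   38.50721674]]
```

Call:
{"fn": "play_rows", "kwargs": {"series": [{"offset": [0, 0, 0], "twist": 0}, {"offset": [0, 0, 0], "twist": 0}, {"offset": [0, 0, 0], "twist": 0}, {"offset": [0, 0, 0], "twist": 0}, {"offset": [0, 0, 10], "twist": 0}, {"offset": [0, 0, 30], "twist": 0}, {"offset": [0, 0, 35], "twist": 0}, {"offset": [0, 0, 35], "twist": 0}], "gripper": 0, "grip_force": 25}}

```text
time: 41.35
tcp_pos: [415.1, 234.5, 208.7]
tool_rot: [0.604, 0.377, 0.589, -0.382]
wrist_force: [1.2, 1.1, -2.6]
grip_width: 9.7
```

Run:
```python
from est import *
st(); print(cab(ctrl.read_state()["tcp_pos"])); snap("wrist","w41",(170,50,340,340),2)
```

```text
t 41.35 tcp [415.1 234.5 208.7] x [ 0.014 -0.017 -1.   ] z [ 0.424 -0.906  0.021] jawang -64.9 F [ 1.2  1.1 -2.6] g 9.7 q [ 0.42 -0.19  1.87 -0.02  1.46  1.56]
[[-153.37145515   38.28264674]]
```

View pics/w41.png

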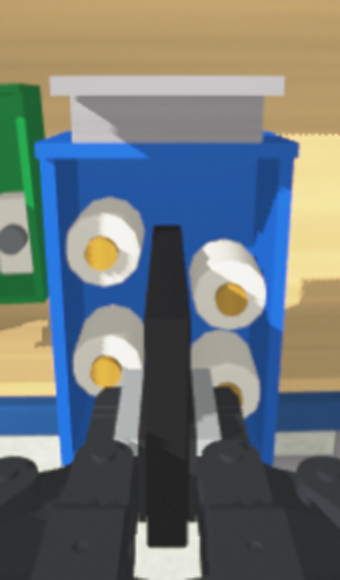

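Call:
{"fn": "play_rows", "kwargs": {"series": [{"offset": [9, 4.3, 0], "twist": 0}, {"offset": [17, 8.1, 0], "twist": 0}, {"offset": [18, 8.6, 0], "twist": 0}, {"offset": [17, 8.1, 0], "twist": 0}, {"offset": [12, 5.7, 0], "twist": 0}, {"offset": [10, 4.8, 2], "twist": 0}, {"offset": [10, 4.8, 4], "twist": 0}, {"offset": [10, 4.8, 4], "twist": 0}]}}

```text
time: 42.4
tcp_pos: [519.2, 283.4, 214.4]
tool_rot: [0.602, 0.372, 0.591, -0.386]
wrist_force: [-8.5, -4.8, 9.3]
grip_width: 9.4
```

Run:
```python
from est import *
st(); print(cab(ctrl.read_state()["tcp_pos"]))
```

```text
t 42.4 tcp [519.2 283.4 214.4] x [ 0.002 -0.024 -1.   ] z [ 0.424 -0.905  0.023] jawang -64.9 F [-8.5 -4.8  9.3] g 9.4 q [ 0.43  0.13  1.54 -0.02  1.48  1.56]
[[-38.36600356  37.56570278]]
```

Call:
{"fn": "play_rows", "kwargs": {"series": [{"offset": [9, 4.3, 5], "twist": 0}, {"offset": [9, 4.3, 5], "twist": 0}, {"offset": [9, 4.3, 4], "twist": 0}, {"offset": [6, 3, 3], "twist": 0}, {"offset": [3, 1.5, 0], "twist": 0}, {"offset": [0, 0, 0], "twist": 0}]}}

```text
time: 43.15
tcp_pos: [554.3, 300.3, 226.9]
tool_rot: [0.599, 0.368, 0.594, -0.39]
wrist_force: [-2.9, -2.0, -2.1]
grip_width: 9.6
```

Run:
```python
from est import *
st(); print(cab(ctrl.read_state()["tcp_pos"]));snap("wrist","w42",(170,90,340,350),2.3)
```

```text
t 43.15 tcp [554.3 300.3 226.9] x [-0.01  -0.03  -0.999] z [ 0.424 -0.905  0.023] jawang -64.9 F [-2.9 -2.  -2.1] g 9.6 q [ 0.43  0.24  1.4  -0.02  1.52  1.56]
[[ 0.61151591 37.76002622]]
```

View pics/w42.png

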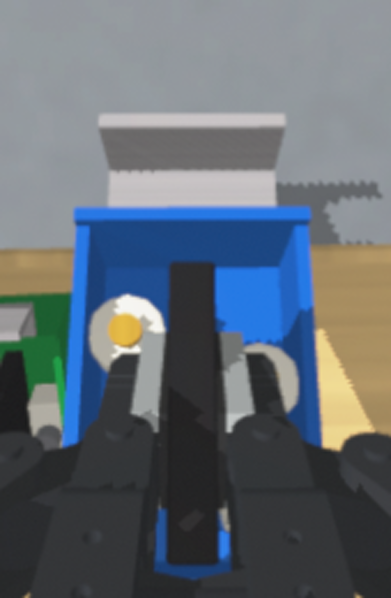

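Run:
```python
from est import *
est([(q,90+r/2.3) for q,r in zip([(70,76),(66,76),(54,50),(-38,95),(22,95)],(114,127,208,563,262))],(-10,82),.6)
M=R.from_quat(np.roll(ctrl.read_state()["tool_rot"],-1)).as_matrix();print(np.degrees(M[:2,0]@CX),np.degrees(M[:2,0]@CY))
```

```text
tilt deg 38.8 grip bin xz -8.7 85.5 res [ 0.3  0.3 -0.6  0.2 -0.3]
-1.2547592391439766 -1.3140088035866515
```

Call:
{"fn": "play_rows", "kwargs": {"series": [{"offset": [4, 2, 2], "twist": 0}, {"offset": [3, 1.5, 1], "twist": 0}, {"offset": [0, 0, 0], "twist": 0}, {"offset": [-4, -2, 10], "twist": 0}, {"offset": [-8, -8, 20], "twist": 0}, {"offset": [-10, -25, 20], "twist": -0.04}, {"offset": [-12, -40, 15], "twist": -0.06}, {"offset": [-12, -45, 10], "twist": -0.06}]}}

```text
time: 44.2
tcp_pos: [514.5, 182.9, 313.0]
tool_rot: [0.568, 0.418, 0.56, -0.434]
wrist_force: [1.3, -0.9, -3.3]
grip_width: 9.9
```

Call:
{"fn": "play_rows", "kwargs": {"series": [{"offset": [-12, -48, 0], "twist": -0.06}, {"offset": [-12, -48, 0], "twist": -0.06}, {"offset": [-10, -48, 0], "twist": -0.06}, {"offset": [0, -48, 0], "twist": -0.06}, {"offset": [5, -48, 0], "twist": -0.06}, {"offset": [8, -48, 0], "twist": -0.06}, {"offset": [10, -48, 0], "twist": -0.06}, {"offset": [10, -40, 0], "twist": -0.06}]}}

```text
time: 45.2
tcp_pos: [511.0, -206.8, 334.5]
tool_rot: [-0.455, -0.549, -0.429, 0.555]
wrist_force: [0.4, 0.3, -3.1]
grip_width: 9.9
```

Run:
```python
from est import *
st();pan("blue")
```

```text
t 45.2 tcp [ 511.  -206.8  334.5] x [ 0.016 -0.034 -0.999] z [-0.218 -0.976  0.029] jawang -102.6 F [ 0.4  0.3 -3.1] g 9.9 q [-0.46 -0.05  1.51 -0.02  1.65  1.33]
t 45.20 P panel x -129.5 y(tag) 64.3 z 339.5  yawerr 2.0 lean 1.4 roll -1.6 F [ 0.4  0.3 -3.1] g 9.9
```

Call:
{"fn": "play_rows", "kwargs": {"series": [{"offset": [5, -20, 0], "twist": -0.035}, {"offset": [7, -22, -20], "twist": 0}, {"offset": [7, -15, -25], "twist": 0}, {"offset": [0, -5, -20], "twist": 0}, {"offset": [0, 0, 0], "twist": 0}, {"offset": [0, 0, 0], "twist": 0}]}}

```text
time: 45.95
tcp_pos: [530.5, -272.2, 276.6]
tool_rot: [-0.448, -0.559, -0.415, 0.562]
wrist_force: [-0.1, -0.5, -2.8]
grip_width: 9.3
```

Run:
```python
from est import *
st();pan("blue");snap("wrist","w43");save(np.load("pics/w43.npy"),"w43c",(170,100,340,350),2.3)
```

```text
t 45.95 tcp [ 530.5 -272.2  276.6] x [ 0.025 -0.039 -0.999] z [-0.257 -0.966  0.032] jawang -104.9 F [-0.1 -0.5 -2.8] g 9.3 q [-0.55  0.07  1.5  -0.02  1.53  1.28]
t 45.95 P panel x -94.2 y(tag) 6.0 z 281.6  yawerr -0.3 lean 2.0 roll -1.8 F [-0.1 -0.5 -2.8] g 9.3
```

View pics/w43.png

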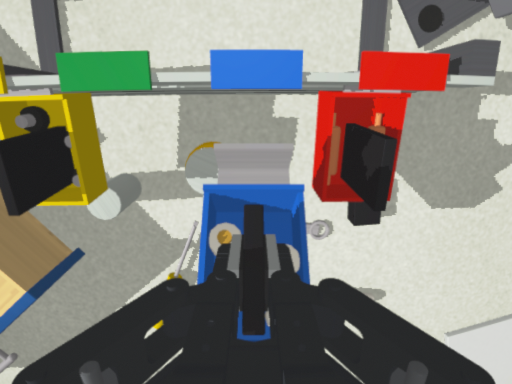

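View pics/w43c.png

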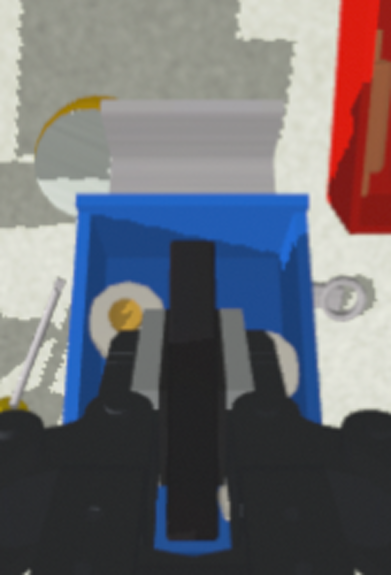

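Run:
```python
from est import *
hk((100,112,539,240),pan("blue"),"blue",off=100,g0=(-8,85))
T=np.load("pics/w43_T.npy")
t=px2w("wrist",[(211,90),(303,89),(59,90),(150,90),(361,90),(446,90)],208,T)[:,:2];print((t@PX-FACE).round(1),(t@PY).reshape(3,2).mean(1))
```

```text
t 46.00 P panel x -94.2 y(tag) 6.1 z 281.6  yawerr -0.3 lean 2.0 roll -1.8 F [-0.3  1.  -2.8] g 9.7
tilt deg 40.8 grip bin xz -8.4 86.4 res [-0.1  0.1 -0.  -0. ]
world tilt 38.8 Q(54,46) [-70.9 210.9] tip [-41.2 225.5] lipbot [-58.4 200.9] fin rear top [-65.1 269.2]
[-6.3 -5.8 -4.3 -5.8 -6.2 -5.2] [-134.57063159  -33.75608995 -234.58858525]
```

Call:
{"fn": "play_rows", "kwargs": {"series": [{"offset": [6, -4, -12], "twist": 0.005}, {"offset": [7, -4, -20], "twist": 0}, {"offset": [5, -2, -15], "twist": 0}, {"offset": [2, -1, -6], "twist": 0}, {"offset": [0, 0, 0], "twist": 0}, {"offset": [0, 0, 0], "twist": 0}]}}

```text
time: 46.75
tcp_pos: [552.2, -282.9, 220.1]
tool_rot: [-0.449, -0.558, -0.416, 0.56]
wrist_force: [-0.6, 0.1, -3.2]
grip_width: 9.6
```

Run:
```python
from est import *
pan("blue")
```

```text
t 46.75 P panel x -70.5 y(tag) 1.1 z 225.1  yawerr 0.1 lean 2.0 roll -1.8 F [-0.6  0.1 -3.2] g 9.6
```

Call:
{"fn": "play_rows", "kwargs": {"series": [{"offset": [5, -2, -2], "twist": 0}, {"offset": [6, -2, -1], "twist": 0}, {"offset": [5, -1.3, 0], "twist": 0}, {"offset": [3, -1, 1], "twist": 0}, {"offset": [0, 0, 0], "twist": 0}, {"offset": [0, 0, 0], "twist": 0}]}}

```text
time: 47.5
tcp_pos: [573.4, -290.1, 219.9]
tool_rot: [-0.45, -0.558, -0.415, 0.56]
wrist_force: [0.5, 0.1, -3.1]
grip_width: 9.6
```

Run:
```python
from est import *
pan("blue");snap("wrist","w44",(170,90,340,350),2.3)
```

```text
t 47.50 P panel x -48.2 y(tag) -0.6 z 224.9  yawerr 0.1 lean 2.2 roll -1.8 F [ 0.5  0.1 -3.1] g 9.6
```

View pics/w44.png

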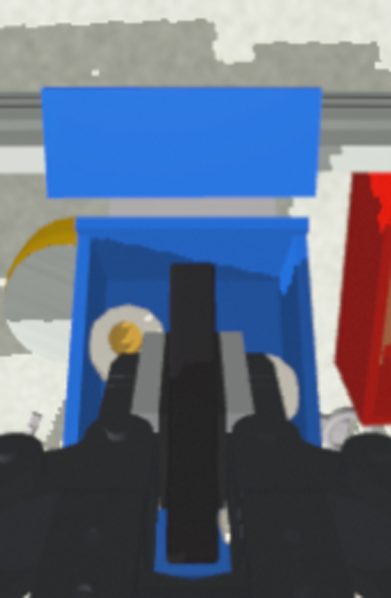

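Call:
{"fn": "play_rows", "kwargs": {"series": [{"offset": [4.4, -1.1, 1.2], "twist": 0}, {"offset": [3, -0.8, 2.5], "twist": 0}, {"offset": [3.2, -0.8, 3.2], "twist": 0}, {"offset": [3.5, -0.9, 2], "twist": 0}, {"offset": [3, -0.8, 0], "twist": 0}, {"offset": [0, 0, 0], "twist": 0}]}}

```text
time: 48.3
tcp_pos: [591.8, -294.9, 229.8]
tool_rot: [-0.451, -0.558, -0.415, 0.56]
wrist_force: [-0.6, -0.2, -3.7]
grip_width: 9.1
```

Run:
```python
from est import *
pan("blue");snap("wrist","w45",(170,90,340,350),2.3)
```

```text
t 48.30 P panel x -29.2 y(tag) -0.5 z 234.8  yawerr 0.1 lean 2.2 roll -1.9 F [-0.6 -0.2 -3.7] g 9.1
```

View pics/w45.png

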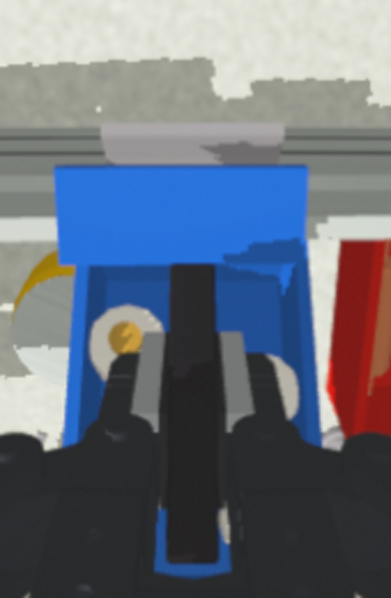

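Call:
{"fn": "play_rows", "kwargs": {"series": [{"offset": [2, -0.5, -1], "twist": 0}, {"offset": [0, 0, -4], "twist": 0}, {"offset": [-2, 0.5, -5], "twist": 0}, {"offset": [-3, 0.8, -5], "twist": 0}, {"offset": [-4, 1, -5], "twist": 0}, {"offset": [0, 0, 0], "twist": 0}]}}

```text
time: 49.1
tcp_pos: [586.2, -294.0, 212.9]
tool_rot: [0.453, 0.559, 0.412, -0.558]
wrist_force: [1.8, 0.7, -2.4]
grip_width: 9.3
```

Run:
```python
from est import *
pan("blue");snap("wrist","w46",(170,90,340,350),2.3)
```

```text
t 49.10 P panel x -34.9 y(tag) -1.1 z 217.9  yawerr 0.1 lean 2.6 roll -2.0 F [ 1.8  0.7 -2.4] g 9.3
```

View pics/w46.png

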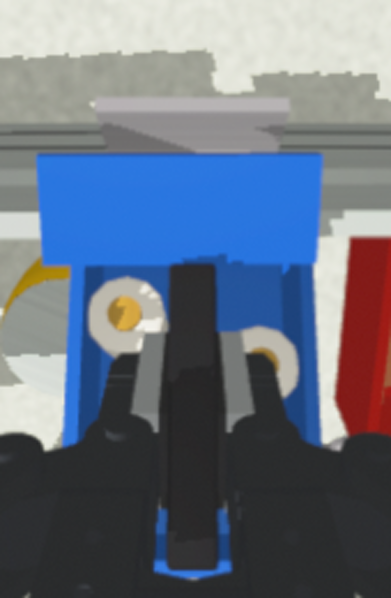

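Run:
```python
from est import *
hk((98,112,569,264),pan("blue"),"blue",g0=(-8,84))
```

```text
t 49.15 P panel x -34.9 y(tag) -1.1 z 217.9  yawerr 0.1 lean 2.6 roll -2.0 F [ 1.6 -0.5 -0.8] g 9.3
tilt deg 32.9 grip bin xz -8.0 85.5 res [-0.  0. -0. -0.]
world tilt 30.3 Q(54,46) [ -1.3 152.5] tip [ 26.  171.4] lipbot [ 12.6 144.5] fin rear top [ -4.2 211. ]
```

Call:
{"fn": "play_rows", "kwargs": {"series": [{"offset": [-4, 1, -5], "twist": 0}, {"offset": [-5, 1.3, -6], "twist": 0}, {"offset": [-5, 1.3, -5], "twist": 0}, {"offset": [-4.5, 1.2, -5], "twist": 0}, {"offset": [0, 0, 0], "twist": 0}]}}

```text
time: 49.78
tcp_pos: [567.0, -289.7, 192.7]
tool_rot: [0.454, 0.559, 0.411, -0.558]
wrist_force: [-0.4, 0.7, -0.2]
grip_width: 9.7
```

Run:
```python
from est import *
l=pan("blue");snap("wrist","w47",(170,50,340,310),2.3)
```

```text
t 49.77 P panel x -54.5 y(tag) -1.7 z 197.7  yawerr 0.0 lean 2.8 roll -2.0 F [-0.4  0.7 -0.2] g 9.7
```

View pics/w47.png

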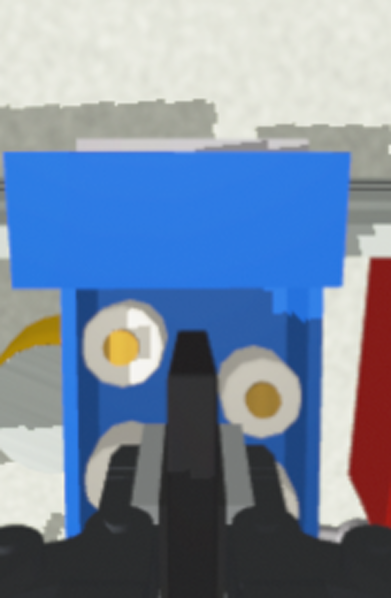

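Call:
{"fn": "play_rows", "kwargs": {"series": [{"offset": [-4, 1, -4], "twist": 0}, {"offset": [-3, 0.8, -4], "twist": 0}, {"offset": [-0.5, 0, -1.5], "twist": 0}, {"offset": [0, 0, 0], "twist": 0}]}}

```text
time: 50.32
tcp_pos: [559.4, -288.0, 182.6]
tool_rot: [0.454, 0.559, 0.411, -0.558]
wrist_force: [0.9, -0.7, 0.2]
grip_width: 9.9
```

Run:
```python
from est import *
l=pan("blue");snap("wrist","w48",(170,50,340,310),2.3)
```

```text
t 50.33 P panel x -62.3 y(tag) -2.0 z 187.6  yawerr 0.0 lean 2.8 roll -2.0 F [ 0.9 -0.7  0.2] g 9.9
```

View pics/w48.png

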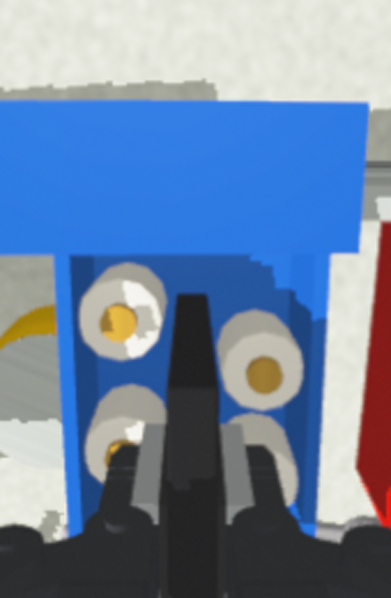

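Call:
{"fn": "play_rows", "kwargs": {"series": [{"offset": [0, 0, 0], "twist": 0}, {"offset": [0, 0, 0], "twist": 0}, {"offset": [0, 0, 0], "twist": 0}, {"offset": [0, 0, 10], "twist": 0}, {"offset": [-2, 0, 30], "twist": 0}, {"offset": [-6, 0, 40], "twist": 0}, {"offset": [-6, 0, 30], "twist": 0}, {"offset": [0, 0, 0], "twist": 0}], "gripper": 35}}

```text
time: 51.38
tcp_pos: [544.0, -286.9, 297.0]
tool_rot: [0.454, 0.559, 0.412, -0.558]
wrist_force: [-1.2, -0.7, 0.5]
grip_width: 30.1
```

Run:
```python
from est import *
st(); snap("wrist","w49")
```

```text
t 51.38 tcp [ 544.  -286.9  297. ] x [ 0.036 -0.046 -0.998] z [-0.25  -0.967  0.035] jawang -104.5 F [-1.2 -0.7  0.5] g 30.1 q [-0.56  0.1   1.42 -0.02  1.56  1.27]
```

View pics/w49.png

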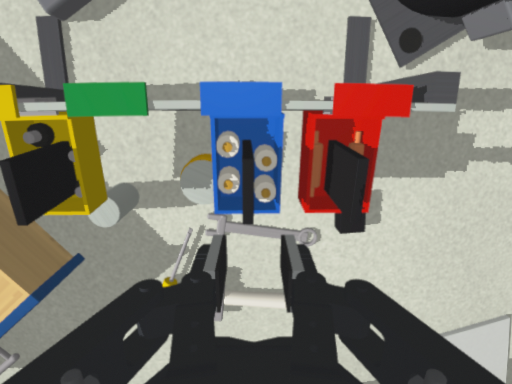

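Call:
{"fn": "play_rows", "kwargs": {"series": [{"offset": [-10, 25, 8], "twist": 0.05}, {"offset": [-12, 45, 5], "twist": 0.06}, {"offset": [-12, 50, 0], "twist": 0.06}, {"offset": [-12, 50, 0], "twist": 0.06}, {"offset": [-12, 50, 0], "twist": 0.06}, {"offset": [-12, 50, 0], "twist": 0.06}, {"offset": [-12, 50, 0], "twist": 0.06}, {"offset": [-12, 50, 0], "twist": 0.06}]}}

```text
time: 52.42
tcp_pos: [442.1, 92.1, 294.5]
tool_rot: [0.567, 0.441, 0.539, -0.439]
wrist_force: [0.3, 0.7, 0.6]
grip_width: 30.0
```

Call:
{"fn": "play_rows", "kwargs": {"series": [{"offset": [-12, 50, 0], "twist": 0.06}, {"offset": [-10, 45, 0], "twist": 0.06}, {"offset": [-8, 35, 0], "twist": 0.06}, {"offset": [-4, 20, 0], "twist": 0.04}, {"offset": [0, 0, 0], "twist": 0}, {"offset": [0, 0, 0], "twist": 0}]}}

```text
time: 53.18
tcp_pos: [401.8, 249.1, 285.4]
tool_rot: [0.612, 0.372, 0.59, -0.374]
wrist_force: [-0.3, -0.6, -0.3]
grip_width: 30.0
```

Run:
```python
from est import *
st(); snap("wrist","w50")
```

```text
t 53.17 tcp [401.8 249.1 285.4] x [ 0.026 -0.019 -0.999] z [ 0.444 -0.896  0.029] jawang -63.6 F [-0.3 -0.6 -0.3] g 30.0 q [ 0.47 -0.24  1.78 -0.03  1.6   1.58]
```

View pics/w50.png

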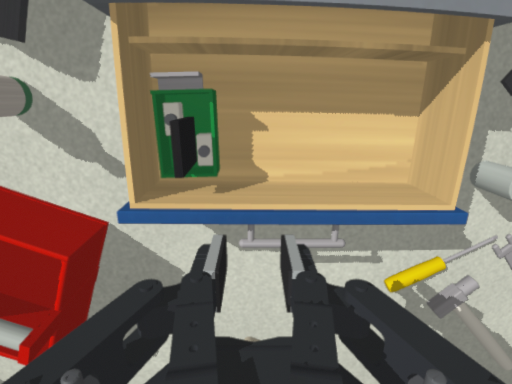

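Run:
```python
from est import *
save(np.load("pics/w50.npy"),"w50c",(130,60,240,190),5)
T=np.load("pics/w50_T.npy");r=px2w("wrist",[(480,14),(110,12)],140,T);print(cab(r)); print(cab(px2w("wrist",[(240,240),(342,242)],105,T)))
```

```text
[[   2.64060946 -148.68726423]
 [  -6.64821355  177.88530547]]
[[-237.94409568   67.06970127]
 [-240.91077405  -56.78677674]]
```

View pics/w50c.png

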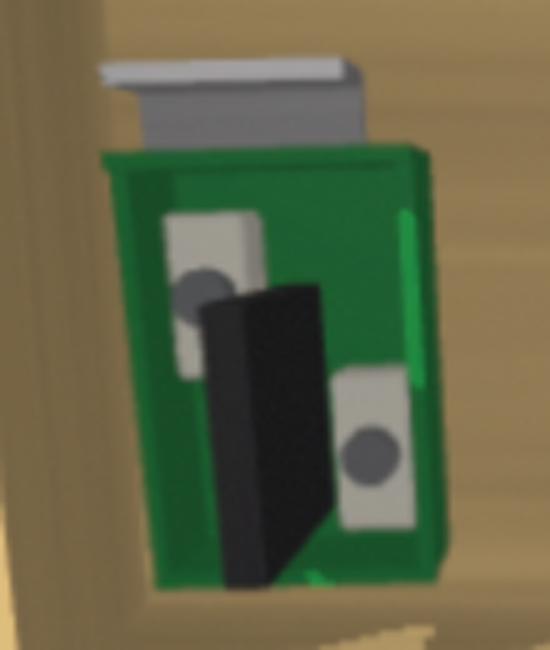

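Run:
```python
from est import *
bins("w50",[130,60],5,{"green":([(102,76),(345,68)],[(224,305),(245,588)])})
print(grip(-133,131))
```

```text
green hook cab [-53.7 134.7] len 50 fin cab [ -99.5  132.7 -158.4  131.9] len 59 yaw fin 26.3 hook 27.6
[393.5592035  326.98069637]
```

Call:
{"fn": "play_rows", "kwargs": {"series": [{"offset": [-3, 25, -20], "twist": 0}, {"offset": [-4, 25, -35], "twist": 0}, {"offset": [-3, 20, -35], "twist": 0}, {"offset": [0, 5, -20], "twist": 0}, {"offset": [0, 0, 0], "twist": 0}, {"offset": [0, 0, 0], "twist": 0}]}}

```text
time: 53.98
tcp_pos: [394.7, 320.6, 173.4]
tool_rot: [0.611, 0.376, 0.586, -0.377]
wrist_force: [1.1, 0.2, 0.2]
grip_width: 30.1
```

Run:
```python
from est import *
st(); print(cab(ctrl.read_state()["tcp_pos"])); snap("wrist","w51")
```

```text
t 53.98 tcp [394.7 320.6 173.4] x [ 0.028 -0.02  -0.999] z [ 0.433 -0.901  0.03 ] jawang -64.3 F [1.1 0.2 0.2] g 30.1 q [ 0.6  -0.08  1.84 -0.03  1.37  1.73]
[[-134.74461242  124.76558678]]
```

View pics/w51.png

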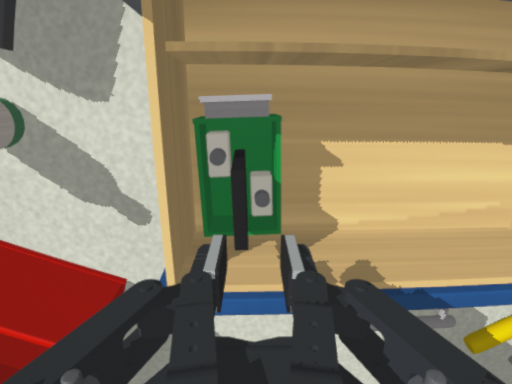

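Call:
{"fn": "play_rows", "kwargs": {"series": [{"offset": [-2.6, 5.4, -15], "twist": 0.02}, {"offset": [0, 0, -20], "twist": 0}, {"offset": [0, 0, -15], "twist": 0}, {"offset": [0, 0, 0], "twist": 0}, {"offset": [0, 0, 0], "twist": 0}]}}

```text
time: 54.65
tcp_pos: [393.5, 326.9, 123.7]
tool_rot: [0.615, 0.371, 0.59, -0.369]
wrist_force: [-0.4, 0.4, 0.6]
grip_width: 30.2
```

Run:
```python
from est import *
st(); print(cab(ctrl.read_state()["tcp_pos"])); snap("wrist","w52")
```

```text
t 54.65 tcp [393.5 326.9 123.7] x [ 0.033 -0.016 -0.999] z [ 0.452 -0.892  0.029] jawang -63.1 F [-0.4  0.4  0.6] g 30.2 q [ 0.61 -0.03  1.88 -0.03  1.27  1.73]
[[-133.08086344  130.90786859]]
```

View pics/w52.png

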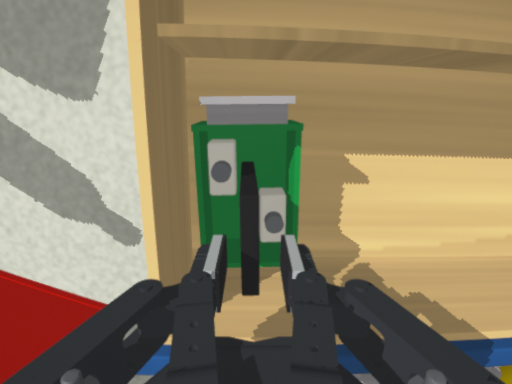

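Call:
{"fn": "play_rows", "kwargs": {"series": [{"offset": [-3, 0, -9], "twist": 0}, {"offset": [-1, 0, -9], "twist": 0}, {"offset": [0, 0, -6], "twist": 0}, {"offset": [0, 0, 0], "twist": 0}]}}

```text
time: 55.2
tcp_pos: [389.5, 327.1, 98.7]
tool_rot: [0.615, 0.372, 0.589, -0.368]
wrist_force: [0.5, 0.1, -0.6]
grip_width: 29.6
```

Call:
{"fn": "play_rows", "kwargs": {"series": [{"offset": [0, 0, 0], "twist": 0}, {"offset": [0, 0, 0], "twist": 0}, {"offset": [0, 0, 0], "twist": 0}, {"offset": [0, 0, 0], "twist": 0}, {"offset": [0, 0, 10], "twist": 0}, {"offset": [0, 0, 30], "twist": 0}, {"offset": [0, 0, 35], "twist": 0}, {"offset": [0, 0, 35], "twist": 0}], "gripper": 0, "grip_force": 25}}

```text
time: 56.2
tcp_pos: [386.5, 324.6, 208.7]
tool_rot: [0.614, 0.369, 0.591, -0.371]
wrist_force: [0.6, 0.1, -2.9]
grip_width: 9.9
```

Run:
```python
from est import *
st(); print(cab(ctrl.read_state()["tcp_pos"])); snap("wrist","w53",(170,50,340,340),2)
```

```text
t 56.2 tcp [386.5 324.6 208.7] x [ 0.026 -0.021 -0.999] z [ 0.452 -0.892  0.031] jawang -63.1 F [ 0.6  0.1 -2.9] g 9.9 q [ 0.62 -0.12  1.8  -0.03  1.45  1.73]
[[-140.36934823  131.86949793]]
```

View pics/w53.png

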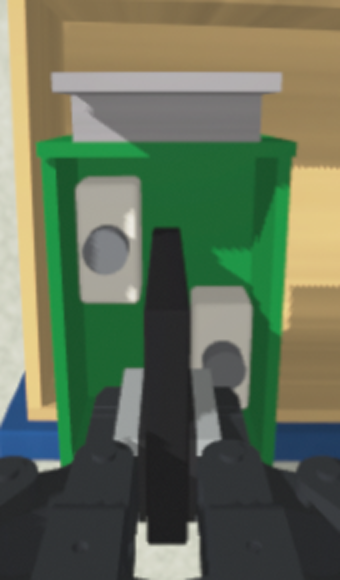

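Call:
{"fn": "play_rows", "kwargs": {"series": [{"offset": [9, 4.3, 0], "twist": 0}, {"offset": [15, 7.2, 0], "twist": 0}, {"offset": [15, 7.2, 0], "twist": 0}, {"offset": [13, 6.2, 0], "twist": 0}, {"offset": [11, 5.2, 0], "twist": 0}, {"offset": [10, 4.8, 3], "twist": 0}, {"offset": [10, 4.8, 4], "twist": 0}, {"offset": [10, 4.8, 4], "twist": 0}]}}

```text
time: 57.25
tcp_pos: [481.7, 369.9, 219.8]
tool_rot: [0.613, 0.366, 0.592, -0.374]
wrist_force: [-7.1, -2.9, 6.9]
grip_width: 9.6
```

Run:
```python
from est import *
st(); print(cab(ctrl.read_state()["tcp_pos"]))
```

```text
t 57.25 tcp [481.7 369.9 219.8] x [ 0.019 -0.025 -1.   ] z [ 0.452 -0.892  0.031] jawang -63.1 F [-7.1 -2.9  6.9] g 9.6 q [ 0.59  0.16  1.5  -0.03  1.48  1.69]
[[-34.93371699 131.80965633]]
```

Call:
{"fn": "play_rows", "kwargs": {"series": [{"offset": [9, 4.3, 4], "twist": 0}, {"offset": [9, 4.3, 4], "twist": 0}, {"offset": [8, 3.8, 3], "twist": 0}, {"offset": [4, 2, 2], "twist": 0}, {"offset": [0, 0, 0], "twist": 0}]}}

```text
time: 57.88
tcp_pos: [511.8, 384.4, 230.6]
tool_rot: [0.612, 0.364, 0.593, -0.377]
wrist_force: [-2.3, -1.0, -0.5]
grip_width: 9.7
```

Run:
```python
from est import *
st(); print(cab(ctrl.read_state()["tcp_pos"]));snap("wrist","w54",(170,90,340,350),2.3)
```

```text
t 57.88 tcp [511.8 384.4 230.6] x [ 0.012 -0.029 -1.   ] z [ 0.452 -0.891  0.031] jawang -63.1 F [-2.3 -1.  -0.5] g 9.7 q [ 0.58  0.25  1.38 -0.03  1.52  1.68]
[[ -1.51471012 131.94624972]]
```

View pics/w54.png

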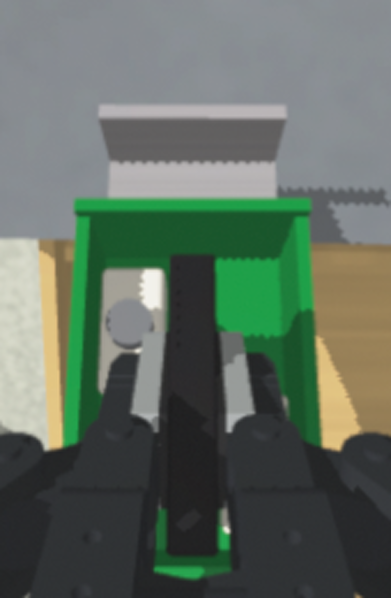

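Run:
```python
from est import *
est([(q,90+r/2.3) for q,r in zip([(70,76),(66,76),(54,50),(-38,95),(22,95)],(104,118,199,553,254))],(-10,82),.6)
M=R.from_quat(np.roll(ctrl.read_state()["tool_rot"],-1)).as_matrix();print(np.degrees(M[:2,0]@CX),np.degrees(M[:2,0]@CY))
```

```text
tilt deg 37.8 grip bin xz -10.6 85.5 res [ 0.6  0.2 -0.7  0.2 -0.3]
-0.07080253667377256 -1.8042041854976913
```

Call:
{"fn": "play_rows", "kwargs": {"series": [{"offset": [4, 2, 2], "twist": 0}, {"offset": [4, 2, 1], "twist": 0}, {"offset": [1, 0.5, 0], "twist": 0}, {"offset": [0, 0, 0], "twist": 0}]}}

```text
time: 58.42
tcp_pos: [520.9, 388.9, 233.7]
tool_rot: [0.612, 0.363, 0.593, -0.377]
wrist_force: [-3.4, -1.2, -2.5]
grip_width: 9.9
```

Run:
```python
from est import *
st(); print(cab(ctrl.read_state()["tcp_pos"]));snap("wrist","w55",(170,90,340,350),2.3)
```

```text
t 58.42 tcp [520.9 388.9 233.7] x [ 0.012 -0.029 -0.999] z [ 0.452 -0.891  0.032] jawang -63.1 F [-3.4 -1.2 -2.5] g 9.9 q [ 0.58  0.28  1.34 -0.03  1.53  1.68]
[[  8.58924697 132.0879141 ]]
```

View pics/w55.png

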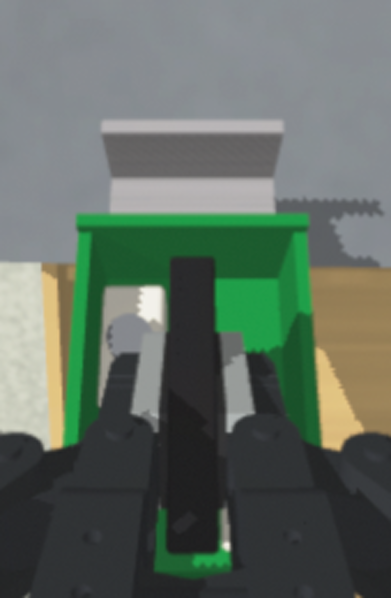

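Call:
{"fn": "play_rows", "kwargs": {"series": [{"offset": [1, 0.5, 0], "twist": 0}, {"offset": [-4, -2, 10], "twist": 0}, {"offset": [-6, -8, 20], "twist": 0}, {"offset": [-8, -25, 20], "twist": -0.04}, {"offset": [-8, -40, 15], "twist": -0.06}, {"offset": [-8, -45, 10], "twist": -0.06}, {"offset": [-8, -48, 0], "twist": -0.06}, {"offset": [-5, -48, 0], "twist": -0.06}]}}

```text
time: 59.48
tcp_pos: [474.9, 169.6, 323.6]
tool_rot: [0.556, 0.45, 0.532, -0.454]
wrist_force: [0.3, -0.5, -2.6]
grip_width: 9.7
```

Call:
{"fn": "play_rows", "kwargs": {"series": [{"offset": [-2, -48, 0], "twist": -0.06}, {"offset": [0, -48, 0], "twist": -0.06}, {"offset": [0, -48, 0], "twist": -0.06}, {"offset": [0, -48, 0], "twist": -0.06}, {"offset": [2, -48, 0], "twist": -0.06}, {"offset": [4, -40, 0], "twist": -0.06}, {"offset": [4, -25, 0], "twist": -0.06}, {"offset": [0, 0, 0], "twist": 0}]}}

```text
time: 60.48
tcp_pos: [481.1, -150.6, 343.2]
tool_rot: [0.454, 0.56, 0.41, -0.558]
wrist_force: [-0.3, -0.3, -3.1]
grip_width: 9.5
```

Run:
```python
from est import *
st();pan("green")
```

```text
t 60.48 tcp [ 481.1 -150.6  343.2] x [ 0.04  -0.048 -0.998] z [-0.253 -0.967  0.036] jawang -104.7 F [-0.3 -0.3 -3.1] g 9.5 q [-0.38 -0.2   1.64 -0.03  1.65  1.44]
t 60.48 P panel x -172.8 y(tag) 11.7 z 348.1  yawerr -0.1 lean 2.9 roll -2.1 F [-0.3 -0.3 -3.1] g 9.5
```

Call:
{"fn": "play_rows", "kwargs": {"series": [{"offset": [15, -7, 0], "twist": 0}, {"offset": [22, -9, -15], "twist": 0}, {"offset": [20, -8, -22], "twist": 0}, {"offset": [10, -4, -20], "twist": 0}, {"offset": [0, 0, -5], "twist": 0}, {"offset": [0, 0, 0], "twist": 0}]}}

```text
time: 61.22
tcp_pos: [549.7, -176.3, 288.4]
tool_rot: [0.459, 0.562, 0.408, -0.554]
wrist_force: [-0.1, 0.1, -3.3]
grip_width: 9.9
```

Run:
```python
from est import *
st();pan("green");snap("wrist","w56");save(np.load("pics/w56.npy"),"w56c",(170,100,340,350),2.3)
```

```text
t 61.23 tcp [ 549.7 -176.3  288.4] x [ 0.052 -0.051 -0.997] z [-0.248 -0.968  0.036] jawang -104.4 F [-0.1  0.1 -3.3] g 9.9 q [-0.38 -0.01  1.55 -0.03  1.53  1.44]
t 61.23 P panel x -99.9 y(tag) 4.1 z 293.4  yawerr 0.2 lean 3.6 roll -2.1 F [-0.1  0.1 -3.3] g 9.9
```

View pics/w56.png

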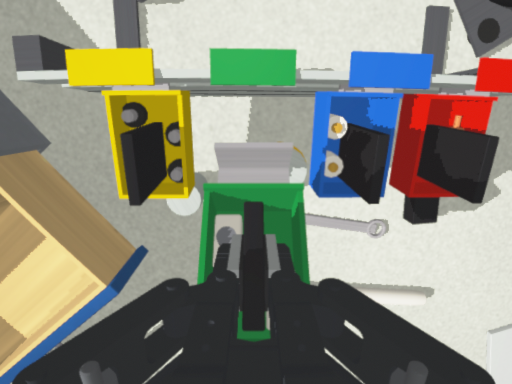

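View pics/w56c.png

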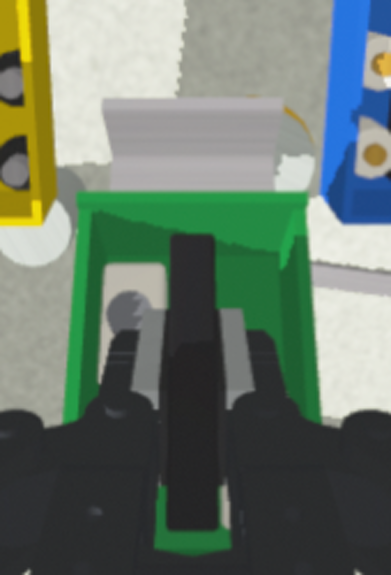

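Run:
```python
from est import *
hk((98,111,529,235),pan("green"),"green",off=100,g0=(-8,85))
T=np.load("pics/w56_T.npy")
t=px2w("wrist",[(210,86),(295,85),(68,85),(153,84),(351,88),(432,88)],208,T)[:,:2];print((t@PX-FACE).round(1),(t@PY).reshape(3,2).mean(1))
save(np.load("pics/w56.npy"),"w56d",(290,40,512,240),3.5)
```

```text
t 61.27 P panel x -99.9 y(tag) 4.1 z 293.7  yawerr 0.2 lean 3.7 roll -2.1 F [-0.1 -0.5 -2.3] g 9.7
tilt deg 41.2 grip bin xz -10.1 87.6 res [ 0.1 -0.2  0.   0. ]
world tilt 37.6 Q(54,46) [-74.4 221.7] tip [-45.  236.9] lipbot [-61.7 211.9] fin rear top [-69.9 280. ]
[-6.3 -5.2 -4.8 -4.9 -6.6 -5. ] [ -33.93075697   66.029747   -135.30462315]
```

View pics/w56d.png

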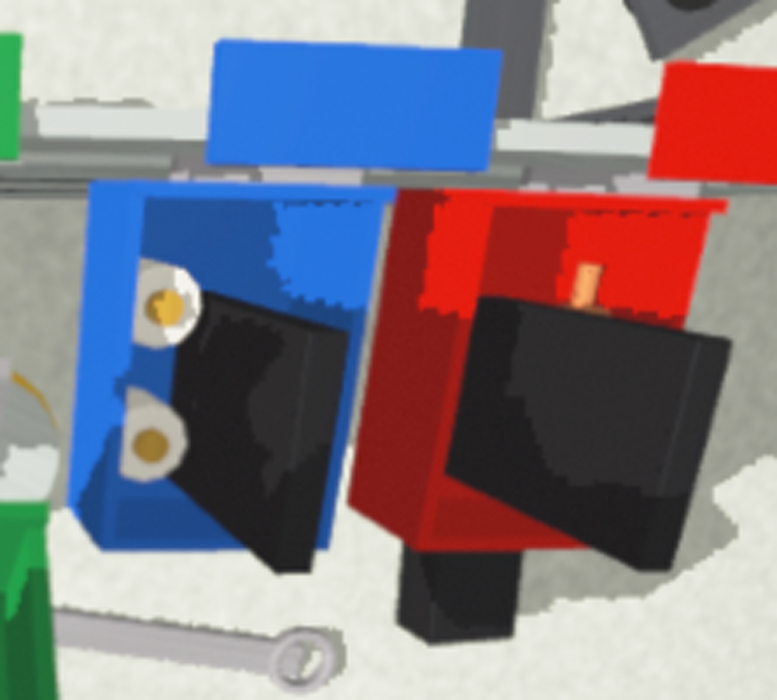

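```bash
cat > b.py <<'E'
from plan import *
import plan
plan.PIV[:]=[-10.1,87.6]
for th in (36,37.6,39,41):
    t=np.radians(th);out=[]
    for tx in (2,5,8,11,14,17,20,23,26):
        best=max(((clr(*(np.array([tx,tz])-tip(0,0,t)),t),tz) for tz in np.arange(160,186,.5)))
        P=np.array([tx,best[1]])-tip(0,0,t)
        out.append((tx,best[1],round(best[0],1),P.round(1).tolist()))
    print(th,out)
E
python3 b.py
```

```text
36 [(2, np.float64(166.5), np.float64(6.1), [-54.4, 221.8]), (5, np.float64(168.0), np.float64(4.5), [-51.4, 223.3]), (8, np.float64(169.5), np.float64(3.0), [-48.4, 224.8]), (11, np.float64(173.0), np.float64(2.6), [-45.4, 228.3]), (14, np.float64(177.0), np.float64(2.5), [-42.4, 232.3]), (17, np.float64(179.5), np.float64(3.7), [-39.4, 234.8]), (20, np.float64(181.0), np.float64(5.2), [-36.4, 236.3]), (23, np.float64(181.5), np.float64(6.1), [-33.4, 236.8]), (26, np.float64(181.5), np.float64(4.5), [-30.4, 236.8])]
37.6 [(2, np.float64(166.5), np.float64(6.3), [-52.8, 223.3]), (5, np.float64(168.0), np.float64(4.8), [-49.8, 224.8]), (8, np.float64(169.5), np.float64(3.3), [-46.8, 226.3]), (11, np.float64(172.5), np.float64(2.9), [-43.8, 229.3]), (14, np.float64(176.5), np.float64(2.8), [-40.8, 233.3]), (17, np.float64(179.0), np.float64(3.7), [-37.8, 235.8]), (20, np.float64(180.5), np.float64(5.1), [-34.8, 237.3]), (23, np.float64(181.5), np.float64(6.0), [-31.8, 238.3]), (26, np.float64(181.5), np.float64(4.2), [-28.8, 238.3])]
39 [(2, np.float64(166.0), np.float64(6.5), [-51.4, 
[... 293 characters left out ...]
]), (20, np.float64(180.0), np.float64(5.1), [-33.4, 238.2]), (23, np.float64(181.0), np.float64(6.1), [-30.4, 239.2]), (26, np.float64(181.0), np.float64(4.1), [-27.4, 239.2])]
41 [(2, np.float64(166.0), np.float64(6.7), [-49.3, 226.0]), (5, np.float64(167.0), np.float64(5.4), [-46.3, 227.0]), (8, np.float64(168.5), np.float64(4.1), [-43.3, 228.5]), (11, np.float64(171.0), np.float64(3.5), [-40.3, 231.0]), (14, np.float64(174.5), np.float64(3.5), [-37.3, 234.5]), (17, np.float64(177.5), np.float64(3.7), [-34.3, 237.5]), (20, np.float64(179.0), np.float64(5.0), [-31.3, 239.0]), (23, np.float64(180.5), np.float64(6.0), [-28.3, 240.5]), (26, np.float64(180.5), np.float64(3.8), [-25.3, 240.5])]
```

Call:
{"fn": "play_rows", "kwargs": {"series": [{"offset": [8, -3, -14], "twist": 0}, {"offset": [8, -3, -22], "twist": 0}, {"offset": [7, -2, -18], "twist": 0}, {"offset": [2, -1, -8], "twist": 0}, {"offset": [0, 0, 0], "twist": 0}, {"offset": [0, 0, 0], "twist": 0}]}}

```text
time: 62.02
tcp_pos: [576.5, -186.0, 226.0]
tool_rot: [0.46, 0.562, 0.406, -0.554]
wrist_force: [-1.2, 0.3, -2.1]
grip_width: 9.5
```

```bash
sed -i 's/green=-36/green=-34.5/' est.py
python3 - <<'E'
from est import *
pan("green");snap("wrist","w57",(170,90,340,350),2.3)
E
```

```text
t 62.02 P panel x -71.5 y(tag) 0.0 z 231.0  yawerr 0.2 lean 3.9 roll -2.1 F [-1.2  0.3 -2.1] g 9.5
```

View pics/w57.png

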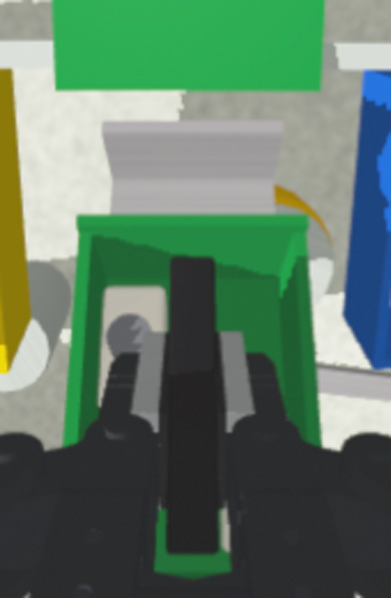

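Call:
{"fn": "play_rows", "kwargs": {"series": [{"offset": [2, -0.5, -6], "twist": 0}, {"offset": [5, -1.3, -3], "twist": 0}, {"offset": [6, -1.5, 0], "twist": 0}, {"offset": [4, -1, 0.5], "twist": 0}, {"offset": [0, 0, 0], "twist": 0}, {"offset": [0, 0, 0], "twist": 0}]}}

```text
time: 62.82
tcp_pos: [595.6, -190.9, 218.7]
tool_rot: [0.461, 0.563, 0.406, -0.553]
wrist_force: [-0.2, -0.1, -3.3]
grip_width: 9.3
```

Run:
```python
from est import *
pan("green");snap("wrist","w58",(170,90,340,350),2.3)
```

```text
t 62.83 P panel x -51.9 y(tag) 0.1 z 223.7  yawerr 0.2 lean 4.1 roll -2.1 F [-0.2 -0.1 -3.3] g 9.3
```

View pics/w58.png

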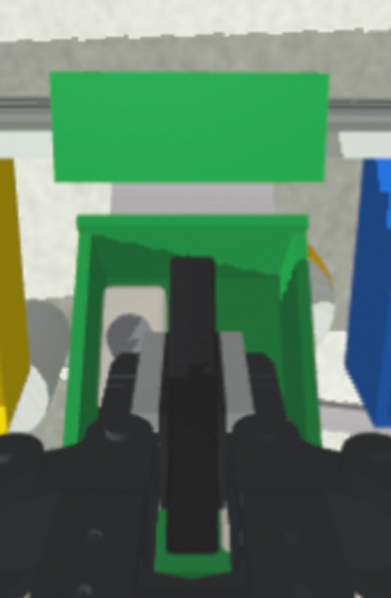

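Call:
{"fn": "play_rows", "kwargs": {"series": [{"offset": [4.5, -1.2, 2], "twist": 0}, {"offset": [2.9, -0.7, 3], "twist": 0}, {"offset": [2.8, -0.7, 3.7], "twist": 0}, {"offset": [2.8, -0.7, 2.3], "twist": 0}, {"offset": [0, 0, 0], "twist": 0}]}}

```text
time: 63.5
tcp_pos: [609.7, -194.5, 231.1]
tool_rot: [0.462, 0.563, 0.405, -0.553]
wrist_force: [0.5, -1.8, -2.9]
grip_width: 9.6
```

Run:
```python
from est import *
pan("green");snap("wrist","w59",(170,90,340,350),2.3)
```

```text
t 63.50 P panel x -37.4 y(tag) 0.1 z 236.1  yawerr 0.2 lean 4.1 roll -2.1 F [ 0.5 -1.8 -2.9] g 9.6
```

View pics/w59.png

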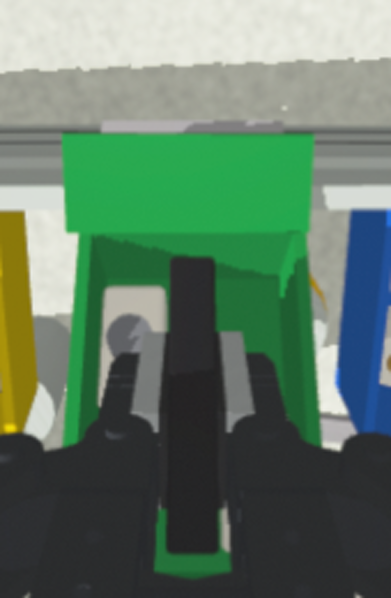

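Call:
{"fn": "play_rows", "kwargs": {"series": [{"offset": [4, -1, 0.5], "twist": 0}, {"offset": [3, -0.8, 0], "twist": 0}, {"offset": [0, 0, -4], "twist": 0}, {"offset": [-2, 0.5, -5], "twist": 0}, {"offset": [-3, 0.8, -5], "twist": 0}, {"offset": [-4, 1, -5], "twist": 0}, {"offset": [0, 0, 0], "twist": 0}]}}

```text
time: 64.42
tcp_pos: [608.6, -194.4, 213.3]
tool_rot: [0.463, 0.564, 0.404, -0.552]
wrist_force: [1.5, -0.1, -1.9]
grip_width: 9.4
```

Run:
```python
from est import *
pan("green");snap("wrist","w60",(170,90,340,350),2.3)
```

```text
t 64.42 P panel x -38.4 y(tag) -0.0 z 218.3  yawerr 0.2 lean 4.4 roll -2.2 F [ 1.5 -0.1 -1.9] g 9.4
```

View pics/w60.png

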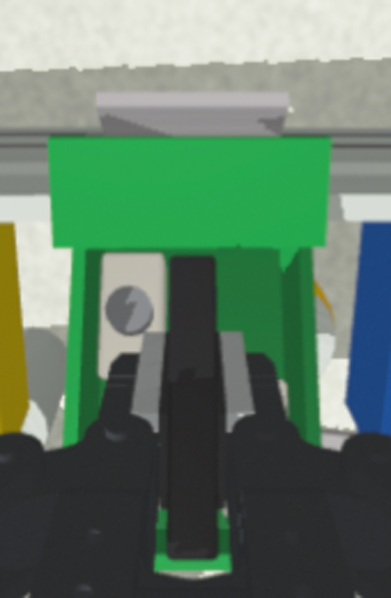

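Run:
```python
from est import *
hk((94,108,558,257),pan("green"),"green",g0=(-10,86))
```

```text
t 64.47 P panel x -38.4 y(tag) 0.0 z 218.2  yawerr 0.2 lean 4.4 roll -2.2 F [ 0.8 -0.2 -2.9] g 9.9
tilt deg 33.0 grip bin xz -9.7 86.6 res [ 0. -0.  0.  0.]
world tilt 28.6 Q(54,46) [ -2.  152.1] tip [ 24.7 171.7] lipbot [ 12.1 144.4] fin rear top [ -6.5 210.4]
```

Call:
{"fn": "play_rows", "kwargs": {"series": [{"offset": [-4, 1, -5], "twist": 0}, {"offset": [-5, 1.3, -6], "twist": 0}, {"offset": [-4.5, 1.2, -5], "twist": 0}, {"offset": [-4, 1, -5], "twist": 0}, {"offset": [0, 0, 0], "twist": 0}]}}

```text
time: 65.1
tcp_pos: [590.0, -190.2, 192.4]
tool_rot: [0.463, 0.564, 0.403, -0.552]
wrist_force: [-0.6, -0.1, 0.5]
grip_width: 10.0
```

Run:
```python
from est import *
l=pan("green");snap("wrist","w61",(170,50,340,310),2.3)
```

```text
t 65.10 P panel x -57.5 y(tag) -0.6 z 197.3  yawerr 0.2 lean 4.4 roll -2.2 F [-0.6 -0.1  0.5] g 10.0
```

View pics/w61.png

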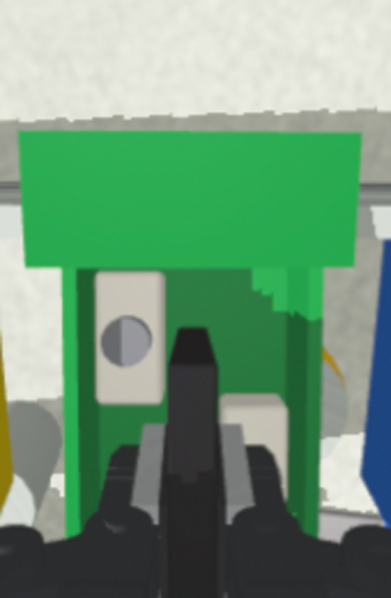

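Call:
{"fn": "play_rows", "kwargs": {"series": [{"offset": [-3.2, 0.8, -4], "twist": 0}, {"offset": [-2.5, 0.6, -3], "twist": 0}, {"offset": [-0.5, 0, -1], "twist": 0}, {"offset": [0, 0, 0], "twist": 0}]}}

```text
time: 65.65
tcp_pos: [584.1, -188.8, 184.0]
tool_rot: [0.464, 0.564, 0.403, -0.552]
wrist_force: [0.1, -0.9, 2.3]
grip_width: 9.3
```

Run:
```python
from est import *
l=pan("green");snap("wrist","w62",(170,50,340,310),2.3)
```

```text
t 65.65 P panel x -63.5 y(tag) -0.8 z 189.0  yawerr 0.2 lean 4.5 roll -2.2 F [ 0.1 -0.9  2.3] g 9.3
```

View pics/w62.png

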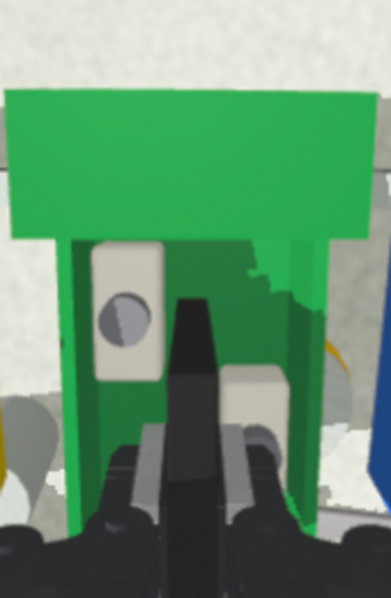

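Call:
{"fn": "play_rows", "kwargs": {"series": [{"offset": [0, 0, 0], "twist": 0}, {"offset": [0, 0, 0], "twist": 0}, {"offset": [0, 0, 0], "twist": 0}, {"offset": [0, 0, 10], "twist": 0}, {"offset": [-2, 0, 30], "twist": 0}, {"offset": [-6, 0, 40], "twist": 0}, {"offset": [-6, 0, 40], "twist": 0}, {"offset": [0, 0, 10], "twist": 0}], "gripper": 35}}

```text
time: 66.7
tcp_pos: [567.5, -187.5, 317.7]
tool_rot: [0.462, 0.563, 0.405, -0.553]
wrist_force: [-0.7, -0.1, 0.1]
grip_width: 30.1
```

Run:
```python
from est import *
st(); snap("wrist","w63")
```

```text
t 66.7 tcp [ 567.5 -187.5  317.7] x [ 0.062 -0.055 -0.997] z [-0.248 -0.968  0.038] jawang -104.4 F [-0.7 -0.1  0.1] g 30.1 q [-0.39  0.03  1.46 -0.03  1.57  1.43]
```

View pics/w63.png

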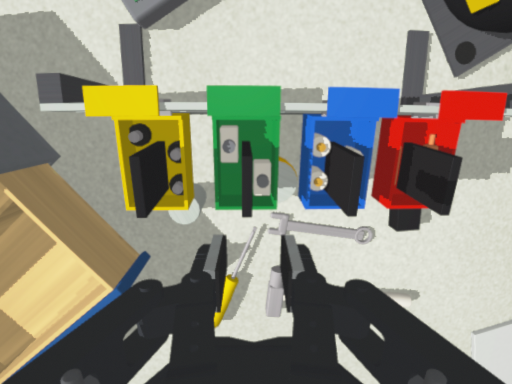

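Call:
{"fn": "play_rows", "kwargs": {"series": [{"offset": [-12, 10, 0], "twist": 0.12}, {"offset": [-16, 25, 0], "twist": 0.16}, {"offset": [-16, 28, 0], "twist": 0.16}, {"offset": [-16, 28, 0], "twist": 0.16}, {"offset": [-16, 28, 0], "twist": 0.16}, {"offset": [-16, 28, 0], "twist": 0.16}, {"offset": [-16, 28, 0], "twist": 0.16}, {"offset": [-16, 28, 0], "twist": 0.16}]}}

```text
time: 67.75
tcp_pos: [437.3, 20.8, 305.9]
tool_rot: [0.696, 0.209, 0.665, -0.171]
wrist_force: [1.0, 0.6, -0.4]
grip_width: 29.9
```

Call:
{"fn": "play_rows", "kwargs": {"series": [{"offset": [-16, 28, 0], "twist": 0.16}, {"offset": [-16, 28, -5], "twist": 0.16}, {"offset": [-16, 28, -10], "twist": 0.16}, {"offset": [-12, 28, -10], "twist": 0.16}, {"offset": [-6, 15, -10], "twist": 0.16}, {"offset": [0, 0, 0], "twist": 0.1}, {"offset": [0, 0, 0], "twist": 0}, {"offset": [0, 0, 0], "twist": 0}]}}

```text
time: 68.75
tcp_pos: [364.3, 153.3, 259.9]
tool_rot: [0.694, -0.113, 0.693, 0.159]
wrist_force: [0.3, 0.7, -0.1]
grip_width: 30.5
```

Run:
```python
from est import *
st(); print(cab(ctrl.read_state()["tcp_pos"]));snap("wrist","w64")
```

```text
t 68.75 tcp [364.3 153.3 259.9] x [-0.011  0.064 -0.998] z [0.926 0.377 0.014] jawang 22.1 F [ 0.3  0.7 -0.1] g 30.5 q [ 0.21 -0.47  2.    0.07  1.61 -0.17]
[[-234.22111983  -13.18672091]]
```

View pics/w64.png

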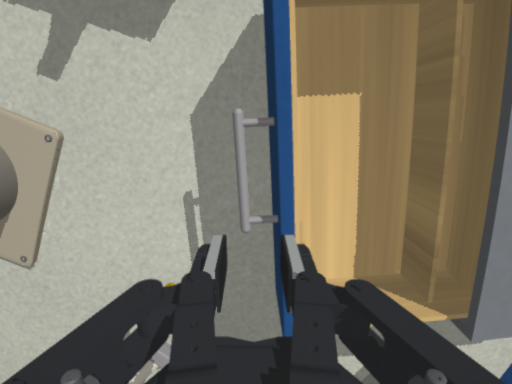

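Run:
```python
from est import *
T=np.load("pics/w64_T.npy")
h=px2w("wrist",[(238,112),(246,230)],105,T)[:,:2];print(h,h.mean(0),cab(h),np.degrees(np.arctan2(*(h[0]-h[1])[::-1]))-90)
```

```text
[[323.4248106  220.30282214]
 [375.97728431 109.66061661]] [349.70104745 164.98171938] [[-242.2282796    64.90775496]
 [-242.42788743  -57.58069467]] 25.406630575752814
```

Call:
{"fn": "play_rows", "kwargs": {"series": [{"offset": [-5, 5, -20], "twist": 0.06}, {"offset": [-5, 5, -35], "twist": 0}, {"offset": [-4, 3, -35], "twist": 0}, {"offset": [0, 0, -15], "twist": 0}, {"offset": [0, 0, 0], "twist": 0}, {"offset": [0, 0, 0], "twist": 0}]}}

```text
time: 69.55
tcp_pos: [352.3, 165.5, 155.1]
tool_rot: [0.691, -0.131, 0.688, 0.177]
wrist_force: [-0.3, 0.2, 0.1]
grip_width: 29.9
```

Run:
```python
from est import *
st(); print(cab(ctrl.read_state()["tcp_pos"]));snap("wrist","w65")
```

```text
t 69.55 tcp [352.3 165.5 155.1] x [-0.01   0.065 -0.998] z [0.905 0.424 0.019] jawang 25.1 F [-0.3  0.2  0.1] g 29.9 q [ 0.25 -0.44  2.17  0.07  1.41 -0.2 ]
[[-239.75563335    3.04382552]]
```

View pics/w65.png

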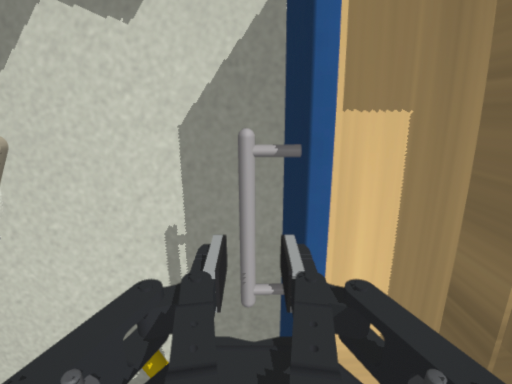

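Call:
{"fn": "play_rows", "kwargs": {"series": [{"offset": [-2, -1, -15], "twist": 0}, {"offset": [-2, 0, -20], "twist": 0}, {"offset": [0, 0, -12], "twist": 0}, {"offset": [0, 0, 0], "twist": 0}, {"offset": [0, 0, 0], "twist": 0}]}}

```text
time: 70.22
tcp_pos: [350.1, 164.6, 108.1]
tool_rot: [0.693, -0.131, 0.686, 0.177]
wrist_force: [0.2, -0.7, 0.4]
grip_width: 30.2
```

Run:
```python
from est import *
st(); print(cab(ctrl.read_state()["tcp_pos"]));snap("wrist","w66")
```

```text
t 70.22 tcp [350.1 164.6 108.1] x [-0.005  0.066 -0.998] z [0.905 0.424 0.024] jawang 25.1 F [ 0.2 -0.7  0.4] g 30.2 q [ 0.25 -0.4   2.23  0.07  1.3  -0.21]
[[-242.16483252    3.17277476]]
```

View pics/w66.png

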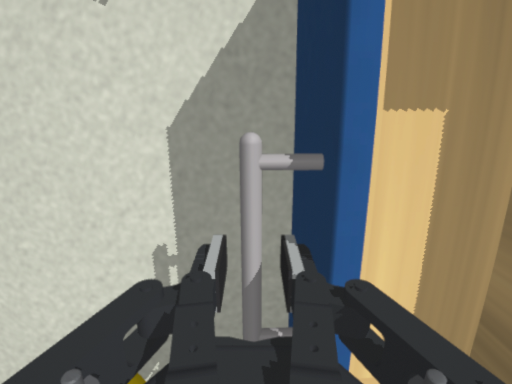

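Close on the bar and push in along the cabinet's +x.

Call:
{"fn": "play_rows", "kwargs": {"series": [{"offset": [0, 0, -4], "twist": 0}, {"offset": [0, 0, 0], "twist": 0}, {"offset": [0, 0, 0], "twist": 0}, {"offset": [0, 0, 0], "twist": 0}, {"offset": [13.5, 6.5, 0], "twist": 0}, {"offset": [22.5, 10.7, 0], "twist": 0}, {"offset": [22.5, 10.7, 0], "twist": 0}, {"offset": [22.5, 10.7, 0], "twist": 0}], "gripper": 0, "grip_force": 40}}

```text
time: 71.28
tcp_pos: [432.1, 203.4, 104.6]
tool_rot: [0.693, -0.131, 0.687, 0.176]
wrist_force: [-1.6, -2.5, 6.0]
grip_width: 9.0
```

Run:
```python
from est import *
st(); print(cab(ctrl.read_state()["tcp_pos"]))
```

```text
t 71.28 tcp [432.1 203.4 104.6] x [-0.006  0.064 -0.998] z [0.905 0.424 0.022] jawang 25.1 F [-1.6 -2.5  6. ] g 9.0 q [ 0.29 -0.11  1.99  0.07  1.24 -0.17]
[[-151.38766766    2.87102612]]
```

Call:
{"fn": "play_rows", "kwargs": {"series": [{"offset": [22.5, 10.7, 0], "twist": 0}, {"offset": [22.5, 10.7, 0], "twist": 0}, {"offset": [18, 8.6, 0], "twist": 0}, {"offset": [12, 5.7, 0], "twist": 0}, {"offset": [9, 4.3, 0], "twist": 0}, {"offset": [4.5, 2.1, 0], "twist": 0}, {"offset": [4.5, 2.1, 0], "twist": 0}, {"offset": [4.5, 2.1, 0], "twist": 0}]}}

```text
time: 72.28
tcp_pos: [527.7, 248.8, 104.4]
tool_rot: [0.687, -0.133, 0.693, 0.176]
wrist_force: [-38.2, -19.7, 33.1]
grip_width: 9.4
```

Run:
```python
from est import *
st(); print(cab(ctrl.read_state()["tcp_pos"]));snap("wrist","w67")
```

```text
t 72.28 tcp [527.7 248.8 104.4] x [-0.021  0.057 -0.998] z [0.905 0.426 0.005] jawang 25.2 F [-38.2 -19.7  33.1] g 9.4 q [ 0.32  0.19  1.68  0.06  1.27 -0.14]
[[-45.56543938   2.66474244]]
```

View pics/w67.png

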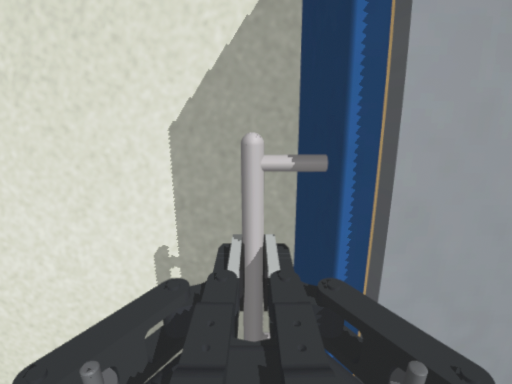

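Call:
{"fn": "play_rows", "kwargs": {"series": [{"offset": [-1, -0.5, 1], "twist": 0}, {"offset": [0, 0, 0], "twist": 0}]}}

```text
time: 72.58
tcp_pos: [525.4, 247.7, 104.7]
tool_rot: [0.686, -0.133, 0.694, 0.175]
wrist_force: [-0.9, -0.3, 1.2]
grip_width: 9.4
```

Run:
```python
from est import *
st(); print(cab(ctrl.read_state()["tcp_pos"]));snap("scene","s67",(200,180,400,300),4)
T=np.load("pics/w67_T.npy")
print(cab(px2w("wrist",[(410,0),(378,290)],140,T)),cab(px2w("wrist",[(388,60),(372,240)],128,T)),cab(px2w("wrist",[(253,140)],105,T)))
```

```text
t 72.58 tcp [525.4 247.7 104.7] x [-0.024  0.056 -0.998] z [0.905 0.426 0.002] jawang 25.2 F [-0.9 -0.3  1.2] g 9.4 q [ 0.32  0.19  1.69  0.06  1.27 -0.14]
[[-48.10783771   2.64397299]]
[[  3.35265224 111.00945909]
 [  3.29781233   9.80816456]] [[ 3.21386225 95.42135195]
 [ 3.96612935 25.73025182]] [[-45.29659752  65.14624266]]
```

View pics/s67.png

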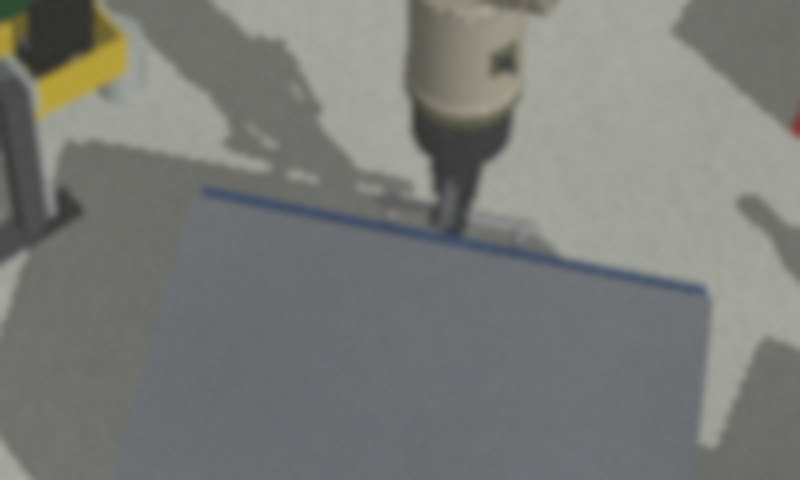

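Call:
{"fn": "play_rows", "kwargs": {"series": [{"offset": [1.8, 0.8, 0], "twist": 0}, {"offset": [0, 0, 0], "twist": 0}]}}

```text
time: 72.88
tcp_pos: [527.4, 248.6, 104.7]
tool_rot: [0.686, -0.133, 0.694, 0.175]
wrist_force: [-2.2, -1.6, 0.8]
grip_width: 9.3
```

Run:
```python
from est import *
st(); print(cab(ctrl.read_state()["tcp_pos"]))
```

```text
t 72.88 tcp [527.4 248.6 104.7] x [-0.024  0.056 -0.998] z [0.905 0.426 0.002] jawang 25.2 F [-2.2 -1.6  0.8] g 9.3 q [ 0.32  0.19  1.68  0.06  1.27 -0.14]
[[-45.93371087   2.65261991]]
```

Release (partial open so the finger doesn't touch the front), rise straight up, and inspect.

Call:
{"fn": "play_rows", "kwargs": {"series": [{"offset": [0, 0, 0], "twist": 0}, {"offset": [0, 0, 0], "twist": 0}, {"offset": [0, 0, 0], "twist": 0}, {"offset": [0, 0, 10], "twist": 0}, {"offset": [0, 0, 30], "twist": 0}, {"offset": [-5, -2, 40], "twist": 0}, {"offset": [-10, -5, 40], "twist": 0}, {"offset": [-20, -10, 30], "twist": 0}], "gripper": 30}}

```text
time: 73.88
tcp_pos: [491.6, 231.4, 259.5]
tool_rot: [0.686, -0.133, 0.694, 0.175]
wrist_force: [-0.1, -0.2, -0.6]
grip_width: 25.4
```

Run:
```python
from est import *
st(); snap("wrist","w68"); snap("top","t68",(50,60,450,260),2);snap("scene","s68",(110,90,310,240),4)
T=np.load("pics/w68_T.npy")
```

```text
t 73.88 tcp [491.6 231.4 259.5] x [-0.025  0.056 -0.998] z [0.905 0.425 0.001] jawang 25.2 F [-0.1 -0.2 -0.6] g 25.4 q [ 0.31 -0.03  1.63  0.06  1.55 -0.13]
```

View pics/w68.png

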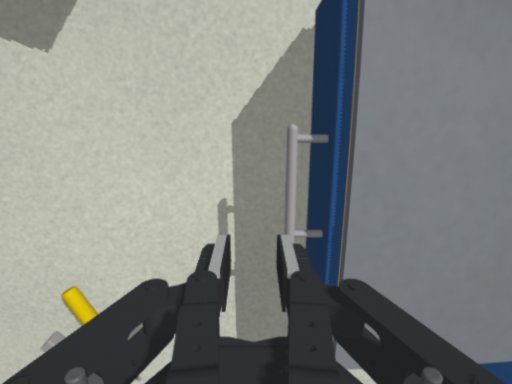

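View pics/t68.png

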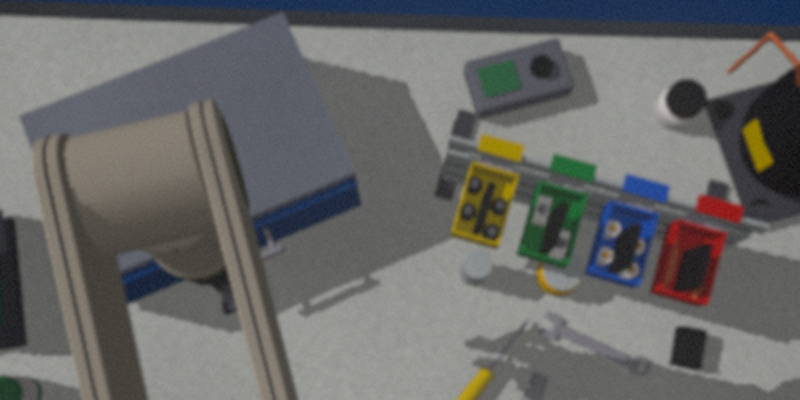

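View pics/s68.png

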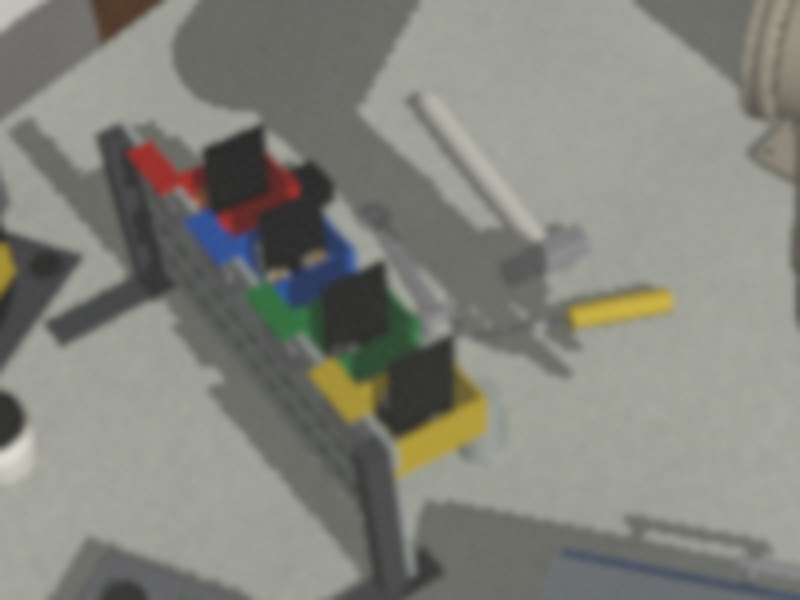

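Run:
```python
from est import *
im=np.load("pics/t68.npy"); save(im,"t68b",(265,125,425,225),5)
T=np.load("pics/w68_T.npy")
h=px2w("wrist",[(292,128),(290,232)],105,T);r=px2w("wrist",[(363,0),(344,240)],140,T);print(cab(h),cab(r))
```

```text
[[-46.9724649   64.20606773]
 [-46.0605269  -45.21074292]] [[  2.8070661  166.08883385]
 [  1.25063864 -39.27785253]]
```

View pics/t68b.png

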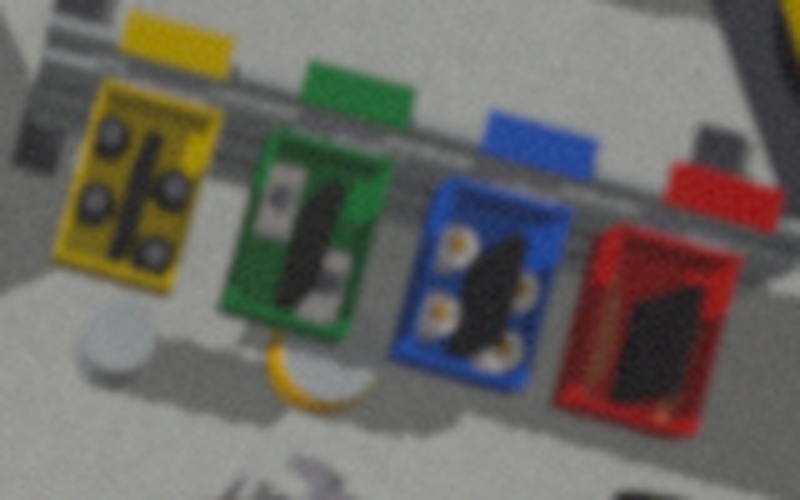

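Run:
```python
from est import *
B=dict(yellow=[(105,85),(223,107),(55,262),(170,292)],green=[(270,132),(393,155),(222,308),(348,340)],blue=[(440,178),(572,208),(392,358),(525,390)],red=[(605,230),(742,255),(555,405),(697,437)])
tg=dict(yellow=(178,44),green=(358,94),blue=(541,146),red=(725,197))
for n,p in B.items():
    w=px2w("top",np.array(p)/5+[265,125],[150,150,141,141])[:,:2]
    t=px2w("top",np.array([tg[n]])/5+[265,125],208)[:,:2]
    print(n,"x",(w@PX-FACE).round(1),"y",(w@PY).round(1),"ctr-tag",round((w@PY).mean()-(t@PY)[0],1))
```

```text
yellow x [  -7.8   -1.6 -111.8 -110.4] y [94.9 27.7 94.7 28.4] ctr-tag -2.4
green x [  -8.2   -1.8 -111.1 -109. ] y [ -1.4 -71.1  -1.8 -73.9] ctr-tag -1.6
blue x [  -7.3   -3.5 -112.1 -109. ] y [ -99.7 -174.8  -99.9 -175.3] ctr-tag -1.6
red x [ -10.6   -3.2 -112.6 -108.1] y [-195.4 -272.1 -193.2 -272.9] ctr-tag 2.4
```

Call:
{"fn": "play_rows", "kwargs": {"series": [{"offset": [0, 0, 0], "twist": 0}, {"offset": [0, 0, 0], "twist": 0}, {"offset": [0, 0, 0], "twist": 0}]}}

```text
time: 74.4
tcp_pos: [491.6, 231.5, 257.9]
tool_rot: [0.685, -0.133, 0.694, 0.175]
wrist_force: [-0.2, -0.4, -0.0]
grip_width: 25.6
```

Run:
```python
from est import *
st(); print(ctrl.close_job())
```

```text
t 74.4 tcp [491.6 231.5 257.9] x [-0.025  0.056 -0.998] z [0.905 0.425 0.001] jawang 25.2 F [-0.2 -0.4 -0. ] g 25.6 q [ 0.31 -0.03  1.63  0.06  1.55 -0.13]
the job is handed in; nothing more can be done
None
```

I pulled the drawer open, hung all four bins (red, yellow, blue, green) in the groove under their own tags, pushed the drawer shut by its handle and handed the job in at 74.4 s. Since the moves cannot tilt the tool, I tipped each bin about 40° in the grip by pushing its back against the cabinet roof edge. I then fed the lip into the groove and let the slat turn the bin down as I lowered it.

**Last checks**
- **Bins:** in the final top view all four sit flush with the panel. Their centres are within about 2.5 mm of their tags along the panel, by the camera's roughly 2 mm calibration. I did not measure hook heights or droop directly; I judged "seated" from bin position and the tongues visible in the groove.
- **Drawer:** it ran about 197 mm in to a hard stop, which matches its full travel.
- **Robot:** it stood clear of everything, with the force reading near zero.
- **Other things on the bench:** they looked undisturbed in the pictures, but I did not measure their positions.

**Irregularities**
- **Knock:** the blue bin was knocked about 27 mm, and the drawer slid out about 14 mm with it. I measured both again before gripping.
- **Drawer force:** the stop briefly read about 43 N horizontally and 33 N upward, about 54 N in all. I took this as finger contact on the handle and backed off at once. If any of it was the gripper's body pressing, it would exceed the 40 N limit.
- **First drawer reading:** my estimate of the opening after the first pull was about 12 mm too high. The true value was about 186 mm, still well over what was needed.

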